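# Load the analyser's reagent tray

## Task

Load the analyser's reagent tray: take the pin tool from its stand, press the recessed red release button with its pin and, still holding the button down, push the tray out to its stop; the tool goes back in its stand. Seat every reagent pack in a bay of its own, pushing the sprung clamp back to let it in so that it stands upright on the bay floor and is clamped against the stop wall, then lower the retaining cover over the two locating pins until it lies flush, and push the tray back in until it locks. Leave the other things on the bench alone.

Things in the scene. Friction and masses are not known exactly. Their poses are not given: they have to be found in the camera images.
- analyser: fixed white bench analyser: a low loading deck (380 mm wide, 140 mm high, its front faces -x) before a 270 mm high casing. Origin at bench level in the middle of the deck's front face, z up. The reagent tray slides out of a tunnel in that face to the analyser's -x. All points on the tray have axes parallel to the analyser's.
- tray (a joint): how far the reagent tray is out, m: 0 shut and locked, 0.256 at its outer stop. It slides to the analyser's -x with about 1.2 N of friction and stays where left. A catch holds it at 0 (1.5 mm of play) until the release button is pressed; pushed in again it snaps behind the catch by itself (about 6 N on the way, over the last 40 mm).
- release (a joint): how far the release button is pressed, m: 0 up, 0.007 fully down; spring 2.4 N rising to 5.2 N; the catch is free from 0.0055. It moves straight down and travels with the tray.
- release_top (a point): centre of the top of the red release button (17 mm disc), 47 mm above the bench when up. It lies 18 mm deep in a square recess, 18 x 18 mm, open at the top, in the tray's teal nose; white rim, too narrow for fingers. A pin standing in the recess presses the button and can push the tray along by the recess wall.
- tray_nose (a point): middle of the front face of the tray's nose (90 mm wide, from 17 to 65 mm above the bench; this point is 45 mm up), 32 mm in front of the button's centre. The face looks to the analyser's -x; push here to shut the tray.
- tray_seat (a point): on the tray, midway between its two locating pins, at the level of the tops of the two white end cheeks (91 mm above the bench) on which the cover rests. The pins, 10 mm in diameter with tapered tops, stand 14 mm high at 106.5 mm to its +x and -x. The cheeks are 14 mm thick (x) and 90 mm wide (y).
- bay0 (a point): floor centre of tray bay 0 (next to the nose), 25 mm above the bench: where a seated pack's underside centre lies, its long side along y. Bay 46 mm wide in x between 14 mm high dividers or the 66 mm high end cheeks; next bay 51 mm on. 42 mm to -y a fixed stop wall, 14 mm high; at +y the sprung clamp.
- bay1 (a point): floor centre of tray bay 1 (the second), 25 mm above the bench: where a seated pack's underside centre lies, its long side along y. Bay 46 mm wide in x between 14 mm high dividers or the 66 mm high end cheeks; next bay 51 mm on. 42 mm to -y a fixed stop wall, 14 mm high; at +y the sprung clamp.
- bay2 (a point): floor centre of tray bay 2 (the third), 25 mm above the bench: where a seated pack's underside centre lies, its long side along y. Bay 46 mm wide in x between 14 mm high dividers or the 66 mm high end cheeks; next bay 51 mm on. 42 mm to -y a fixed stop wall, 14 mm high; at +y the sprung clamp.
- bay3 (a point): floor centre of tray bay 3 (farthest from the nose), 25 mm above the bench: where a seated pack's underside centre lies, its long side along y. Bay 46 mm wide in x between 14 mm high dividers or the 66 mm high end cheeks; next bay 51 mm on. 42 mm to -y a fixed stop wall, 14 mm high; at +y the sprung clamp.
- clamp0 (a joint): travel of bay 0's sprung clamp to +y, m: 0 at rest, 0.024 at most; 2 N plus 100 N/m. Its upright face, 36 mm wide, 2 to 38 mm above the bay floor, rests 32 mm to +y of bay0, so the empty bay is 10 mm too short for a pack. Push it back with the end of a pack held above the stop wall, then lower; let go, it clamps the pack to the wall (reads 0.010).
- clamp1 (a joint): travel of bay 1's sprung clamp to +y, m: 0 at rest, 0.024 at most; 2 N plus 100 N/m. Its upright face, 36 mm wide, 2 to 38 mm above the bay floor, rests 32 mm to +y of bay1, so the empty bay is 10 mm too short for a pack. Push it back with the end of a pack held above the stop wall, then lower; let go, it clamps the pack to the wall (reads 0.010).
- clamp2 (a joint): travel of bay 2's sprung clamp to +y, m: 0 at rest, 0.024 at most; 2 N plus 100 N/m. Its upright face, 36 mm wide, 2 to 38 mm above the bay floor, rests 32 mm to +y of bay2, so the empty bay is 10 mm too short for a pack. Push it back with the end of a pack held above the stop wall, then lower; let go, it clamps the pack to the wall (reads 0.010).
- clamp3 (a joint): travel of bay 3's sprung clamp to +y, m: 0 at rest, 0.024 at most; 2 N plus 100 N/m. Its upright face, 36 mm wide, 2 to 38 mm above the bay floor, rests 32 mm to +y of bay3, so the empty bay is 10 mm too short for a pack. Push it back with the end of a pack held above the stop wall, then lower; let go, it clamps the pack to the wall (reads 0.010).
- pin_tool: release pin tool, stands upright in its stand: steel pin 8 mm in diameter and 60 mm long, above it a black square collar 30 x 30 x 6 mm, above that an orange square handle 22 x 22 x 70 mm (136 mm in all), 0.07 kg. Origin at the pin's lower tip, z up along the tool, x and y square to the handle's sides.
- tool_stand: fixed grey stand for the pin tool: block 50 x 50 x 66 mm on a thin foot of 70 x 70 mm, with an upright hole 13 mm in diameter and 62 mm deep in its top. Origin at bench level under the hole; z up. When stowed the tool's collar rests on the top and its tip is 6 mm above this origin.
- cover: retaining cover: dark flat plate 241 (x) x 100 (y) x 5 mm with two 14 mm holes, ringed in white, at 106.5 mm to its +x and -x, and in the middle an orange bar handle 60 (x) x 14 (y) mm, 26 mm high above the plate; 0.22 kg. Origin: centre of the underside, z up; lies flat on the bench; the same either way round. On the tray it clears the pack caps by 2 mm.
- pack0: reagent pack (2 to 4 are present, the rest absent): cream rectangular bottle 40 (x) x 84 (y) x 40 mm high with a blue square grip cap 30 x 30 x 24 mm centred on top, 64 mm in all, 0.13 to 0.25 kg. Stands upright on the bench; origin: centre of the underside, z up; the same either way round.
- pack1: reagent pack (2 to 4 are present, the rest absent): cream rectangular bottle 40 (x) x 84 (y) x 40 mm high with a blue square grip cap 30 x 30 x 24 mm centred on top, 64 mm in all, 0.13 to 0.25 kg. Stands upright on the bench; origin: centre of the underside, z up; the same either way round.
- pack2: reagent pack (2 to 4 are present, the rest absent): cream rectangular bottle 40 (x) x 84 (y) x 40 mm high with a blue square grip cap 30 x 30 x 24 mm centred on top, 64 mm in all, 0.13 to 0.25 kg. Stands upright on the bench; origin: centre of the underside, z up; the same either way round.
- pack3: reagent pack (2 to 4 are present, the rest absent): cream rectangular bottle 40 (x) x 84 (y) x 40 mm high with a blue square grip cap 30 x 30 x 24 mm centred on top, 64 mm in all, 0.13 to 0.25 kg. Stands upright on the bench; origin: centre of the underside, z up; the same either way round.
- tube_rack: bystander: white tube rack 90 x 200 x 60 mm with tubes (up to 88 mm high); origin centre of underside. Leave alone.
- cup: bystander: white plastic cup, 72 mm wide, 85 mm high; origin centre of underside. Leave alone.
- timer: bystander: white bench timer 60 x 90 x 22 mm; origin centre of underside. Leave alone.
Not all that is in view belongs to the job. Leave any orange or yellow look-alike of the pack1 alone.

How it is judged:
By the outcome, as a careful person would: the job done as asked, in the order asked, and still so for the second after the job is handed in, with the robot touching nothing.
Of pack0, pack1, pack2, pack3 only 2 to 4 are there at a start; the rules pass over those that are not, and their reading is None.
At some moment in a run one of pack0, pack1, pack2, pack3, cover may be knocked a few centimetres aside while the robot is not near it.
It also fails if it takes over 210 s, if anything falls off the work surface, if the arm or the gripper's body presses on something with over 40 N, if the wrist force passes 120 N, or if a joint passes its speed limit or range.

## Robot

A 6-joint arm with a two-finger parallel gripper is mounted at the origin on the work surface. World frame = base frame: x ahead of the robot, y to its left, z up, the work surface at z = 0. Lengths are in m, angles in rad, forces in N, time in s.
With the tool pointing down it reaches from about 0.325 to 0.75 m from the base axis. Payload 7.6 kg.
Tool frame: the origin (TCP) lies at the very end of the fingers, on their centre line; the grasp point (between the pads) lies 19 mm behind it; z points along the fingers, y is the direction in which the jaws open and shut (so a half turn about z gives the same grasp; the last joint's range is limited). The gripper opens to 85 mm and grips with 20 to 120 N. Pads are 22 mm wide; open, the fingers measure 114 mm over their backs; the gripper's body (76 mm by 85 mm) begins 54 mm behind the grasp point. The pads swing forward as they close: fully open they stand 13 mm farther back than shut.
Start: joints at [1.256, 0.052, 1.401, -0, 1.689, -0.07], TCP at [0.127, 0.509, 0.231] pointing down, gripper open.
Joint ranges: [-2.9, 2.9], [-0.91, 2.17], [0.12, 2.37], [-1.06, 4.2], [0.26, 2.73], [-2.93, 2.93]. Speed limits (rad/s): [2.57, 2.57, 3.01, 3.14, 3.14, 3.14].

## Interface

Orientations are given as a unit quaternion [x, y, z, w].
In Python, from station import telemetry, optics, job_done gives the robot as it stands.
- The arm moves only by the tool servo_tool, never from a script. Its argument "targets" is text: rows parted by semicolons, each of 6 numbers parted by spaces: the shift along the tool's x, y, z in m, then the turn, a rotation vector about the tool's x, y, z in degrees. In form: tx ty tz wx wy wz; .... A call has 1 to 8 rows; each row is the pose to reach, as a shift and turn from the pose measured when the call began, along the tool's axes at that moment; what a row does not reach only later rows make up. A row lasts 1/8 s, in which the tool goes at most 62.5 mm and 10.7 degrees, less where a joint would pass 70% of its speed; a pose out of reach is approached as far as the arm can. A call with a gripper value outside its range is refused whole. "gripper" is the closure in counts, from 0 (fully open) to 255 (shut), set as the call begins (left out, the last holds). The fingers move at their own pace and stop on an object; "force" is the grip in N (left out, the last holds). Time passes only in rows, so rows that repeat a pose let the fingers close. It gives the time, the measured TCP pose, the force and the opening at its end, in the units of the state.
- telemetry.get_state(): the state, without advancing time (a new reading comes with each control period).
- optics.get_image(name): name is "scene" or "side" or "wrist"; returns a dict with "frame" (420x560x3 uint8, blue, green, red), "K" (3x3 intrinsics, pixels), "k1" (the pictures are not rectified: a ray, as slopes to the right and down, at radius r is drawn at 1 + k1 r^2 times it, then the intrinsics apply), "world_from_camera" (4x4, takes a point from camera to world coordinates). Camera axes: x right, y down, z forward; pixel columns grow to the right and rows downward; lengths in m; the calibration is good to about 2 mm. A picture is of the moment at which its call begins. There is no depth.
- job_done(): hands the job in, once; it reports no verdict.
The state is a dict: "t": time; "joint_positions": joint angles; "qvel": joint speeds; "joint_torque": joint torques, N m; "ee_pos": TCP position; "orientation": TCP orientation; "wrist_force": force on the tool from outside, world axes, zero at the start; "wrist_torque": the same for the moment, N m; "gripper_width": finger opening in m.
Only numpy, scipy, OpenCV 4.12 (cv2) and the standard library are available. Lean on these libraries where they do the work, as an engineer would, in place of code of your own. Each camera call takes 0.05 s, during which the arm holds its last target.

## Working session

There is one attempt and no reset: what is moved stays moved. The work goes in short steps, Python scripts to look and compute and a tool call to move; the robot and the scene stay as the last step left them, time stands still between calls to the robot, and variables do not carry over. Pictures are saved under pics/ and viewed, and the job is handed in when it is done.

Besides the shell and the picture viewer there is one more tool, called after "Request:" by a JSON object that holds its "api" and its "payload". servo_tool: Moves the arm, as the interface text tells. Its arguments: {"type":"object","properties":{"targets":{"type":"string"},"gripper":{"type":"number"},"force":{"type":"number"}},"required":["targets"]}

```bash
ls -la; mkdir -p pics; cat > h.py <<'E'
import numpy as np, cv2
from scipy.spatial.transform import Rotation as R
from station import telemetry, optics, job_done
def snap(n,fn=None):
    d=optics.get_image(n)
    if fn: cv2.imwrite('pics/'+fn,d['frame'])
    return d
def und(d,uv):
    K=d['K'];k=d['k1'];p=np.array([(uv[0]-K[0,2])/K[0,0],(uv[1]-K[1,2])/K[1,1]])
    q=p.copy()
    for _ in range(30): q=p/(1+k*(q@q))
    return q
def ray(d,uv):
    q=und(d,uv);T=np.array(d['world_from_camera']);return T[:3,3],T[:3,:3]@np.array([q[0],q[1],1])
def onz(d,uv,z):
    o,r=ray(d,uv);return o+r*(z-o[2])/r[2]
def proj(d,P):
    T=np.linalg.inv(np.array(d['world_from_camera']));c=T[:3,:3]@np.array(P)+T[:3,3]
    q=c[:2]/c[2];q=q*(1+d['k1']*(q@q));K=d['K'];return np.array([K[0,0]*q[0]+K[0,2],K[1,1]*q[1]+K[1,2]])
def st():
    s=telemetry.get_state();return s
E
python3 - <<'E'
from h import *
for n in('scene','side','wrist'):
    d=snap(n,n+'0.png');print(n,np.round(d['K'],1).tolist(),d['k1'],np.round(d['world_from_camera'],3).tolist())
s=st();print({k:np.round(v,3).tolist() for k,v in s.items()})
E
```

```text
total 12
drwxr-xr-x  3 agent agent 4096 Dec  7 02:46 .
drwxr-xr-x 23 root  root  4096 Dec  7 02:46 ..
drwxr-xr-x  2 agent agent 4096 Dec  7 02:46 pics
scene [[408.8, 0.0, 282.5], [0.0, 408.8, 206.8], [0.0, 0.0, 1.0]] 0.04001475365659876 [[-0.154, 0.618, -0.771, 1.394], [0.988, 0.115, -0.105, 0.197], [0.023, -0.778, -0.628, 0.771], [0.0, 0.0, 0.0, 1.0]]
side [[468.9, 0.0, 278.9], [0.0, 468.9, 204.4], [0.0, 0.0, 1.0]] 0.044442149810462725 [[0.928, -0.241, 0.283, 0.185], [-0.372, -0.597, 0.71, -0.798], [-0.002, -0.765, -0.644, 0.914], [0.0, 0.0, 0.0, 1.0]]
wrist [[361.5, 0.0, 278.3], [0.0, 361.5, 214.8], [0.0, 0.0, 1.0]] -0.01367145582633868 [[0.243, 0.933, 0.266, 0.06], [0.97, -0.232, -0.069, 0.527], [-0.003, 0.274, -0.962, 0.373], [0.0, 0.0, 0.0, 1.0]]
{'t': 0.15, 'joint_positions': [1.256, 0.053, 1.401, -0.0, 1.689, -0.07], 'qvel': [-0.002, -0.003, -0.002, 0.002, 0.0, 0.001], 'joint_torque': [-0.0, -38.195, -36.042, -0.0, 0.005, -0.0], 'ee_pos': [0.127, 0.509, 0.231], 'orientation': [0.122, 0.993, -0.001, -0.0], 'wrist_force': [0.628, -0.15, -0.152], 'wrist_torque': [-0.024, 0.038, -0.002], 'gripper_width': 0.085}
```

View pics/scene0.png

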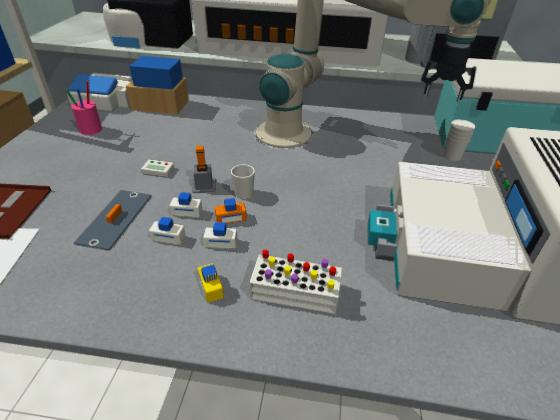

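View pics/side0.png

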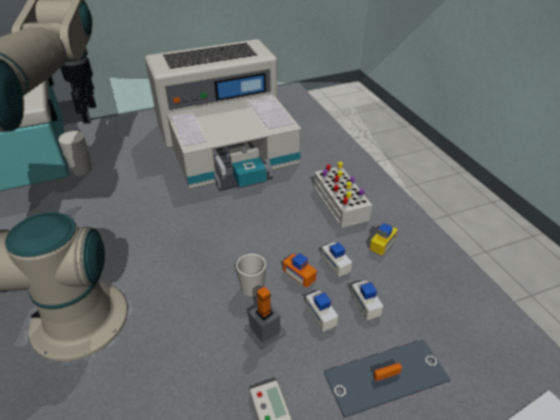

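View pics/wrist0.png

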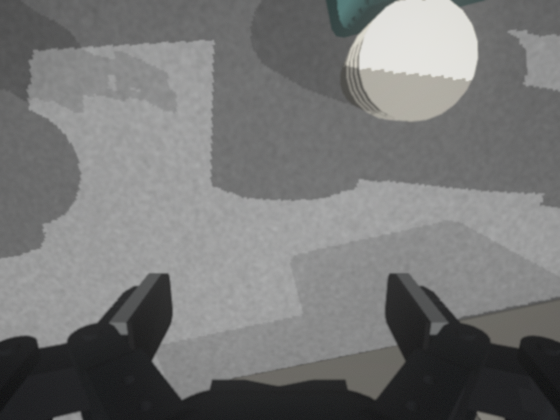

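The scene view shows three cream packs with blue caps at (185,205), (166,231) and (220,236). There is an orange look-alike at (231,211) and a yellow one at (209,280), and neither is to be touched. The pin tool is in its stand at (202,165), the cover is at (115,218), and the tray nose is at (382,228). Next I measure coarsely, then close up.

```bash
cat > m.py <<'E'
from h import *
a=snap('scene');b=snap('side')
def blobs(d,lo,hi,mn):
    h=cv2.cvtColor(d['frame'],cv2.COLOR_BGR2HSV);m=cv2.inRange(h,lo,hi)
    n,l,s,c=cv2.connectedComponentsWithStats(m)
    return [(c[i],s[i]) for i in range(1,n) if s[i][4]>=mn]
def tri(a,ua,b,ub):
    o1,r1=ray(a,ua);o2,r2=ray(b,ub)
    A=np.stack([r1,-r2],1);t=np.linalg.lstsq(A,o2-o1,rcond=None)[0]
    p,q=o1+r1*t[0],o2+r2*t[1];return (p+q)/2,np.linalg.norm(p-q)
for nm,lo,hi in(('blue',(105,150,60),(125,255,255)),('orange',(3,180,120),(14,255,255)),('teal',(85,120,60),(100,255,255))):
    A=blobs(a,lo,hi,30);B=blobs(b,lo,hi,30)
    print(nm)
    for c,s in A: print(' scene',np.round(c,1),s)
    for c,s in B: print(' side',np.round(c,1),s)
    for c,s in A:
        for e,f in B:
            p,g=tri(a,c,b,e)
            if g<.012 and -.02<p[2]<.2: print('  ',np.round(c),np.round(e),np.round(p,3),round(g,4))
E
python3 m.py; python3 - <<'E'
import cv2
a=cv2.imread('pics/scene0.png')[130:310,60:280];cv2.imwrite('pics/sc_crop.png',cv2.resize(a,None,fx=3.3,fy=3.3,interpolation=cv2.INTER_CUBIC))
a=cv2.imread('pics/side0.png')[100:210,150:310];cv2.imwrite('pics/si_crop.png',cv2.resize(a,None,fx=5,fy=5,interpolation=cv2.INTER_CUBIC))
E
```

```text
blue
 scene [ 4.6 52.8] [  0  26  15  45 357]
 scene [156.   71.9] [ 130   56   52   33 1410]
 scene [93.  84.1] [ 68  74  49  27 685]
 scene [184.2 198.2] [179 193  12  12 122]
 scene [229.9 204.1] [224 198  12  13 118]
 scene [165.2 223.6] [159 217  14  14 151]
 scene [219.2 228.6] [213 222  13  14 148]
 scene [207.9 270.7] [202 265  14  15 114]
 side [234.6  87.2] [217  75  47  24 453]
 side [385.4 228.1] [379 224  12  10  71]
 side [337.2 249.7] [331 243  14  14 126]
 side [298.7 260.1] [293 254  14  14 109]
 side [368.1 290.2] [361 283  15  15 161]
 side [322.  300.9] [315 293  15  17 169]
   [184. 198.] [322. 301.] [ 0.527 -0.203  0.054] 0.0001
   [230. 204.] [299. 260.] [ 0.529 -0.069  0.054] 0.0025
   [165. 224.] [368. 290.] [ 0.64  -0.215  0.054] 0.0001
   [219. 229.] [337. 250.] [ 0.634 -0.071  0.054] 0.0001
   [208. 271.] [385. 228.] [ 0.785 -0.054  0.061] 0.001
orange
 scene [232.3 213.4] [216 205  30  17 154]
 side [301.9 271.6] [284 255  32  32 259]
 side [263.2 292.3] [258 287  12  12  84]
 side [265.4 305. ] [262 299   8  13  64]
 side [387.5 371.1] [375 364  26  16 248]
   [232. 213.] [302. 272.] [ 0.532 -0.07   0.017] 0.012
teal
 scene [458.5   1.7] [454   0  10   6  31]
 scene [284.8  60.7] [268  55  33  13 288]
 scene [272.1  79.7] [260  73  25  15 165]
 scene [552.7 117.8] [545 113  15  12  46]
 scene [381.2 227. ] [368 210  29  36 750]
 scene [396.2 268.9] [394 249   5  39 103]
 side [284.9 158.4] [270 153  30  12 168]
 side [249.7 172.6] [233 158  34  29 619]
 side [200.5 177.5] [188 172  26  12 160]
 side [ 60.2 219.6] [ 54 217  16   7  30]
   [381. 227.] [250. 173.] [0.54  0.347 0.041] 0.006
   [396. 269.] [285. 158.] [0.677 0.382 0.034] 0.0012
```

View pics/sc_crop.png

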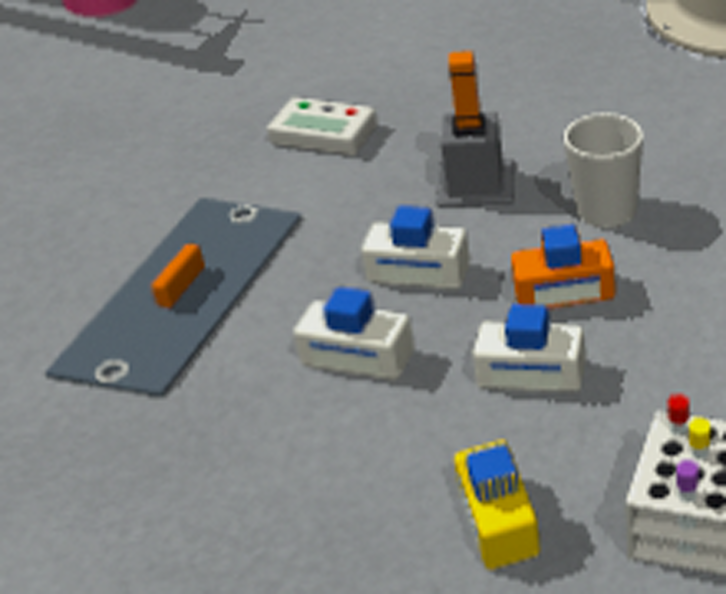

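View pics/si_crop.png

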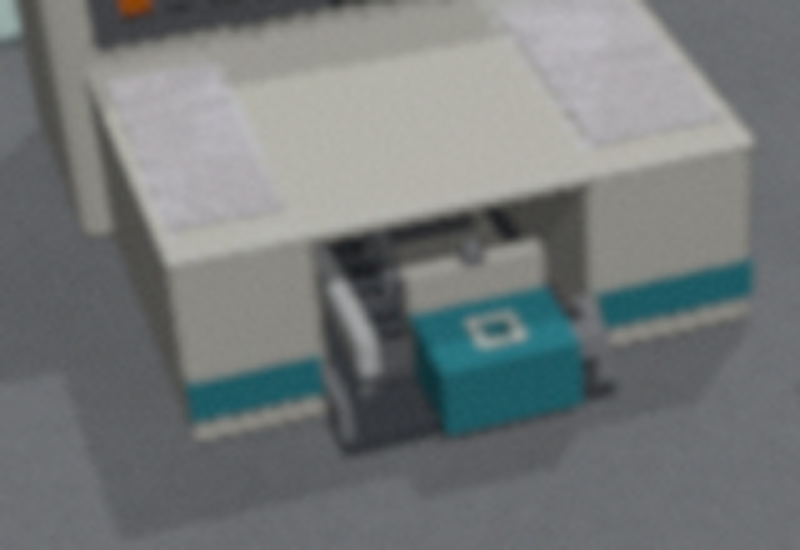

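```bash
python3 - <<'E'
from m import *
print('----')
f=lambda n,d,uv,z:print(n,np.round(onz(d,uv,z),4))
f('deckL',b,(183.6,152.4),.14);f('deckR',b,(300.4,128.4),.14)
f('botL',b,(189,187),.0);f('botR',b,(299,164),.0)
f('rim',b,(249,165.8),.065)
f('handle top',b,(263.2,292),.142);f('handle top',a,(199.7,146.7),.142)
for p in((242,213),(112,370)): f('coverhole',a,(60+p[0]/3.3,130+p[1]/3.3),.005)
for p in((340,390),(431.5,361)): f('coverhole',b,p,.005)
E
```

```text
blue
 scene [ 4.6 52.8] [  0  26  15  45 357]
 scene [156.   71.9] [ 130   56   52   33 1409]
 scene [93.  84.1] [ 68  74  49  27 686]
 scene [184.2 198.2] [179 193  12  12 121]
 scene [229.8 204.1] [224 198  12  13 119]
 scene [165.2 223.6] [159 217  14  14 151]
 scene [219.3 228.6] [213 222  13  14 149]
 scene [207.9 270.7] [202 265  14  15 114]
 side [234.6  87.2] [217  75  47  24 452]
 side [385.4 228.1] [379 224  13  10  72]
 side [337.1 249.8] [331 243  14  14 127]
 side [298.8 260.1] [293 254  14  14 110]
 side [368.1 290.2] [361 283  15  15 161]
 side [322.1 300.8] [315 293  15  16 166]
   [184. 198.] [322. 301.] [ 0.527 -0.203  0.054] 0.0002
   [230. 204.] [299. 260.] [ 0.529 -0.069  0.054] 0.0024
   [165. 224.] [368. 290.] [ 0.64  -0.215  0.054] 0.0001
   [219. 229.] [337. 250.] [ 0.634 -0.071  0.054] 0.0
   [208. 271.] [385. 228.] [ 0.786 -0.054  0.061] 0.0008
orange
 scene [199.9 159.1] [197 154   7  11  36]
 scene [232.3 213.4] [216 205  30  17 161]
 side [302.  271.6] [284 255  32  32 263]
 side [263.3 292.3] [258 287  12  11  87]
 side [265.5 305. ] [262 299   8  13  6
[... 263 characters left out ...]
10  29  36 750]
 scene [396.2 268.9] [394 249   5  39 103]
 side [284.9 158.4] [270 153  30  12 168]
 side [249.7 172.7] [233 158  34  29 620]
 side [200.5 177.4] [188 172  26  12 161]
 side [ 66.4 221. ] [ 61 216  12   9  31]
   [381. 227.] [250. 173.] [0.54  0.347 0.041] 0.0061
   [396. 269.] [285. 158.] [0.677 0.382 0.034] 0.001
----
deckL [0.353  0.3818 0.14  ]
deckR [0.7269 0.3772 0.14  ]
botL [ 0.3545  0.3962 -0.    ]
botR [0.7277 0.3811 0.    ]
rim [0.5408 0.3468 0.065 ]
handle top [ 0.3878 -0.1976  0.142 ]
handle top [ 0.3881 -0.1928  0.142 ]
coverhole [ 0.4789 -0.3862  0.005 ]
coverhole [ 0.6915 -0.397   0.005 ]
coverhole [ 0.4812 -0.3862  0.005 ]
coverhole [ 0.6932 -0.3999  0.005 ]
```

```bash
cat > go.py <<'E'
from h import *
def down(psi):
    p=np.radians(psi);c,s=np.cos(p),np.sin(p)
    return R.from_matrix(np.array([[c,s,0],[s,-c,0],[0,0,-1]]))
def go(*pts):
    """pts: (x,y,z,psi)"""
    s=st();q=R.from_quat(s['orientation']);e=np.array(s['ee_pos'])
    for p in pts:
        t=q.inv().apply(np.array(p[:3])-e);w=(q.inv()*down(p[3])).as_rotvec(degrees=True)
        print(' '.join('%.4f'%v for v in t),' '.join('%.2f'%v for v in w),'| rows>=',max(np.linalg.norm(t)/.0625,np.linalg.norm(w)/10.7).round(1))
def rep():
    s=st();q=R.from_quat(s['orientation']).as_matrix()
    print('t%.2f'%s['t'],'p',np.round(s['ee_pos'],4),'psi %.2f'%np.degrees(np.arctan2(q[1,0],q[0,0])),'z',np.round(q[:,2],4),'F',np.round(s['wrist_force'],2),'w %.4f'%s['gripper_width'],'j',np.round(s['joint_positions'],2))
if __name__=='__main__':
    import sys
    rep()
    for a in sys.argv[1:]: go([float(v) for v in a.split(',')])
E
python3 go.py .45,.3,.33,90 .54,.30,.36,90
```

```text
t0.35 p [0.1272 0.5093 0.2312] psi 165.97 z [-0.e+00 -2.e-04 -1.e+00] F [-0.77 -0.87 -0.59] w 0.0854 j [ 1.26  0.05  1.4  -0.    1.69 -0.07]
-0.3639 -0.1249 -0.0988 -0.01 0.01 75.97 | rows>= 7.1
-0.4512 -0.1031 -0.1288 -0.01 0.01 75.97 | rows>= 7.7
```

Request:
{"api": "servo_tool", "payload": {"targets": "-0.05 -0.02 -0.1 0 0 10;-0.12 -0.04 -0.13 0 0 20;-0.18 -0.06 -0.13 0 0 30;-0.24 -0.08 -0.13 0 0 40;-0.3 -0.1 -0.13 0 0 50;-0.36 -0.1 -0.13 0 0 60;-0.42 -0.1 -0.13 0 0 69;-0.451 -0.103 -0.129 0 0 76"}}

```text
t: 1.35
ee_pos: [0.5269, 0.304, 0.3605]
orientation: [0.709, 0.705, 0.0, 0.0]
wrist_force: [-0.2, 0.2, 0.6]
gripper_width: 0.0857
```

```bash
python3 - <<'E'
from go import *
rep();snap('wrist','w1.png');rep()
E
```

```text
t1.35 p [0.5269 0.304  0.3605] psi 89.71 z [ 5.e-04  2.e-04 -1.e+00] F [-0.19  0.17  0.55] w 0.0857 j [ 0.46  0.31  0.85 -0.    1.98  0.47]
t1.40 p [0.5325 0.3006 0.3559] psi 89.10 z [-0.0029 -0.0043 -1.    ] F [ 5.28 -1.59 -1.41] w 0.0854 j [ 0.45  0.33  0.84 -0.    1.98  0.47]
```

View pics/w1.png

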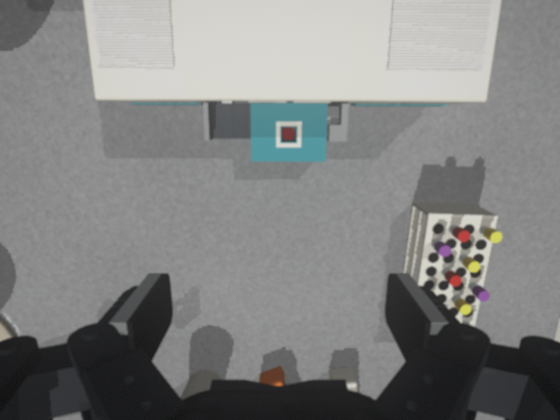

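The wrist view shows the teal nose at (289,132) with the white rim and red button in its recess at (289,133), and the deck front edge at row 100. I'll retake it with the arm at rest and measure.

```bash
python3 - <<'E'
from go import *
snap('wrist');snap('wrist');d=snap('wrist','w2.png');rep()
f=d['frame'];h=cv2.cvtColor(f,cv2.COLOR_BGR2HSV)
m=cv2.inRange(h,(85,120,60),(100,255,255));n,l,s,c=cv2.connectedComponentsWithStats(m)
i=1+np.argmax(s[1:,4]);print('teal',s[i],c[i])
x,y,w,hh=s[i][:4];sub=h[y:y+hh,x:x+w]
wm=((sub[...,1]<60)&(sub[...,2]>150)).astype(np.uint8)
n,l,s2,c2=cv2.connectedComponentsWithStats(wm)
for k in range(1,n):
  if s2[k,4]>60: print('white',s2[k],c2[k]+[x,y])
rm=cv2.inRange(sub,(0,80,40),(8,255,255))|cv2.inRange(sub,(172,80,40),(180,255,255))
n,l,s3,c3=cv2.connectedComponentsWithStats(rm)
for k in range(1,n):
  if s3[k,4]>10:print('red',s3[k],c3[k]+[x,y],onz(d,c3[k]+[x,y],.047))
# front edge of nose
mm=(m>0)
for col in range(x+6,x+w-5,8):
    ys=np.where(mm[:,col])[0];print(col,ys.max(),np.round(onz(d,(col,ys.max()+.5),.065),4))
# deck edge: bright->dark
g=f.min(2)
for col in(110,150,190,360,400,440,480):
    cc=g[60:130,col].astype(int);k=np.argmin(np.diff(cc));print('deck',col,60+k,np.round(onz(d,(col,60+k+.5),.14),4))
cv2.imwrite('pics/w2c.png',cv2.resize(f[80:180,200:380],None,fx=4.4,fy=4.4,interpolation=cv2.INTER_CUBIC))
E
```

```text
t1.55 p [0.5259 0.3045 0.3588] psi 89.90 z [-0.0024 -0.0012 -1.    ] F [-0.72  0.14  0.72] w 0.0853 j [0.46 0.31 0.85 0.   1.98 0.47]
teal [273 149  34  10 132] [288.82575758 154.12878788]
279 157 [0.5269 0.3195 0.065 ]
287 158 [0.5365 0.3182 0.065 ]
295 158 [0.5461 0.3182 0.065 ]
deck 110 98 [0.3664 0.3857 0.14  ]
deck 150 98 [0.4047 0.3854 0.14  ]
deck 190 98 [0.4429 0.3851 0.14  ]
deck 360 99 [0.6042 0.3834 0.14  ]
deck 400 99 [0.6422 0.3833 0.14  ]
deck 440 99 [0.6802 0.3833 0.14  ]
deck 480 100 [0.7185 0.3823 0.14  ]
```

View pics/w2c.png

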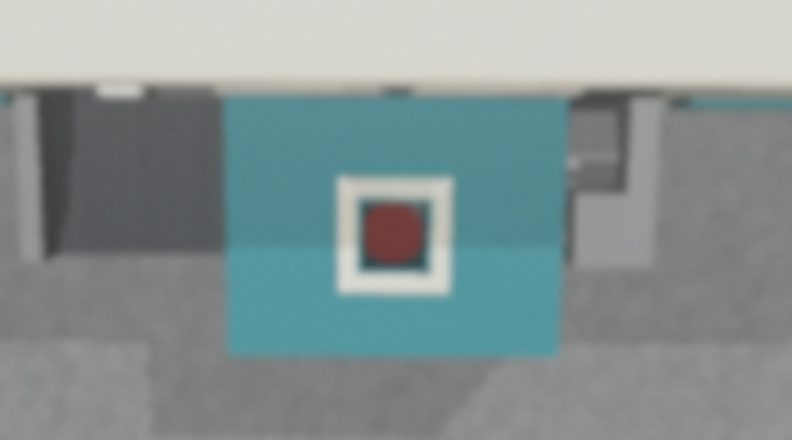

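```bash
python3 - <<'E'
from go import *
d=snap('wrist');rep()
f=lambda n,x,y,z:print(n,np.round(onz(d,((x+.5)/4.4-.5+200,(y+.5)/4.4-.5+80),z),4))
f('rim',395,236,.065);f('button',393,233,.047)
f('noseL',228,356,.065);f('noseR',557,356,.065);f('noseLb',226,97,.065);f('noseRb',568,97,.065)
a=snap('side');s=a['frame'][100:210,150:310];print('side rim',onz(a,(249,165.8),.065))
E
python3 go.py .388,-.175,.34,90 .388,-.196,.36,90
```

```text
t1.60 p [0.525  0.3051 0.36  ] psi 90.00 z [-7.e-04 -3.e-04 -1.e+00] F [-0.4  -0.12  0.66] w 0.0856 j [0.47 0.31 0.85 0.   1.98 0.47]
rim [0.5382 0.3491 0.065 ]
button [0.5382 0.3489 0.047 ]
noseL [0.4928 0.3171 0.065 ]
noseR [0.5828 0.3169 0.065 ]
noseLb [0.4937 0.3848 0.065 ]
noseRb [0.5833 0.3847 0.065 ]
side rim [0.54084753 0.34677451 0.065     ]
t1.65 p [0.5244 0.3055 0.3609] psi 90.05 z [ 6.e-04  3.e-04 -1.e+00] F [-0.52  0.43 -0.24] w 0.0854 j [0.47 0.31 0.85 0.   1.98 0.47]
-0.4804 -0.1368 0.0206 0.03 -0.02 0.05 | rows>= 8.0
-0.5014 -0.1368 0.0006 0.03 -0.02 0.05 | rows>= 8.3
```

Request:
{"api": "servo_tool", "payload": {"targets": "-0.06 -0.017 0 0 0 0;-0.12 -0.034 0 0 0 0;-0.18 -0.05 0 0 0 0;-0.24 -0.067 0 0 0 0;-0.3 -0.084 0 0 0 0;-0.36 -0.1 0 0 0 0;-0.42 -0.12 0 0 0 0;-0.48 -0.137 0 0 0 0"}}

```text
t: 2.65
ee_pos: [0.3867, -0.1743, 0.3619]
orientation: [0.706, 0.708, 0.001, 0.002]
wrist_force: [1.9, -0.4, -0.4]
gripper_width: 0.0853
```

```bash
python3 - <<'E'
from go import *
for _ in range(5):snap('wrist')
snap('wrist','w3.png');rep()
E
```

```text
t2.95 p [ 0.3882 -0.1725  0.3613] psi 90.19 z [ 2.e-03 -1.e-04 -1.e+00] F [-0.26  0.33  0.38] w 0.0854 j [-0.51 -0.22  1.4   0.    1.96 -0.51]
```

View pics/w3.png

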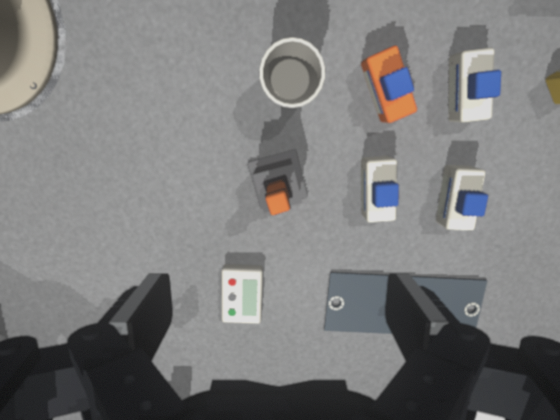

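The wrist view shows the pin tool's handle top at (277,203) with the stand block behind it, and the cup nearby at (292,72). The cream packs are at (381,191), (464,200) and (475,85), the orange look-alike is at (390,84), and the cover holes are at (337,303) and (472,310).

```bash
python3 - <<'E'
from go import *
d=snap('wrist','w4.png');rep();f=d['frame'];h=cv2.cvtColor(f,cv2.COLOR_BGR2HSV)
def rects(lo,hi,z,mn,nm,vmin=None):
    m=cv2.inRange(h,lo,hi);m[250:]=0
    n,l,s,c=cv2.connectedComponentsWithStats(m)
    for i in range(1,n):
        if s[i,4]<mn: continue
        cs,_=cv2.findContours((l==i).astype(np.uint8),cv2.RETR_EXTERNAL,cv2.CHAIN_APPROX_NONE)
        P=np.array([onz(d,p[0],z)[:2] for p in cs[0]],np.float32)
        r=cv2.minAreaRect(P*1000);print(nm,np.round(c[i]),s[i,4],'ctr',np.round(np.array(r[0])/1000,4),'size mm',np.round(r[1],1),'ang',round(r[2],1))
print(h[203,277],h[186,277],h[195,385],h[205,380],h[191,400])
rects((3,150,150),(16,255,255),.142,60,'orange')
rects((105,150,110),(125,255,255),.064,60,'bluetop')
rects((105,150,30),(125,255,255),.064,60,'blueall')
rects((15,5,170),(35,90,255),.04,200,'cream')
cv2.imwrite('pics/w4c.png',cv2.resize(f[140:230,230:330],None,fx=6,fy=6,interpolation=cv2.INTER_CUBIC))
cv2.imwrite('pics/w4d.png',cv2.resize(f[140:240,350:500],None,fx=5,fy=5,interpolation=cv2.INTER_CUBIC))
E
```

```text
t3.00 p [ 0.3883 -0.1724  0.3612] psi 90.23 z [ 1.8e-03 -1.0e-04 -1.0e+00] F [-0.36  0.26 -0.05] w 0.0855 j [-0.51 -0.22  1.4   0.    1.96 -0.51]
[ 12 163 218] [ 10 126 101] [110 151 186] [111 151 188] [ 90   2 152]
orange [389.  84.] 1400 ctr [ 0.4953 -0.0786] size mm [30. 63.] ang 23.2
orange [277. 203.] 351 ctr [ 0.3875 -0.1939] size mm [20.  19.5] ang 17.2
bluetop [488.  88.] 291 ctr [ 0.6316 -0.0727] size mm [24.  23.1] ang 1.0
bluetop [387. 197.] 251 ctr [ 0.5244 -0.204 ] size mm [23.4 23. ] ang 1.2
bluetop [474. 205.] 348 ctr [ 0.6365 -0.2153] size mm [23.7 24.3] ang 89.0
blueall [488.  88.] 291 ctr [ 0.6316 -0.0727] size mm [24.  23.1] ang 1.0
blueall [387. 197.] 251 ctr [ 0.5244 -0.204 ] size mm [23.4 23. ] ang 1.2
blueall [474. 205.] 348 ctr [ 0.6365 -0.2153] size mm [23.7 24.3] ang 89.0
cream [30. 57.] 2906 ctr [ 0.0885 -0.045 ] size mm [143.3  47.3] ang 63.9
cream [293.  72.] 795 ctr [ 0.4049 -0.0586] size mm [79.5 77.9] ang 0.2
cream [475.  81.] 985 ctr [ 0.6305 -0.0723] size mm [39.1 82.6] ang 7.1
cream [379. 185.] 744 ctr [ 0.524  -0.2042] size mm [37.6 83.1] ang 4.3
cream [464. 194.] 800 ctr [ 0.6366 -0.216 ] size mm [82.9 39.3] ang 87.9
```

View pics/w4c.png

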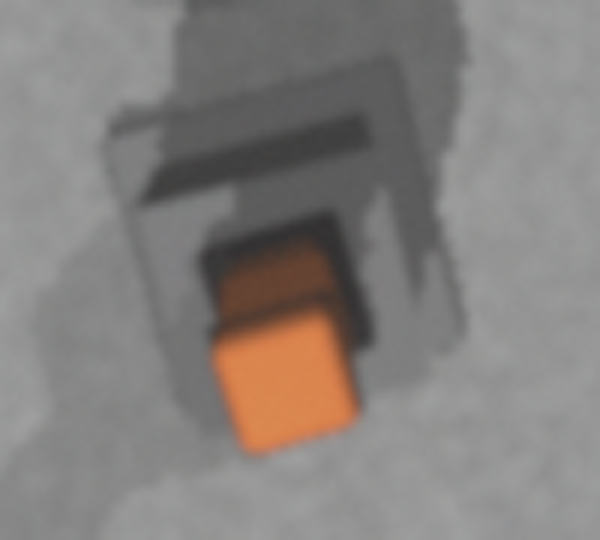

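View pics/w4d.png

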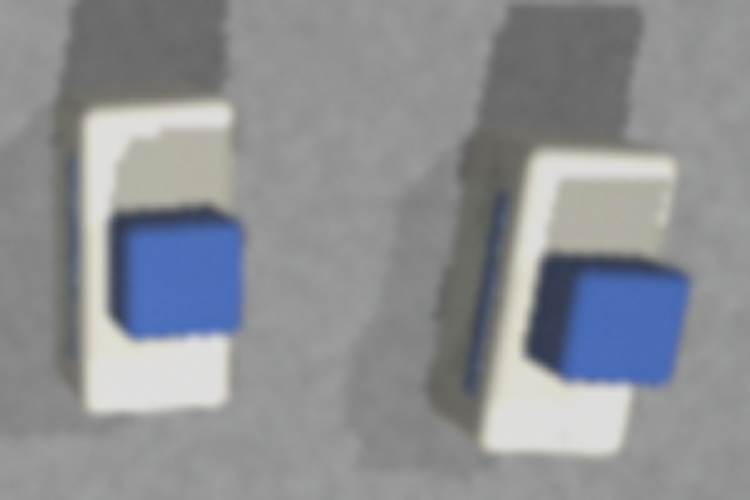

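```bash
python3 go.py .3878,-.194,.21,107.2
```

```text
t3.00 p [ 0.3883 -0.1724  0.3612] psi 90.23 z [ 1.8e-03 -1.0e-04 -1.0e+00] F [-0.36  0.26 -0.05] w 0.0855 j [-0.51 -0.22  1.4   0.    1.96 -0.51]
-0.0216 -0.0009 0.1512 0.10 0.02 -16.97 | rows>= 2.4
```

Request:
{"api": "servo_tool", "payload": {"targets": "-0.01 -0.001 0.06 0 0 -8;-0.0216 -0.001 0.12 0.1 0 -17;-0.0216 -0.001 0.151 0.1 0 -17;-0.0216 -0.001 0.151 0.1 0 -17;-0.0216 -0.001 0.151 0.1 0 -17"}}

```text
t: 3.62
ee_pos: [0.3887, -0.1935, 0.2123]
orientation: [0.593, 0.806, 0.0, 0.002]
wrist_force: [0.1, -0.6, -0.1]
gripper_width: 0.0856
```

```bash
python3 - <<'E'
from go import *
d=snap('wrist','w5.png');go((.3878,-.194,.101,107.2));rep();f=d['frame'];h=cv2.cvtColor(f,cv2.COLOR_BGR2HSV)
m=cv2.inRange(h,(3,150,150),(16,255,255));m[:100]=0
n,l,s,c=cv2.connectedComponentsWithStats(m)
for i in range(1,n):
    if s[i,4]<60: continue
    cs,_=cv2.findContours((l==i).astype(np.uint8),cv2.RETR_EXTERNAL,cv2.CHAIN_APPROX_NONE)
    P=np.array([onz(d,p[0],.142)[:2] for p in cs[0]],np.float32)
    r=cv2.minAreaRect(P*1000);print(np.round(c[i]),s[i,4],'ctr',np.round(np.array(r[0])/1000,4),'size mm',np.round(r[1],1),'ang',round(r[2],1))
E
```

```text
0.0005 -0.0013 0.1115 0.15 0.18 0.11 | rows>= 1.8
t3.67 p [ 0.3888 -0.1938  0.2125] psi 107.31 z [ 0.0034 -0.0023 -1.    ] F [1.08 0.21 0.02] w 0.0852 j [-0.55 -0.21  1.68 -0.    1.66 -0.85]
[472. 135.] 1465 ctr [ 0.4789 -0.1005] size mm [26.1 30.9] ang 23.1
[276. 228.] 981 ctr [ 0.3873 -0.1937] size mm [19.8 19.5] ang 17.3
```

View pics/w5.png

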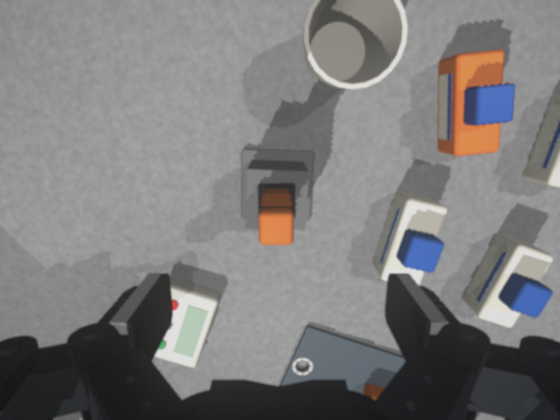

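The handle top is at (277,225), between the jaws and square to them. The ray gives (0.3873,-0.1937), which agrees with the first fix. Descending now.

Request:
{"api": "servo_tool", "payload": {"targets": "0 -0.001 0.05 0.1 0.2 0;0 -0.001 0.1 0.1 0.2 0;0 -0.001 0.111 0.1 0.2 0;0 -0.001 0.111 0.1 0.2 0"}}

```text
t: 4.18
ee_pos: [0.389, -0.1947, 0.1032]
orientation: [0.593, 0.806, 0.001, 0.001]
wrist_force: [0.4, -1.2, 0.2]
gripper_width: 0.0854
```

Request:
{"api": "servo_tool", "payload": {"targets": "0 0 0 0 0 0;0 0 0 0 0 0;0 0 0 0 0 0;0 0 0 0 0 0;0 0 0 0 0 0;0 0 0 0 0 0", "gripper": 255, "force": 50}}

```text
t: 4.92
ee_pos: [0.3891, -0.1947, 0.1034]
orientation: [0.593, 0.806, 0.0, 0.001]
wrist_force: [-0.2, 0.7, 3.7]
gripper_width: 0.0213
```

```bash
python3 go.py .388,-.1937,.25,107.2
```

```text
t4.92 p [ 0.3891 -0.1947  0.1034] psi 107.32 z [ 2.4e-03 -6.0e-04 -1.0e+00] F [-0.25  0.75  3.74] w 0.0213 j [-0.55 -0.13  1.83  0.    1.43 -0.85]
0.0011 -0.0004 -0.1466 0.12 0.07 0.12 | rows>= 2.3
```

Request:
{"api": "servo_tool", "payload": {"targets": "0.001 0 -0.04 0 0 0;0.001 0 -0.09 0 0 0;0.001 0 -0.145 0 0 0;0.001 0 -0.147 0.1 0 0;0.001 0 -0.147 0.1 0 0"}}

```text
t: 5.55
ee_pos: [0.3882, -0.1936, 0.2495]
orientation: [0.593, 0.806, -0.0, 0.0]
wrist_force: [0.0, 0.1, -1.8]
gripper_width: 0.0219
```

```bash
python3 go.py .5397,.3465,.25,90;python3 - <<'E'
from h import *
snap('side','s1.png')
E
```

```text
t5.55 p [ 0.3882 -0.1936  0.2495] psi 107.33 z [-2.e-04 -4.e-04 -1.e+00] F [ 0.04  0.13 -1.8 ] w 0.0219 j [-0.55 -0.21  1.62 -0.    1.74 -0.85]
0.4705 0.3054 -0.0008 -0.02 0.02 17.33 | rows>= 9.0
```

View pics/s1.png

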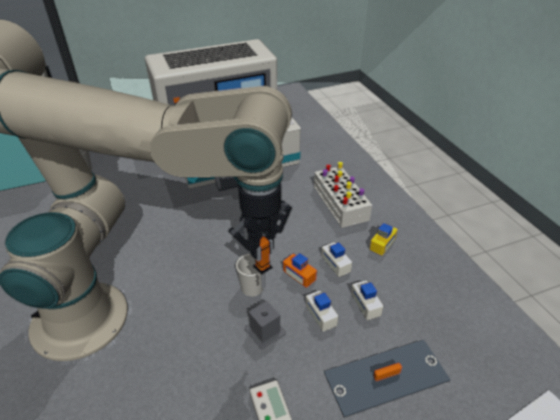

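The tool is out of its stand: handle at (264,250), stand empty at (264,320).

Request:
{"api": "servo_tool", "payload": {"targets": "0.05 0.03 0 0 0 3;0.1 0.065 0 0 0 6;0.155 0.1 0 0 0 9;0.21 0.135 0 0 0 12;0.265 0.17 0 0 0 15;0.32 0.205 0 0 0 17.3;0.37 0.24 0 0 0 17.3;0.42 0.275 0 0 0 17.3"}}

```text
t: 6.6
ee_pos: [0.5228, 0.2838, 0.2464]
orientation: [0.707, 0.707, -0.002, -0.001]
wrist_force: [0.6, -0.6, 0.4]
gripper_width: 0.0214
```

```bash
python3 go.py .5397,.3465,.20,90
```

```text
t6.60 p [0.5228 0.2838 0.2464] psi 90.03 z [-0.0045 -0.0012 -1.    ] F [ 0.56 -0.56  0.44] w 0.0214 j [0.43 0.25 1.15 0.   1.74 0.43]
0.0627 0.0171 0.0462 -0.26 0.07 0.03 | rows>= 1.3
```

Request:
{"api": "servo_tool", "payload": {"targets": "0.05 0.015 0 -0.2 0 0;0.0627 0.017 0.03 -0.2 0 0;0.0627 0.017 0.06 -0.2 0 0;0.0627 0.017 0.06 -0.2 0 0"}}

```text
t: 7.1
ee_pos: [0.5377, 0.3456, 0.1808]
orientation: [0.707, 0.707, -0.005, -0.001]
wrist_force: [0.2, -0.1, -1.2]
gripper_width: 0.0217
```

```bash
python3 - <<'E'
from go import *
a=snap('scene');b=snap('side');c=snap('wrist','w6.png');rep()
cv2.imwrite('pics/s2.png',np.hstack([cv2.resize(a['frame'][170:270,330:430],(400,400),interpolation=cv2.INTER_CUBIC),cv2.resize(b['frame'][110:210,200:300],(400,400),interpolation=cv2.INTER_CUBIC)]))
E
```

```text
t7.25 p [0.5398 0.3463 0.1873] psi 90.01 z [ 0.e+00 -6.e-04 -1.e+00] F [ 0.13  0.3  -0.07] w 0.0213 j [ 0.51  0.4   1.09 -0.    1.66  0.51]
```

View pics/s2.png

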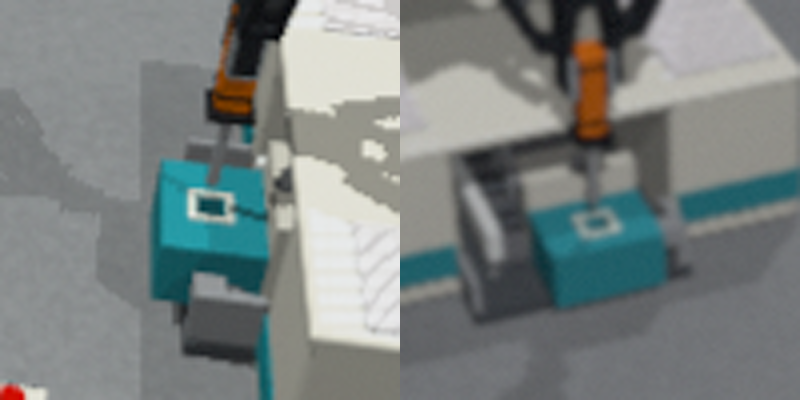

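View pics/w6.png

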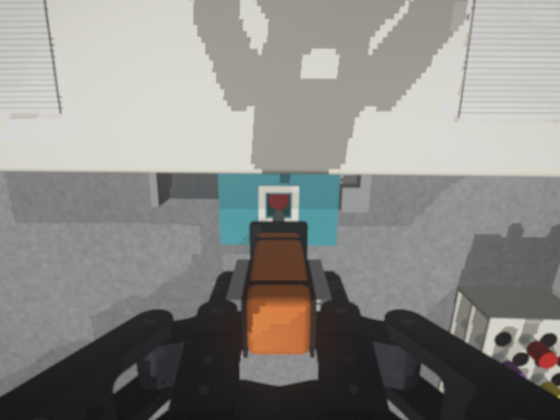

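```bash
python3 - <<'E' | tail -3
from m import *
c=lambda x,y,ox,oy:((x+.5)/4-.5+ox,(y+.5)/4-.5+oy)
print('tip',tri(a,c(214,183,330,170),b,c(593-400,209,200,110)))
print('rim',tri(a,c(212,206,330,170),b,c(597-400,222,200,110)))
print(onz(a,c(212,206,330,170),.065),onz(b,c(197,222,200,110),.065))
E
python3 go.py .540,.3465,.150,90 .540,.3465,.135,90
```

```text
tip (array([0.53730881, 0.3469366 , 0.08164686]), np.float64(0.002081188322540972))
rim (array([0.54117652, 0.34890034, 0.06614866]), np.float64(0.00014118732150341021))
[0.53969926 0.34920124 0.065     ] [0.54167058 0.35034727 0.065     ]
t7.35 p [0.5401 0.3464 0.188 ] psi 90.01 z [ 1.3e-03  1.0e-04 -1.0e+00] F [ 1.1   1.24 -1.03] w 0.0210 j [ 0.51  0.4   1.09 -0.    1.66  0.51]
0.0001 -0.0001 0.0380 0.08 -0.01 0.01 | rows>= 0.6
0.0001 -0.0001 0.0530 0.08 -0.01 0.01 | rows>= 0.8
```

Request:
{"api": "servo_tool", "payload": {"targets": "0.0013 0.0008 0.015 0 0 0;0.0013 0.0008 0.027 0 0 0;0.0013 0.0008 0.036 0 0 0;0.0013 0.0008 0.036 0 0 0"}}

```text
t: 7.85
ee_pos: [0.5404, 0.3474, 0.1505]
orientation: [0.707, 0.707, -0.001, 0.0]
wrist_force: [0.1, -0.3, -0.6]
gripper_width: 0.0213
```

```bash
python3 - <<'E'
from go import *
c=snap('wrist');rep();cv2.imwrite('pics/w7.png',cv2.resize(c['frame'][160:260,200:360],None,fx=4,fy=4));go((.5408,.3478,.133,90))
b=snap('side');cv2.imwrite('pics/s3.png',cv2.resize(b['frame'][110:210,200:300],(400,400),interpolation=cv2.INTER_CUBIC))
E
```

```text
t7.90 p [0.5407 0.3477 0.1515] psi 90.01 z [ 5.e-04 -3.e-04 -1.e+00] F [ 0.46  0.71 -0.97] w 0.0214 j [ 0.51  0.42  1.13 -0.    1.59  0.51]
0.0001 0.0000 0.0185 0.03 0.02 0.01 | rows>= 0.3
```

View pics/s3.png

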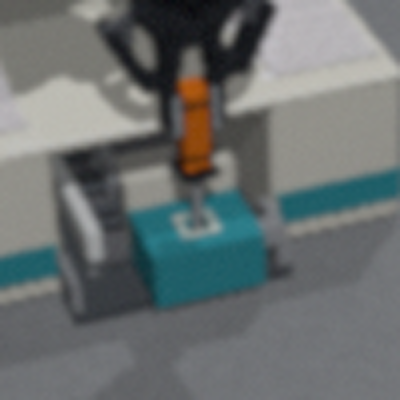

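The pin is inside the white rim at about (197,222) in the crop, with no contact force. Pressing now.

Request:
{"api": "servo_tool", "payload": {"targets": "0 0 0.006 0 0 0;0 0 0.01 0 0 0;0 0 0.0145 0 0 0;0 0 0.0145 0 0 0;0 0 0.0145 0 0 0"}}

```text
t: 8.57
ee_pos: [0.5412, 0.3479, 0.1383]
orientation: [0.707, 0.707, 0.001, 0.001]
wrist_force: [-0.0, -0.1, 4.7]
gripper_width: 0.0219
```

```bash
python3 go.py .5408,.3478,.133,90
```

```text
t8.57 p [0.5412 0.3479 0.1383] psi 90.01 z [ 2.2e-03  7.0e-04 -1.0e+00] F [-0.04 -0.08  4.75] w 0.0219 j [ 0.51  0.43  1.15 -0.    1.56  0.51]
-0.0001 -0.0004 0.0053 0.13 -0.04 0.01 | rows>= 0.1
```

Request:
{"api": "servo_tool", "payload": {"targets": "0 0 0.003 0 0 0;-0.004 0 0.0035 0 0 0;-0.01 0 0.0035 0 0 0;-0.02 0 0.0035 0 0 0;-0.032 0 0.0035 0 0 0;-0.044 0 0.0035 0 0 0"}}

```text
t: 9.32
ee_pos: [0.5411, 0.3049, 0.1371]
orientation: [0.707, 0.708, 0.003, -0.0]
wrist_force: [-4.0, 1.7, 12.1]
gripper_width: 0.0217
```

```bash
python3 - <<'E'
from go import *
c=snap('wrist','w8.png');rep();go((.538,.088,.1365,90))
E
```

```text
t9.38 p [0.5413 0.3031 0.1371] psi 90.00 z [ 0.0033  0.0019 -1.    ] F [-5.14 -4.15 13.79] w 0.0212 j [0.45 0.36 1.23 0.   1.54 0.45]
-0.2151 -0.0033 0.0002 0.19 -0.11 0.00 | rows>= 3.4
```

View pics/w8.png

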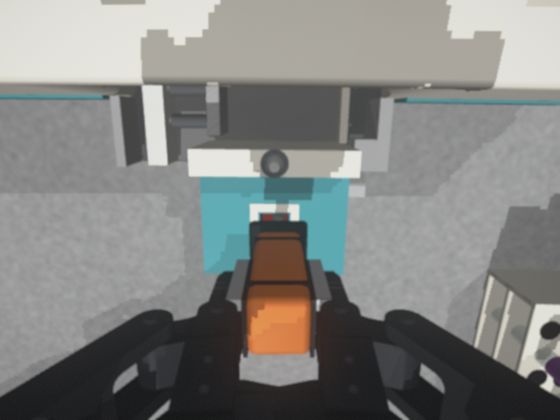

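Request:
{"api": "servo_tool", "payload": {"targets": "-0.02 -0.003 0.0012 0 0 0;-0.045 -0.004 0.0012 0 0 0;-0.07 -0.0045 0.0012 0 0 0;-0.095 -0.0045 0.0012 0 0 0;-0.12 -0.005 0.0012 0 0 0;-0.145 -0.005 0.0012 0 0 0"}}

```text
t: 10.12
ee_pos: [0.5373, 0.1582, 0.1372]
orientation: [0.707, 0.707, 0.004, 0.001]
wrist_force: [2.0, 3.5, 6.6]
gripper_width: 0.0215
```

```bash
python3 - <<'E'
from go import *
c=snap('wrist','w9.png');rep();go((.5385,.088,.1365,90))
E
```

```text
t10.18 p [0.5375 0.155  0.1372] psi 89.90 z [ 7.1e-03  9.0e-04 -1.0e+00] F [ 1.19 -7.32  8.02] w 0.0212 j [ 0.22  0.19  1.44 -0.    1.5   0.22]
-0.0670 0.0011 0.0006 0.41 -0.05 -0.10 | rows>= 1.1
```

View pics/w9.png

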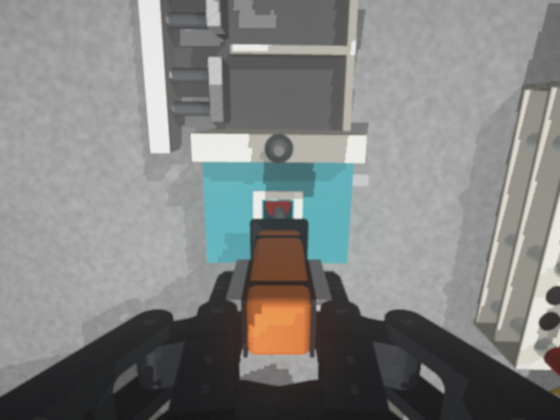

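Request:
{"api": "servo_tool", "payload": {"targets": "-0.02 -0.0005 0.0008 0 0 0;-0.04 -0.0005 0.0008 0 0 0;-0.055 -0.0005 0.0008 0 0 0;-0.063 -0.0005 0.0008 0 0 0;-0.069 -0.0005 0.0008 0 0 0;-0.07 -0.0005 0.0008 0 0 0"}}

```text
t: 10.92
ee_pos: [0.537, 0.0846, 0.137]
orientation: [0.708, 0.706, 0.003, 0.002]
wrist_force: [-1.2, 1.1, 7.1]
gripper_width: 0.0212
```

```bash
python3 go.py
```

```text
t10.93 p [0.537  0.0846 0.137 ] psi 89.88 z [ 0.0078  0.0011 -1.    ] F [-1.25  1.14  7.08] w 0.0212 j [0.09 0.15 1.49 0.   1.5  0.09]
```

Not at the stop yet, since only friction shows (1.1 N). I'll push a little further.

Request:
{"api": "servo_tool", "payload": {"targets": "-0.002 0 0.0008 0 0 0;-0.004 0 0.0008 0 0 0;-0.006 0 0.0008 0 0 0;-0.006 0 0.0008 0 0 0"}}

```text
t: 11.42
ee_pos: [0.537, 0.0797, 0.1369]
orientation: [0.708, 0.707, 0.004, 0.002]
wrist_force: [-0.8, 4.8, 6.5]
gripper_width: 0.0214
```

```bash
python3 go.py
```

```text
t11.43 p [0.537  0.0797 0.1369] psi 89.92 z [ 0.0085  0.0039 -1.    ] F [-0.8   4.75  6.54] w 0.0214 j [0.08 0.14 1.49 0.   1.5  0.08]
```

Request:
{"api": "servo_tool", "payload": {"targets": "-0.002 0 0.0008 0 0 0;-0.004 0 0.0008 0 0 0;-0.004 0 0.0008 0 0 0"}}

```text
t: 11.8
ee_pos: [0.537, 0.077, 0.1367]
orientation: [0.707, 0.707, 0.006, 0.001]
wrist_force: [-2.1, 5.5, 7.2]
gripper_width: 0.0212
```

```bash
python3 - <<'E'
from go import *
c=snap('wrist','w10.png');rep();snap('side','s4.png')
E
```

```text
t11.85 p [0.537  0.077  0.1367] psi 89.96 z [ 0.009   0.0068 -0.9999] F [-0.97  5.08  5.67] w 0.0213 j [0.07 0.14 1.49 0.01 1.5  0.07]
```

View pics/w10.png

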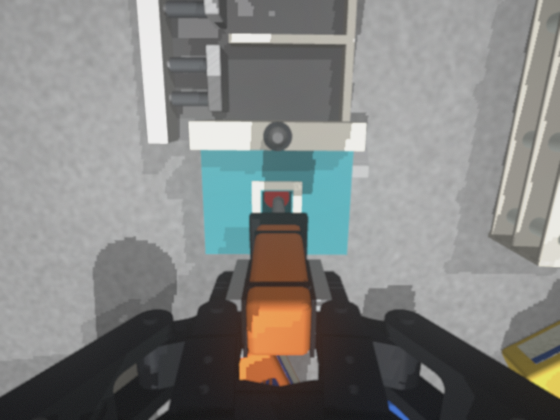

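View pics/s4.png

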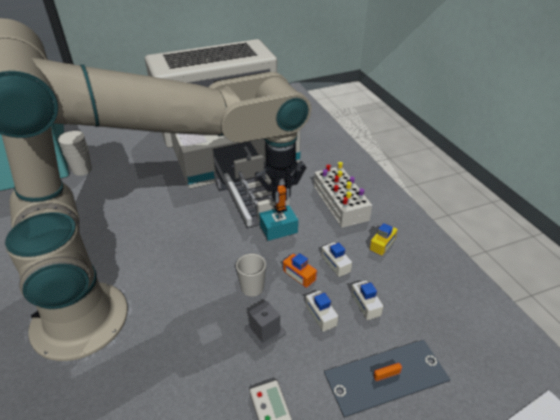

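```bash
python3 - <<'E'
from go import *
c=snap('wrist');rep()
print(onz(c,(205,253.5),.065),onz(c,(345,253),.065),'rim',onz(c,(277,199),.065))
b=snap('side','s5.png')
cv2.imwrite('pics/s5c.png',cv2.resize(b['frame'][140:250,200:310],(660,660),interpolation=cv2.INTER_CUBIC))
E
```

```text
t11.95 p [0.537  0.077  0.1367] psi 89.96 z [ 0.009   0.0068 -0.9999] F [-1.87  4.97  6.36] w 0.0214 j [0.07 0.14 1.49 0.01 1.5  0.07]
[0.49111116 0.06072357 0.065     ] [0.58011424 0.06068695 0.065     ] rim [0.53688048 0.09607668 0.065     ]
```

View pics/s5c.png

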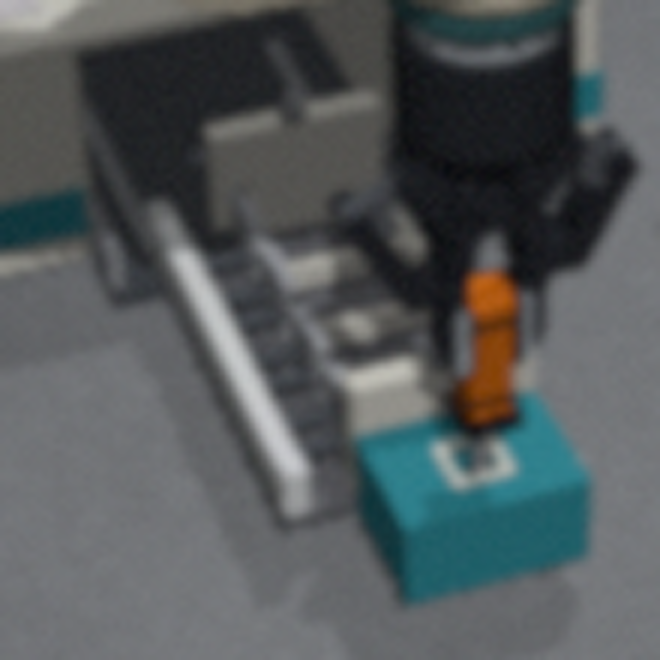

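The nose front went from y=0.317 to 0.0607, which is 0.256 m, so the tray is at its stop. The tool tilted slightly in the grip. I'll unload it, lift it, and measure the tilt.

Request:
{"api": "servo_tool", "payload": {"targets": "0.003 0 0.0005 0 0 0;0.006 0 0 0 0 0;0.006 0 -0.01 0 0 0;0.006 0 -0.03 0 0 0;0.006 0 -0.06 0 0 0;0.006 0 -0.1 0 0 0;0.006 0 -0.13 0 0 0;0.006 0 -0.13 0 0 0"}}

```text
t: 13.0
ee_pos: [0.5365, 0.0821, 0.2692]
orientation: [0.707, 0.707, 0.007, 0.002]
wrist_force: [0.5, 0.7, -0.8]
gripper_width: 0.0211
```

```bash
python3 - <<'E'
from go import *
snap('wrist');snap('wrist')
c=snap('wrist','w11.png');rep();a=snap('scene','sc11.png');b=snap('side','s11.png');rep()
for d in(a,b): print(proj(d,st()['ee_pos']))
E
```

```text
t13.15 p [0.5353 0.082  0.2648] psi 89.96 z [ 0.0059  0.0066 -1.    ] F [-0.21 -0.36 -1.15] w 0.0213 j [0.08 0.09 1.3  0.01 1.75 0.08]
t13.25 p [0.5353 0.082  0.2648] psi 89.96 z [ 0.0056  0.0065 -1.    ] F [-0.32  0.63 -0.84] w 0.0210 j [0.08 0.09 1.3  0.01 1.75 0.08]
[285.29647599 144.65672585]
[278.81138834 157.76704587]
```

View pics/w11.png

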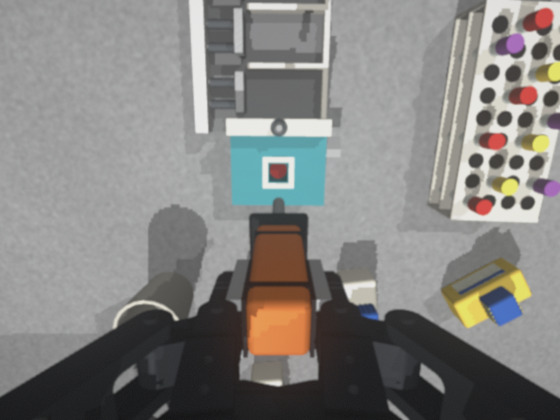

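View pics/sc11.png

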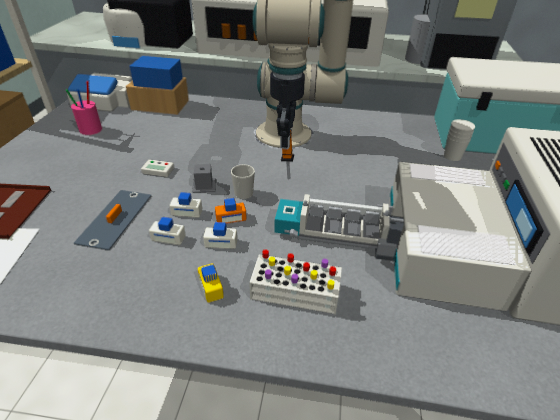

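```bash
python3 - <<'E'
import cv2
a=cv2.imread('pics/w11.png')[150:290,220:340];b=cv2.imread('pics/sc11.png')[120:200,250:330]
cv2.imwrite('pics/x1.png',cv2.resize(a,None,fx=4,fy=4,interpolation=cv2.INTER_CUBIC));cv2.imwrite('pics/x2.png',cv2.resize(b,None,fx=7,fy=7,interpolation=cv2.INTER_CUBIC))
E
```

```text
(no output)
```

View pics/x1.png

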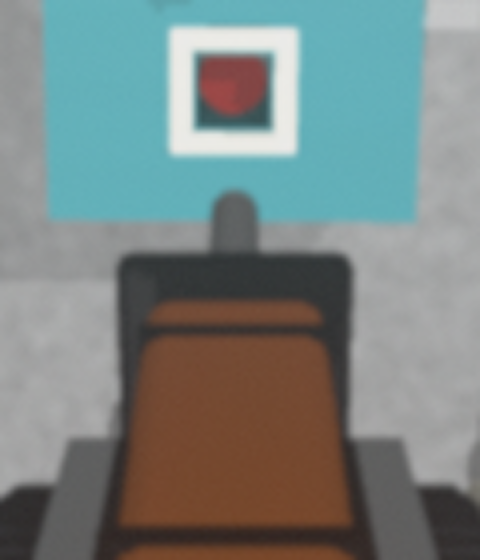

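View pics/x2.png

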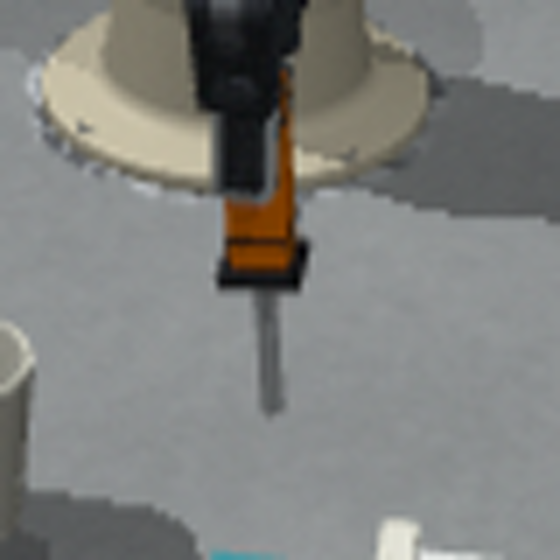

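```bash
python3 - <<'E'
from go import *
d=snap('wrist');s=st();q=R.from_quat(s['orientation']);e=np.array(s['ee_pos'])
T=np.array(d['world_from_camera'])
def tipx(uv,L=.0974):
    o,r=ray(d,uv);o=q.inv().apply(o-e);r=q.inv().apply(r)
    # circle about (0,-.019) radius L+.019 in x,z
    best=None
    for t in np.linspace(.1,.4,6001):
        p=o+r*t
        f=abs(np.hypot(p[0],p[2]+.019)-(L+.019))
        if best is None or f<best[0]: best=(f,p)
    p=best[1];return p,np.degrees(np.arctan2(p[0],p[2]+.019))
for uv in((278.7,199.2),(278.7,201),(279,212),(279,215)): print(uv,tipx(uv))
a=snap('scene');b=snap('side','s12.png')
cv2.imwrite('pics/x3.png',cv2.resize(b['frame'][130:230,230:330],None,fx=6,fy=6,interpolation=cv2.INTER_CUBIC))
E
```

```text
(278.7, 199.2) (array([1.25397725e-02, 9.37225763e-05, 9.67065209e-02]), np.float64(6.185328117041652))
(278.7, 201) (array([1.12454363e-02, 9.39004630e-05, 9.68552794e-02]), np.float64(5.54401945577687))
(279, 212) (array([0.00334078, 0.00030121, 0.0973441 ]), np.float64(1.6447781989924706))
(279, 215) (array([0.00117823, 0.00030201, 0.09739977]), np.float64(0.5799445490645568))
```

View pics/x3.png

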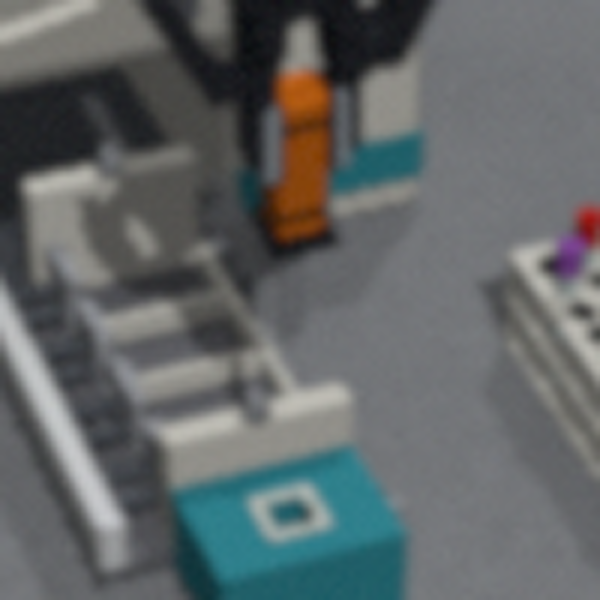

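```bash
cat >> h.py <<'E'
def down(psi):
    p=np.radians(psi);c,s=np.cos(p),np.sin(p)
    return R.from_matrix(np.array([[c,s,0],[s,-c,0],[0,0,-1]]))
def gotip(tip,psi,tilt,L=.0974,off=0.,offy=0.):
    """held tool leaning by tilt deg to tool +x; bring tip to world pt with tool upright"""
    a=np.radians(tilt);v=np.array([np.sin(a)*(L+.019)+off,offy,np.cos(a)*(L+.019)-.019])
    G=down(psi)*R.from_rotvec([0,-a,0])
    e=np.array(tip)-G.apply(v)
    s=st();q=R.from_quat(s['orientation']);t=q.inv().apply(e-np.array(s['ee_pos']));w=(q.inv()*G).as_rotvec(degrees=True)
    print('TCP',np.round(e,4),'|',' '.join('%.4f'%k for k in t),' '.join('%.2f'%k for k in w))
E
python3 - <<'E'
from go import *
gotip((.40,-.15,.165),107.3,5.2)
E
```

```text
TCP [ 0.4005 -0.1516  0.2625] | -0.2338 -0.1350 0.0008 -0.32 -5.47 -17.35
```

Request:
{"api": "servo_tool", "payload": {"targets": "-0.05 -0.03 0 0 -1 -4;-0.1 -0.06 0 0 -2 -8;-0.155 -0.09 0 -0.1 -3 -12;-0.21 -0.12 0 -0.2 -5 -17;-0.234 -0.135 0 -0.3 -5.5 -17.4;-0.234 -0.135 0 -0.3 -5.5 -17.4;-0.234 -0.135 0 -0.3 -5.5 -17.4"}}

```text
t: 14.28
ee_pos: [0.4008, -0.1513, 0.2631]
orientation: [0.592, 0.805, -0.027, 0.036]
wrist_force: [0.2, -0.9, -1.1]
gripper_width: 0.0217
```

```bash
python3 - <<'E'
from go import *
snap('wrist')
c=snap('wrist','w13.png');rep();a=snap('scene','sc13.png');b=snap('side','s13.png')
cv2.imwrite('pics/x4.png',np.hstack([cv2.resize(a['frame'][100:200,160:260],(400,400),interpolation=cv2.INTER_CUBIC),cv2.resize(b['frame'][210:310,230:330],(400,400),interpolation=cv2.INTER_CUBIC)]))
E
```

```text
t14.38 p [ 0.401  -0.151   0.2631] psi 107.44 z [ 0.0266 -0.0865 -0.9959] F [ 0.31 -0.38  0.05] w 0.0213 j [-0.4  -0.27  1.64 -0.07  1.72 -0.72]
```

View pics/w13.png

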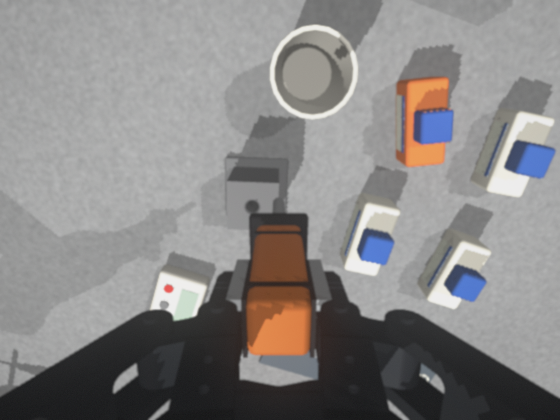

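View pics/x4.png

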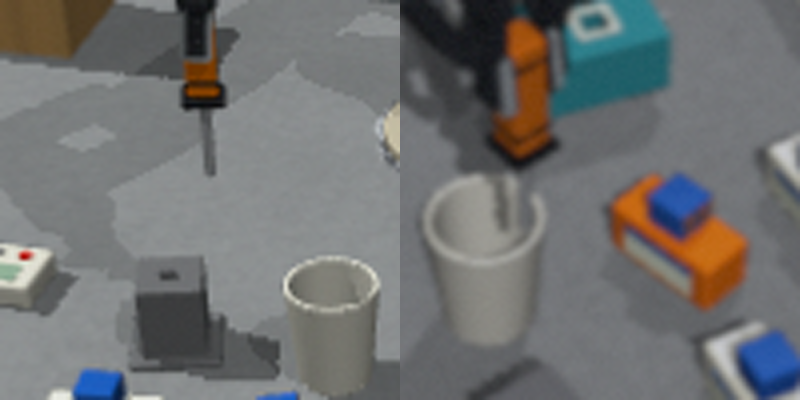

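```bash
python3 - <<'E' | tail -6
from m import *
from go import *
c=snap('wrist')
k=lambda x,y,ox,oy:((x+.5)/4-.5+ox,(y+.5)/4-.5+oy)
print('tip',tri(a,k(209,173,160,100),b,k(108,232,230,210)))
print('collarbot',tri(a,k(204,106,160,100),b,k(124,160,230,210)))
print('hole wrist',onz(c,(252,206),.066),'scene',onz(a,k(169,273,160,100),.066))
rep()
s=st();q=R.from_quat(s['orientation']);v=np.array([np.sin(np.radians(5.2))*.1164,0,np.cos(np.radians(5.2))*.1164-.019]);P=np.array(s['ee_pos'])+q.apply(v)
print('tip model',P,'proj',proj(a,P),proj(b,P),'expected scene px',k(209,173,160,100),'side',k(108,232,230,210))
for z in(.06,):print('proj collar if vertical',proj(a,P+[0,0,.06]),proj(b,P+[0,0,.06]),'seen',k(204,106,160,100),k(124,160,230,210))
E
```

```text
tip (array([ 0.39288994, -0.15033703,  0.16416395]), np.float64(0.004881865262773193))
collarbot (array([ 0.40053982, -0.14997823,  0.21928443]), np.float64(0.003081043441716617))
hole wrist [ 0.38721133 -0.19454139  0.066     ] scene [ 0.38644471 -0.19468891  0.066     ]
t14.62 p [ 0.4007 -0.1514  0.2631] psi 107.41 z [ 0.0265 -0.0868 -0.9959] F [ 0.54  0.8  -0.9 ] w 0.0212 j [-0.4  -0.28  1.64 -0.07  1.72 -0.72]
tip model [ 0.40015707 -0.14976564  0.16563174] proj [211.97753382 143.19311884] [260.57487754 266.77199441] expected scene px (211.875, 142.875) side (256.625, 267.625)
proj collar if vertical [210.10079532 124.35458253] [259.77589542 246.93105952] seen (210.625, 126.125) (260.625, 249.625)
```

```bash
python3 - <<'E'
import cv2
b=cv2.imread('pics/s13.png')[230:290,235:285];a=cv2.imread('pics/sc13.png')[115:155,195:230]
cv2.imwrite('pics/x5.png',cv2.hconcat([cv2.resize(b,(500,600),interpolation=cv2.INTER_CUBIC),cv2.resize(a,(300,600),interpolation=cv2.INTER_CUBIC)]))
E
```

```text
(no output)
```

View pics/x5.png

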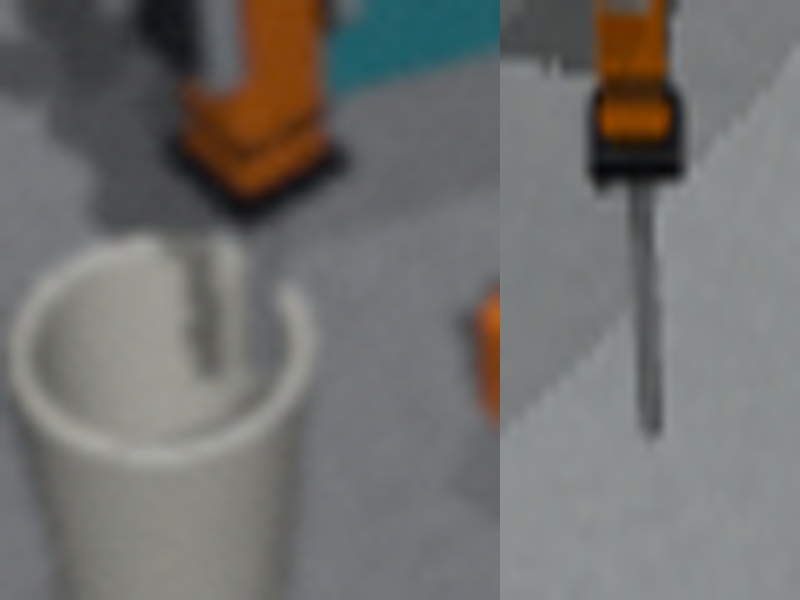

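In the side view the dark stripe in the cup is only the pin's shadow. The pin tip itself is at (261,266.5), and the model predicts (260.6,266.8). In the scene view the tip is at (212,143), which matches the model. So the tool is upright, and the hole is at about (0.388,-0.1946).

```bash
python3 - <<'E'
from go import *
gotip((.388,-.1946,.078),107.3,5.2)
E
```

```text
TCP [ 0.3885 -0.1962  0.1755] | -0.0310 -0.0250 0.0908 -0.03 0.01 0.11
```

Request:
{"api": "servo_tool", "payload": {"targets": "-0.015 -0.012 0.01 0 0 0;-0.027 -0.025 0.04 0 0 0;-0.031 -0.025 0.085 0 0 0;-0.031 -0.025 0.091 0 0 0.1;-0.031 -0.025 0.091 0 0 0.1;-0.031 -0.025 0.091 0 0 0.1"}}

```text
t: 15.38
ee_pos: [0.3894, -0.1963, 0.1774]
orientation: [0.592, 0.805, -0.027, 0.038]
wrist_force: [0.0, -0.4, -0.0]
gripper_width: 0.0208
```

```bash
python3 - <<'E'
from go import *
a=snap('scene');b=snap('side');rep();gotip((.388,-.1946,.050),107.3,5.2);gotip((.388,-.1946,.010),107.3,5.2)
cv2.imwrite('pics/x6.png',np.hstack([cv2.resize(a['frame'][140:200,170:230],(400,400),interpolation=cv2.INTER_CUBIC),cv2.resize(b['frame'][270:340,230:300],(400,400),interpolation=cv2.INTER_CUBIC)]))
E
```

```text
t15.47 p [ 0.3892 -0.1963  0.177 ] psi 107.33 z [ 0.029  -0.0881 -0.9957] F [ 0.01  0.26 -0.71] w 0.0213 j [-0.51 -0.24  1.78 -0.06  1.53 -0.81]
TCP [ 0.3885 -0.1962  0.1475] | 0.0030 -0.0007 0.0293 0.09 0.12 0.03
TCP [ 0.3885 -0.1962  0.1075] | 0.0067 -0.0008 0.0691 0.09 0.12 0.03
```

View pics/x6.png

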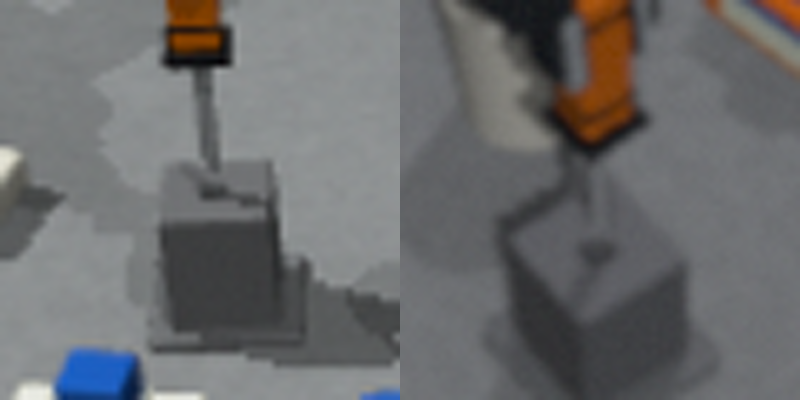

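Request:
{"api": "servo_tool", "payload": {"targets": "0.001 -0.0007 0.01 0 0.1 0;0.002 -0.0007 0.02 0 0.1 0;0.003 -0.0007 0.029 0 0.1 0;0.003 -0.0007 0.029 0 0.1 0"}}

```text
t: 15.98
ee_pos: [0.388, -0.1959, 0.1466]
orientation: [0.592, 0.805, -0.027, 0.036]
wrist_force: [-0.3, -0.4, -0.7]
gripper_width: 0.0217
```

```bash
python3 - <<'E'
from go import *
rep();gotip((.388,-.1946,.010),107.3,5.2);gotip((.388,-.1946,.006),107.3,5.2)
E
```

```text
t15.97 p [ 0.388  -0.1959  0.1466] psi 107.34 z [ 0.0266 -0.0854 -0.996 ] F [-0.27 -0.41 -0.7 ] w 0.0217 j [-0.51 -0.22  1.83 -0.06  1.47 -0.81]
TCP [ 0.3885 -0.1962  0.1075] | 0.0030 0.0004 0.0390 -0.00 -0.07 0.04
TCP [ 0.3885 -0.1962  0.1035] | 0.0034 0.0004 0.0430 -0.00 -0.07 0.04
```

Entered the hole freely with no force. Continuing down.

Request:
{"api": "servo_tool", "payload": {"targets": "0.001 0.0004 0.013 0 0 0;0.002 0.0004 0.026 0 0 0;0.003 0.0004 0.038 0 0 0;0.0035 0.0004 0.0435 0 0 0;0.0035 0.0004 0.0435 0 0 0"}}

```text
t: 16.6
ee_pos: [0.3887, -0.1965, 0.1034]
orientation: [0.592, 0.805, -0.027, 0.036]
wrist_force: [-1.4, 0.4, 3.1]
gripper_width: 0.0216
```

```bash
python3 go.py
```

```text
t16.60 p [ 0.3887 -0.1965  0.1034] psi 107.33 z [ 0.0272 -0.0861 -0.9959] F [-1.42  0.4   3.13] w 0.0216 j [-0.51 -0.17  1.88 -0.06  1.37 -0.81]
```

Request:
{"api": "servo_tool", "payload": {"targets": "0 0 0 0 0 0;0 0 0 0 0 0;0 0 0 0 0 0;0 0 0 0 0 0;-0.002 0 -0.03 0 0 0;-0.008 0 -0.09 0 0 0;-0.013 0 -0.15 0 2 0;-0.017 0 -0.2 0 5 0", "gripper": 0}}

```text
t: 17.6
ee_pos: [0.3883, -0.1951, 0.3069]
orientation: [0.592, 0.806, -0.0, 0.002]
wrist_force: [0.9, 0.0, 0.4]
gripper_width: 0.0852
```

```bash
python3 - <<'E'
from go import *
rep();go((.56,-.14,.33,90))
b=snap('side','s14.png')
E
```

```text
t17.60 p [ 0.3883 -0.1951  0.3069] psi 107.37 z [ 0.0028 -0.0027 -1.    ] F [0.86 0.02 0.43] w 0.0852 j [-0.55 -0.21  1.5  -0.    1.85 -0.85]
0.0013 0.1804 -0.0228 0.13 0.18 17.37 | rows>= 2.9
```

View pics/s14.png

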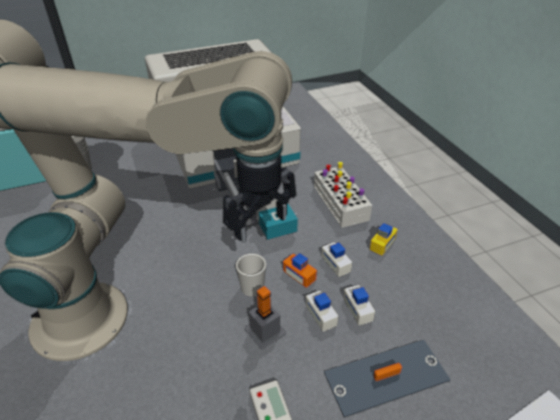

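The tool is back in its stand at (264,300). The pack near (360,302) has moved; it was at (367,298), so the knock has happened. Next I measure the tray from above.

```bash
python3 go.py .54,.18,.36,90
```

```text
t17.65 p [ 0.3894 -0.1962  0.3134] psi 107.33 z [ 0.0101 -0.0057 -0.9999] F [-1.14 -0.18  5.03] w 0.0854 j [-0.55 -0.21  1.49  0.    1.85 -0.85]
0.3139 0.2563 -0.0473 0.52 0.41 17.33 | rows>= 6.5
```

Request:
{"api": "servo_tool", "payload": {"targets": "0.05 0.04 -0.02 0.5 0.4 4;0.1 0.08 -0.047 0.5 0.4 8;0.15 0.125 -0.047 0.5 0.4 12;0.2 0.17 -0.047 0.5 0.4 16;0.26 0.21 -0.047 0.5 0.4 17.3;0.31 0.255 -0.047 0.5 0.4 17.3;0.314 0.256 -0.047 0.5 0.4 17.3;0.314 0.256 -0.047 0.5 0.4 17.3"}}

```text
t: 18.65
ee_pos: [0.54, 0.1825, 0.3579]
orientation: [0.706, 0.709, -0.001, -0.0]
wrist_force: [-0.2, -0.9, -1.1]
gripper_width: 0.0855
```

```bash
python3 - <<'E'
from go import *
for i in range(4):snap('wrist')
c=snap('wrist','w15.png');rep()
cv2.imwrite('pics/w15c.png',cv2.resize(c['frame'][60:340,180:400],None,fx=2.14,fy=2.14,interpolation=cv2.INTER_CUBIC))
np.savez('w15.npz',**c)
E
```

```text
t18.90 p [0.5396 0.179  0.3602] psi 89.95 z [ 1.2e-03 -2.0e-04 -1.0e+00] F [0.27 0.21 0.15] w 0.0853 j [ 0.26  0.19  0.99 -0.    1.95  0.26]
```

View pics/w15.png

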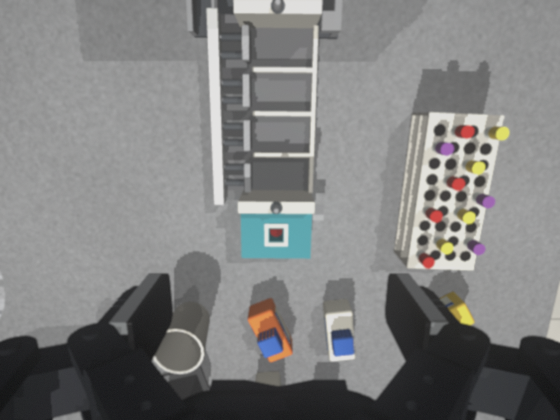

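View pics/w15c.png

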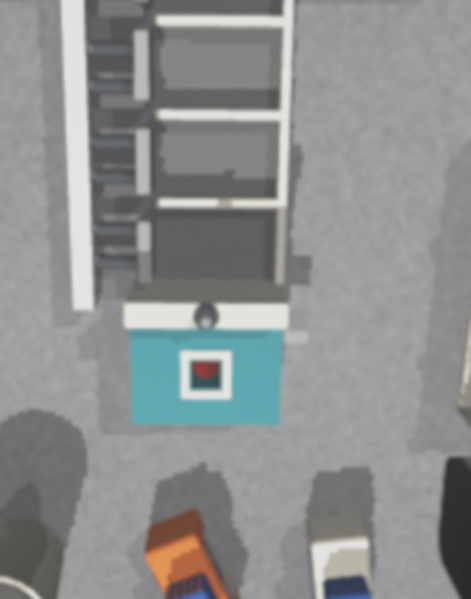

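```bash
python3 - <<'E'
from go import *
d=dict(np.load('w15.npz'));f=d['frame'];g=f.mean(2)
p=g[:,262:296]
m=g[:,288:300].mean(1)
print('col 290 profile',[(i,int(m[i])) for i in list(range(0,18))+list(range(64,76))+list(range(108,120))+list(range(148,162))+list(range(196,220))])
def rowedge(c0,c1,r0,r1,rising):
    v=g[r0:r1,c0:c1].mean(1);t=(v.min()+v.max())/2
    for i in range(len(v)-1):
        if (v[i]-t)*(v[i+1]-t)<=0 and ((v[i+1]>v[i])==rising): return r0+i+(t-v[i])/(v[i+1]-v[i])
for nm,r0,r1,z in(('div23',60,80,.039),('div12',105,123,.039),('div01',147,165,.039)):
    u,l=rowedge(288,300,r0,r1,True),rowedge(288,300,r0+6,r1,False)
    print(nm,u,l,onz(d,(290,(u+l)/2),z),'thick',onz(d,(290,u),z)[1]-onz(d,(290,l),z)[1])
hs=cv2.cvtColor(f,cv2.COLOR_BGR2HSV)
E
python3 - <<'E'
import cv2
f=cv2.imread('pics/w15.png')
cv2.imwrite('pics/y1.png',cv2.resize(f[190:270,230:330],None,fx=7,fy=7,interpolation=cv2.INTER_CUBIC))
cv2.imwrite('pics/y2.png',cv2.resize(f[0:90,205:335],None,fx=6,fy=6,interpolation=cv2.INTER_CUBIC))
E
```

```text
col 290 profile [(0, 219), (1, 220), (2, 221), (3, 222), (4, 222), (5, 221), (6, 221), (7, 221), (8, 222), (9, 222), (10, 222), (11, 222), (12, 217), (13, 191), (14, 156), (15, 137), (16, 135), (17, 135), (64, 98), (65, 101), (66, 126), (67, 177), (68, 217), (69, 224), (70, 222), (71, 207), (72, 172), (73, 137), (74, 121), (75, 118), (108, 99), (109, 100), (110, 116), (111, 159), (112, 204), (113, 222), (114, 222), (115, 206), (116, 166), (117, 131), (118, 119), (119, 118), (148, 96), (149, 96), (150, 96), (151, 101), (152, 131), (153, 180), (154, 213), (155, 215), (156, 187), (157, 139), (158, 99), (159, 85), (160, 83), (161, 86), (196, 106), (197, 106), (198, 106), (199, 105), (200, 110), (201, 146), (202, 199), (203, 222), (204, 225), (205, 225), (206, 225), (207, 225), (208, 225), (209, 225), (210, 225), (211, 225), (212, 220), (213, 197), (214, 160), (215, 136), (216, 130), (217, 133), (218, 139), (219, 144)]
div23 66.68159740960604 72.01442307692308 [0.55392716 0.29727041 0.039     ] thick 0.0059838368572012746
div12 111.02237414543194 115.88672689367617 [0.55432462 0.24625998 0.039     ] thick 0.005799745071241785
div01 152.36541737649063 156.78083381586566 [0.55472361 0.19575995 0.039     ] thick 0.005586961278312513
```

View pics/y1.png

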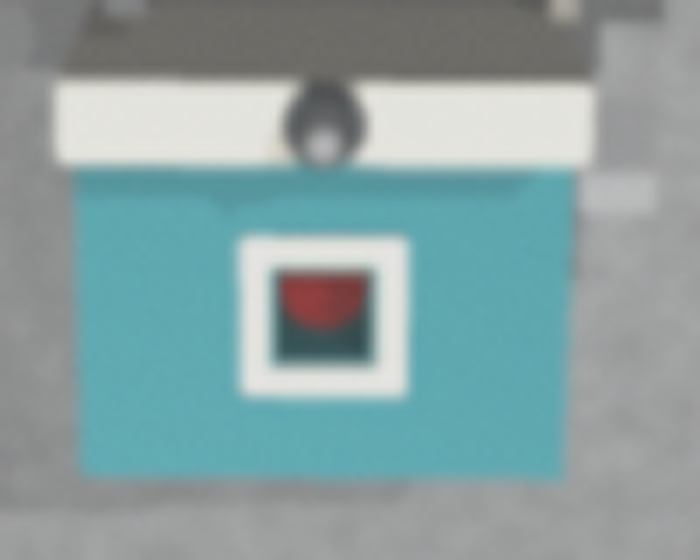

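View pics/y2.png

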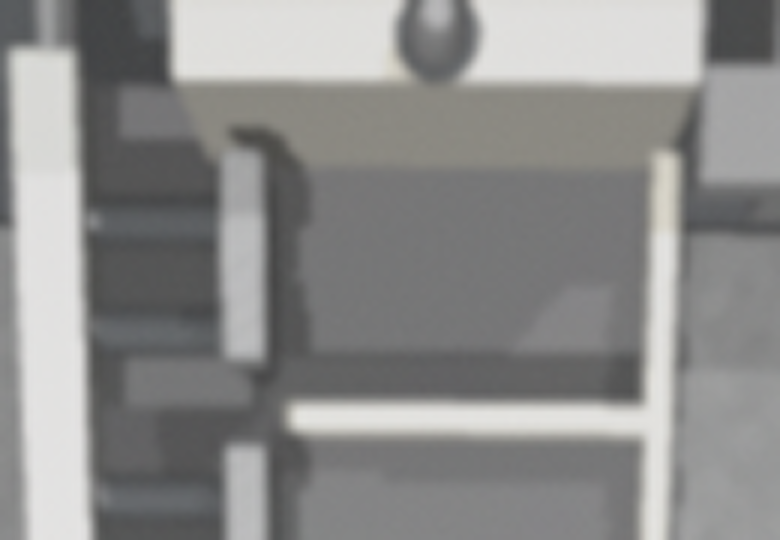

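```bash
python3 - <<'E'
from go import *
d=dict(np.load('w15.npz'))
c7=lambda x,y:((x+.5)/7-.5+230,(y+.5)/7-.5+190);c6=lambda x,y:((x+.5)/6-.5+205,(y+.5)/6-.5)
P=lambda n,uv,z:print(n,np.round(onz(d,uv,z),4))
P('cheekN L',c7(55,123),.091);P('cheekN R',c7(594,123),.091);P('cheek back',c7(400,80),.091);P('cheek front',c7(400,165),.091)
P('pinN top',c7(323,145),.105);P('rim',c7(324,317),.065);P('nose L',c7(80,475),.065);P('nose R',c7(567,475),.065)
P('cheekF L',c6(172,40),.091);P('cheekF R',c6(705,40),.091);P('cheekF front',c6(600,82),.091)
P('pinF top',c6(437,12),.105)
P('stopwall inner',c6(645,300),.039);P('stop outer',c6(676,300),.039)
P('clamp face',c6(266,250),.063)
E
```

```text
cheekN L [0.4916 0.1404 0.091 ]
cheekN R [0.5823 0.1403 0.091 ]
cheek back [0.5496 0.1477 0.091 ]
cheek front [0.5497 0.133  0.091 ]
pinN top [0.5368 0.1403 0.105 ]
rim [0.5366 0.0968 0.065 ]
nose L [0.4911 0.0657 0.065 ]
nose R [0.5818 0.0656 0.065 ]
cheekF L [0.494  0.3523 0.091 ]
cheekF R [0.5846 0.3522 0.091 ]
cheekF front [0.5668 0.3458 0.091 ]
pinF top [0.5391 0.3528 0.105 ]
stopwall inner [0.5799 0.3192 0.039 ]
stop outer [0.586  0.3192 0.039 ]
clamp face [0.5072 0.3242 0.063 ]
```

Pins at (0.5368,0.1403) and (0.5391,0.3528) are 212.5 mm apart, and the dividers sit at the right pitch, so the seat is at (0.538,0.2465). The rim reading suggests pin friction dragged the tray back a few mm. I'll nudge it outwards against the inside of the near cheek with closed fingers in empty bay 0, to be sure it's at the stop.

```bash
python3 go.py .537,.170,.12,90 .537,.170,.065,90
```

```text
t18.90 p [0.5396 0.179  0.3602] psi 89.95 z [ 1.2e-03 -2.0e-04 -1.0e+00] F [0.27 0.21 0.15] w 0.0853 j [ 0.26  0.19  0.99 -0.    1.95  0.26]
-0.0089 -0.0029 0.2402 0.07 0.01 -0.05 | rows>= 3.8
-0.0089 -0.0030 0.2952 0.07 0.01 -0.05 | rows>= 4.7
```

Request:
{"api": "servo_tool", "payload": {"targets": "-0.005 -0.002 0.05 0 0 0;-0.009 -0.003 0.11 0 0 0;-0.009 -0.003 0.17 0 0 0;-0.009 -0.003 0.22 0 0 0;-0.009 -0.003 0.25 0 0 0;-0.009 -0.003 0.275 0 0 0;-0.009 -0.003 0.295 0 0 0;-0.009 -0.003 0.295 0 0 0", "gripper": 255}}

```text
t: 19.9
ee_pos: [0.5361, 0.1688, 0.064]
orientation: [0.708, 0.706, -0.001, -0.0]
wrist_force: [-0.0, -0.1, 0.1]
gripper_width: 0.0001
```

Request:
{"api": "servo_tool", "payload": {"targets": "-0.006 0 0 0 0 0;-0.01 0 0 0 0 0;-0.013 0 0 0 0 0;-0.016 0 0 0 0 0;-0.016 0 0 0 0 0"}}

```text
t: 20.52
ee_pos: [0.5363, 0.153, 0.0645]
orientation: [0.708, 0.706, -0.0, -0.0]
wrist_force: [0.7, 2.8, 2.8]
gripper_width: -0.0002
```

```bash
python3 go.py; python3 - <<'E'
from go import *
snap('side','s16.png')
E
```

```text
t20.52 p [0.5363 0.153  0.0645] psi 89.87 z [-5.e-04 -2.e-04 -1.e+00] F [0.75 2.78 2.83] w -0.0002 j [ 0.21  0.26  1.51 -0.    1.37  0.21]
```

View pics/s16.png

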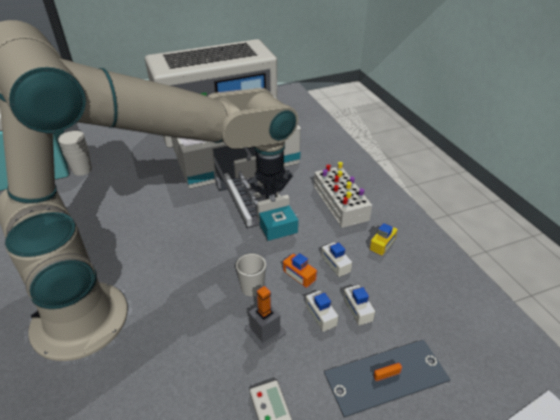

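Request:
{"api": "servo_tool", "payload": {"targets": "-0.003 0 0 0 0 0;-0.005 0 0 0 0 0;-0.005 0 0 0 0 0"}}

```text
t: 20.95
ee_pos: [0.5362, 0.153, 0.0646]
orientation: [0.707, 0.707, 0.003, -0.003]
wrist_force: [2.8, 23.7, -1.9]
gripper_width: -0.0002
```

```bash
python3 go.py
```

```text
t20.95 p [0.5362 0.153  0.0646] psi 90.04 z [ 8.0e-04  8.6e-03 -1.0e+00] F [ 2.75 23.73 -1.93] w -0.0002 j [0.21 0.26 1.51 0.01 1.37 0.21]
```

That is the hard stop: 23.7 N with no movement. Backing off and rising to measure again.

Request:
{"api": "servo_tool", "payload": {"targets": "0.008 0 0 0 -0.5 0;0.016 0 -0.01 0 -0.5 0;0.016 0 -0.06 0 -0.5 0;0.016 0 -0.12 0 -0.5 0;0.016 0 -0.18 0 -0.5 0;0.018 0.003 -0.24 0 -0.5 0;0.018 0.003 -0.295 0 -0.5 0;0.018 0.003 -0.295 0 -0.5 0", "gripper": 0}}

```text
t: 21.95
ee_pos: [0.5396, 0.1682, 0.3662]
orientation: [0.707, 0.707, 0.004, 0.003]
wrist_force: [0.0, -0.6, 0.1]
gripper_width: 0.0853
```

```bash
python3 - <<'E'
from go import *
for i in range(4):snap('wrist')
d=snap('wrist','w17.png');rep();np.savez('w17.npz',**d);f=d['frame'];g=f.mean(2)
m=g[:,288:300].mean(1)
dd=np.diff(m)
r=[i for i in range(1,len(dd)-1) if abs(dd[i])>25 and abs(dd[i])>=abs(dd[i-1]) and abs(dd[i])>abs(dd[i+1]) and i<230]
for i in r: print(i+.5,round(dd[i]),'z39',round(onz(d,(290,i+.5),.039)[1],4),'z91',round(onz(d,(290,i+.5),.091)[1],4))
cv2.imwrite('pics/y3.png',cv2.resize(f[180:270,230:330],None,fx=6,fy=6,interpolation=cv2.INTER_CUBIC))
cv2.imwrite('pics/y4.png',cv2.resize(f[0:40,205:335],None,fx=6,fy=6,interpolation=cv2.INTER_CUBIC))
go((.55,-.13,.33,90))
E
```

```text
t22.20 p [0.5387 0.1682 0.3579] psi 90.02 z [-0.0024 -0.0011 -1.    ] F [ 0.41  0.37 -0.08] w 0.0852 j [ 0.24  0.18  1.01 -0.    1.95  0.24]
6.5 -35 z39 0.3533 z91 0.3404
61.5 45 z39 0.2947 z91 0.2883
66.5 -45 z39 0.2891 z91 0.2834
105.5 46 z39 0.2446 z91 0.2439
110.5 -40 z39 0.2387 z91 0.2386
147.5 43 z39 0.1937 z91 0.1988
152.5 -51 z39 0.1875 z91 0.1932
196.5 44 z39 0.1303 z91 0.1425
209.5 -37 z39 0.1127 z91 0.1269
-0.2982 0.0113 0.0282 -0.14 0.06 0.02 | rows>= 4.8
```

View pics/y3.png

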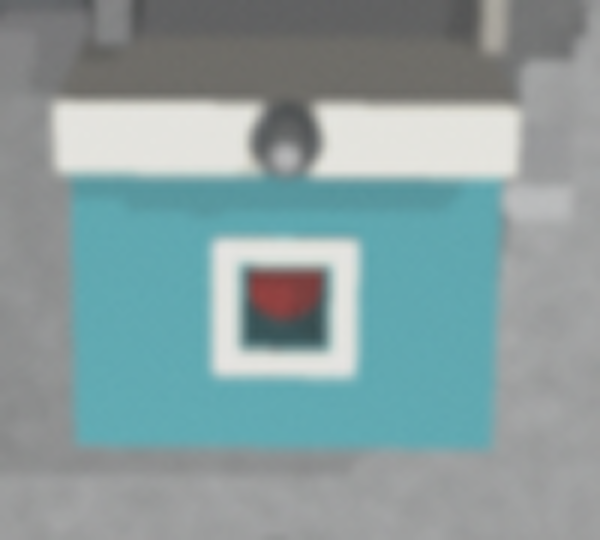

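View pics/y4.png

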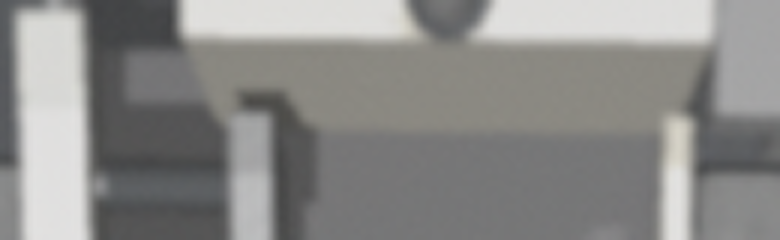

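The dividers have shifted 5 mm outwards, so the tray is now at its stop. The seat is at (0.538,0.2414) and the bays are at y = 0.165, 0.216 and 0.267. Now a look at the packs.

Request:
{"api": "servo_tool", "payload": {"targets": "-0.06 0.002 0.005 0 0 0;-0.12 0.004 0.01 0 0 0;-0.18 0.006 0.015 0 0 0;-0.24 0.009 0.02 0 0 0;-0.295 0.011 0.028 0 0 0;-0.298 0.011 0.028 0 0 0;-0.298 0.011 0.028 0 0 0;-0.298 0.011 0.028 0 0 0"}}

```text
t: 23.2
ee_pos: [0.5498, -0.1286, 0.3303]
orientation: [0.706, 0.708, -0.001, -0.0]
wrist_force: [-0.4, 0.2, -0.1]
gripper_width: 0.0856
```

```bash
cat > packs.py <<'E'
from go import *
def packs(d):
    f=d['frame'];h=cv2.cvtColor(f,cv2.COLOR_BGR2HSV)
    for nm,lo,hi,z,mn in(('cap',(105,130,140),(125,255,255),.064,150),('cream',(12,4,175),(40,70,255),.04,300)):
        m=cv2.inRange(h,lo,hi)
        if nm=='cream': m=cv2.morphologyEx(m,cv2.MORPH_OPEN,np.ones((3,3)))
        n,l,s,c=cv2.connectedComponentsWithStats(m)
        for i in range(1,n):
            if s[i,4]<mn or s[i,4]>20000: continue
            cs,_=cv2.findContours((l==i).astype(np.uint8),cv2.RETR_EXTERNAL,cv2.CHAIN_APPROX_NONE)
            P=np.array([onz(d,p[0],z)[:2] for p in cs[0]],np.float32)
            r=cv2.minAreaRect(P*1000);print(nm,np.round(c[i]),s[i,4],'ctr',np.round(np.array(r[0])/1000,4),'mm',np.round(r[1],1),'ang',round(r[2],1))
if __name__=='__main__':
    import sys
    for i in range(3):snap('wrist')
    d=snap('wrist',sys.argv[1]);rep();packs(d)
E
python3 packs.py w18.png
```

```text
t23.40 p [ 0.5499 -0.1289  0.3305] psi 90.10 z [-0.0019 -0.0012 -1.    ] F [ 0.28  0.04 -0.59] w 0.0854 j [-0.29  0.17  1.08 -0.    1.9  -0.3 ]
cap [492. 107.] 615 ctr [ 0.7818 -0.0539] mm [26.6 26.8] ang 31.7
cap [259. 122.] 586 ctr [ 0.5277 -0.0711] mm [26.6 25.9] ang 23.5
cap [353. 123.] 632 ctr [ 0.6306 -0.0714] mm [27.6 26.9] ang 5.8
cap [258. 236.] 468 ctr [ 0.5249 -0.2027] mm [26.7 26.8] ang 4.1
cap [330. 250.] 459 ctr [ 0.6122 -0.2202] mm [26.4 27.6] ang 86.1
cream [136. 113.] 853 ctr [ 0.3854 -0.0632] mm [78.3 79.5] ang 89.9
cream [350. 100.] 419 ctr [ 0.6305 -0.0458] mm [30.2 19.1] ang 7.1
cream [260. 210.] 394 ctr [ 0.5252 -0.1754] mm [30.2 27. ] ang 0.1
cream [333. 224.] 440 ctr [ 0.6169 -0.1953] mm [30.3 32.9] ang 87.3
```

View pics/w18.png

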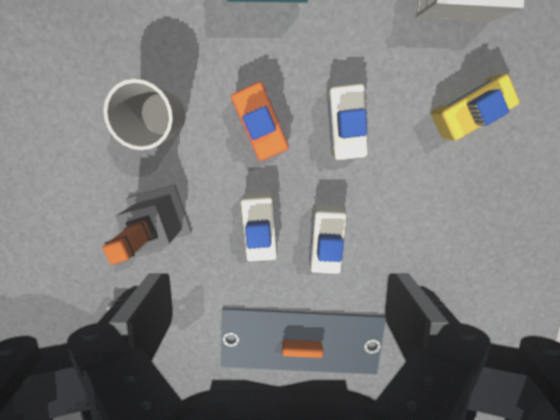

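Caps: pack C (353,123) → (0.6306,-0.0714), yaw +5°. Pack A (258,236) → (0.525,-0.203), yaw +4°. Pack B (330,250) → (0.612,-0.220), yaw -4°, this is the one that was knocked. The look-alikes are orange (259,122) and yellow (492,107). I pick C first, with the jaws along its long side.

```bash
python3 go.py .632,-.0714,.14,5.5 .632,-.0714,.043,5.5
```

```text
t23.40 p [ 0.5499 -0.1289  0.3305] psi 90.10 z [-0.0019 -0.0012 -1.    ] F [ 0.28  0.04 -0.59] w 0.0854 j [-0.29  0.17  1.08 -0.    1.9  -0.3 ]
0.0576 0.0826 0.1903 -0.04 0.14 84.60 | rows>= 7.9
0.0577 0.0828 0.2873 -0.04 0.14 84.60 | rows>= 7.9
```

Request:
{"api": "servo_tool", "payload": {"targets": "0.01 0.01 0.02 0 0 10.5;0.02 0.02 0.05 0 0 21;0.03 0.035 0.08 0 0 31.5;0.04 0.05 0.11 0 0 42;0.045 0.06 0.14 0 0 52.5;0.05 0.07 0.17 0 0 63;0.057 0.08 0.19 0 0 74;0.0577 0.0827 0.19 0 0 84.6"}}

```text
t: 24.4
ee_pos: [0.6314, -0.0701, 0.1376]
orientation: [0.999, 0.047, -0.003, 0.0]
wrist_force: [-0.2, 0.7, 0.3]
gripper_width: 0.0854
```

Request:
{"api": "servo_tool", "payload": {"targets": "0 0 0 0 0 0;0 0 0 0 0 0"}}

```text
t: 24.65
ee_pos: [0.6313, -0.0698, 0.1376]
orientation: [0.999, 0.049, -0.003, 0.0]
wrist_force: [0.9, -0.5, -0.8]
gripper_width: 0.0852
```

```bash
python3 packs.py w19.png; python3 go.py .632,-.0714,.043,5.5
```

```text
t24.85 p [ 0.6315 -0.0701  0.1379] psi 5.42 z [-5.6e-03 -5.0e-04 -1.0e+00] F [ 0.88 -0.57  0.13] w 0.0855 j [-0.17  0.41  1.17 -0.    1.57  1.31]
cap [281. 224.] 1841 ctr [ 0.6325 -0.0713] mm [27.7 28. ] ang 6.7
cap [504. 272.] 1546 ctr [ 0.6138 -0.2205] mm [27.2 27.7] ang 87.6
cap [266. 363.] 1230 ctr [ 0.5289 -0.0714] mm [27.9 27.7] ang 23.9
cream [47. 45.] 2612 ctr [0.7314 0.0843] mm [52.8 37.9] ang 87.3
cream [253. 207.] 1720 ctr [ 0.6322 -0.0714] mm [38.5 81.8] ang 7.2
cream [313. 225.] 470 ctr [ 0.6301 -0.0997] mm [27.9 21.9] ang 6.6
cream [459. 247.] 1767 ctr [ 0.6138 -0.2199] mm [80.2 38.2] ang 87.2
cream [ 33. 326.] 407 ctr [0.5216 0.1104] mm [32.5 23.1] ang 88.4
cream [388. 361.] 326 ctr [ 0.5227 -0.1682] mm [36.6 10.3] ang 10.3
t24.85 p [ 0.6315 -0.0701  0.1379] psi 5.42 z [-5.6e-03 -5.0e-04 -1.0e+00] F [ 0.88 -0.57  0.13] w 0.0855 j [-0.17  0.41  1.17 -0.    1.57  1.31]
0.0009 0.0013 0.0949 -0.00 0.32 -0.08 | rows>= 1.5
```

View pics/w19.png

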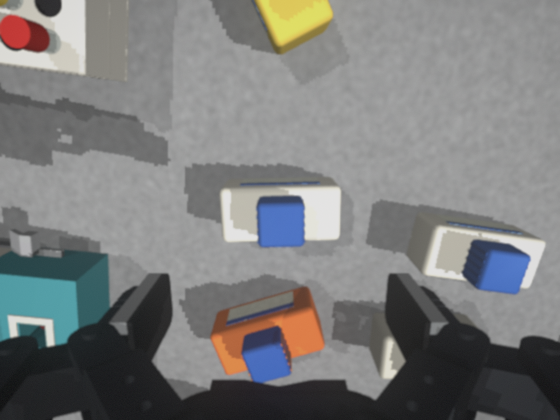

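```bash
python3 go.py .6315,-.0722,.043,6.8
```

```text
t24.85 p [ 0.6315 -0.0701  0.1379] psi 5.42 z [-5.6e-03 -5.0e-04 -1.0e+00] F [ 0.88 -0.57  0.13] w 0.0855 j [-0.17  0.41  1.17 -0.    1.57  1.31]
0.0004 0.0021 0.0949 -0.00 0.32 -1.38 | rows>= 1.5
```

Request:
{"api": "servo_tool", "payload": {"targets": "0.0004 0.002 0.03 0 0.3 -1.4;0.0004 0.002 0.06 0 0.3 -1.4;0.0004 0.002 0.085 0 0.3 -1.4;0.0004 0.002 0.095 0 0.3 -1.4;0.0004 0.002 0.095 0 0.3 -1.4"}}

```text
t: 25.48
ee_pos: [0.6314, -0.0722, 0.0429]
orientation: [0.998, 0.06, -0.0, -0.0]
wrist_force: [-0.1, 0.5, 0.6]
gripper_width: 0.0853
```

Request:
{"api": "servo_tool", "payload": {"targets": "0 0 0 0 0 0;0 0 0 0 0 0;0 0 0 0 0 0;0 0 0 0 0 0;0 0 0 0 0 0;0 0 0 0 0 0", "gripper": 255, "force": 60}}

```text
t: 26.22
ee_pos: [0.6319, -0.0723, 0.0438]
orientation: [0.998, 0.06, 0.0, 0.0]
wrist_force: [0.0, 1.4, 5.3]
gripper_width: 0.0289
```

```bash
python3 go.py .6315,-.0722,.043,6.8 .55,.266,.18,89.4
```

```text
t26.23 p [ 0.6319 -0.0723  0.0438] psi 6.83 z [ 6.e-04 -2.e-04 -1.e+00] F [0.04 1.45 5.34] w 0.0289 j [-0.17  0.49  1.26 -0.    1.39  1.28]
-0.0004 -0.0001 0.0008 0.01 -0.03 0.03 | rows>= 0.0
-0.0410 -0.3456 -0.1364 0.04 -0.02 -82.57 | rows>= 7.7
```

Request:
{"api": "servo_tool", "payload": {"targets": "0 0 -0.05 0 0 0;0 -0.02 -0.1 0 0 -10;-0.005 -0.06 -0.137 0 0 -20;-0.01 -0.11 -0.137 0 0 -30;-0.015 -0.16 -0.137 0 0 -40;-0.02 -0.21 -0.137 0 0 -51;-0.03 -0.26 -0.137 0 0 -61;-0.036 -0.31 -0.137 0 0 -72"}}

```text
t: 27.22
ee_pos: [0.5581, 0.2326, 0.1797]
orientation: [0.772, 0.636, -0.001, -0.0]
wrist_force: [1.5, 0.3, -1.5]
gripper_width: 0.0288
```

```bash
python3 go.py .552,.266,.16,89.4 .552,.266,.089,89.4
```

```text
t27.23 p [0.5581 0.2326 0.1797] psi 78.92 z [-1.2e-03 -8.0e-04 -1.0e+00] F [ 1.51  0.35 -1.54] w 0.0288 j [ 0.33  0.3   1.23 -0.    1.62  0.53]
0.0316 -0.0123 0.0197 -0.06 0.05 -10.48 | rows>= 1.0
0.0317 -0.0123 0.0907 -0.06 0.05 -10.48 | rows>= 1.5
```

Request:
{"api": "servo_tool", "payload": {"targets": "0.02 -0.01 0 0 0 -6;0.0317 -0.0085 0.02 0 0 -10.5;0.0317 -0.0085 0.02 0 0 -10.5;0.0317 -0.0085 0.02 0 0 -10.5;0.0317 -0.0085 0.02 0 0 -10.5"}}

```text
t: 27.85
ee_pos: [0.5562, 0.2648, 0.1605]
orientation: [0.711, 0.703, -0.0, 0.0]
wrist_force: [0.1, 0.2, -1.1]
gripper_width: 0.0287
```

```bash
python3 - <<'E'
from go import *
d=snap('wrist','w20.png');rep();go((.556,.266,.089,89.4));b=snap('side');a=snap('scene')
cv2.imwrite('pics/x7.png',np.hstack([cv2.resize(a['frame'][180:280,270:410],(560,400),interpolation=cv2.INTER_CUBIC)]))
E
```

```text
t27.90 p [0.5562 0.2648 0.1605] psi 89.34 z [-1.e-04 -4.e-04 -1.e+00] F [ 0.17 -0.11 -1.23] w 0.0289 j [ 0.38  0.34  1.22 -0.    1.59  0.4 ]
0.0012 -0.0002 0.0715 -0.01 0.02 -0.06 | rows>= 1.1
```

View pics/w20.png

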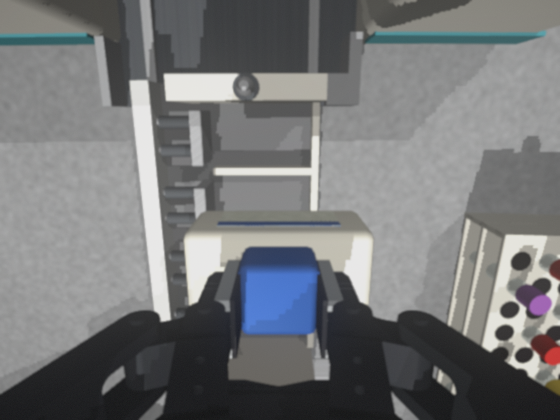

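View pics/x7.png

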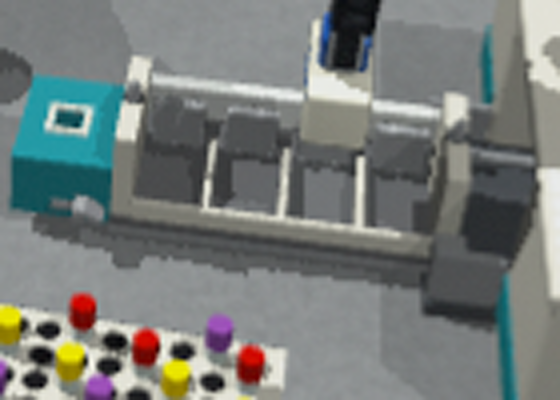

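Request:
{"api": "servo_tool", "payload": {"targets": "0.001 0 0.02 0 0 0;0.001 0 0.045 0 0 0;0.001 0 0.065 0 0 0;0.001 0 0.071 0 0 0;0.001 0 0.071 0 0 0"}}

```text
t: 28.62
ee_pos: [0.556, 0.2659, 0.089]
orientation: [0.711, 0.703, -0.0, -0.0]
wrist_force: [-0.1, -0.3, -1.1]
gripper_width: 0.0286
```

```bash
python3 - <<'E'
from go import *
d=snap('wrist','w21.png');rep();s=st();z=s['ee_pos'][2];f=d['frame'];g=f.mean(2)
np.savez('w21.npz',**d)
for c in (200,215,290,350):
    m=g[140:260,c];dd=np.diff(m);print(c,[(140+i,int(dd[i])) for i in range(1,len(dd)-1) if abs(dd[i])>18 and abs(dd[i])>=abs(dd[i-1]) and abs(dd[i])>abs(dd[i+1])])
E
```

```text
t28.68 p [0.5564 0.2661 0.0899] psi 89.37 z [ 6.e-04 -1.e-04 -1.e+00] F [ 0.6   0.5  -0.67] w 0.0288 j [ 0.39  0.39  1.29 -0.    1.46  0.4 ]
200 [(189, 50), (198, -56)]
215 [(189, 25), (198, -28)]
290 [(189, 25), (198, -32), (221, -21), (224, 28), (246, -45)]
350 [(183, 20)]
```

View pics/w21.png

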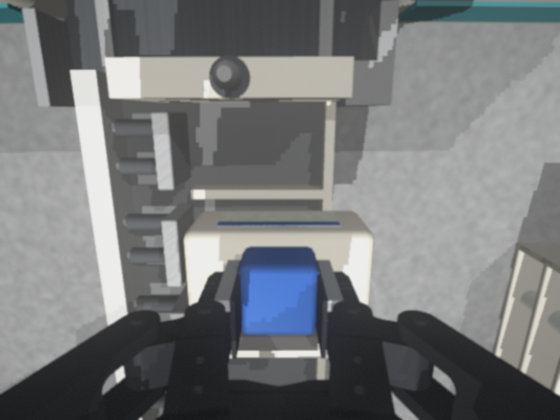

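```bash
python3 - <<'E'
from go import *
d=dict(np.load('w21.npz'))
for uv,z,n in(((250,189.5),.039,'div hi'),((250,198.5),.039,'div lo'),((280,212.5),.0461,'pack bottom far'),((280,237),.0861,'pack top far'),((187,245),.0861,'L end'),((371,245),.0861,'R end'),((178,255),.063,'clamp face')): print(n,np.round(onz(d,uv,z),4))
go((.5375,.266,.089,89.4))
E
```

```text
div hi [0.5409 0.2952 0.039 ]
div lo [0.5407 0.2902 0.039 ]
pack bottom far [0.5571 0.2841 0.0461]
pack top far [0.5569 0.2845 0.0861]
L end [0.517  0.2813 0.0861]
R end [0.5959 0.2804 0.0861]
clamp face [0.5057 0.2672 0.063 ]
-0.0003 -0.0189 0.0009 0.03 0.00 -0.03 | rows>= 0.3
```

Request:
{"api": "servo_tool", "payload": {"targets": "0.002 -0.006 0.001 0 0 0;0.002 -0.012 0.001 0 0 0;0.002 -0.018 0.001 0 0 0;0.002 -0.0215 0.001 0 0 0;0.002 -0.0215 0.001 0 0 0;0.002 -0.0215 0.001 0 0 0"}}

```text
t: 29.42
ee_pos: [0.5352, 0.2683, 0.0891]
orientation: [0.711, 0.703, 0.0, 0.0]
wrist_force: [3.2, 1.1, -0.0]
gripper_width: 0.0284
```

```bash
python3 go.py .535,.268,.07,89.4 .535,.268,.068,89.4
```

```text
t29.43 p [0.5352 0.2683 0.0891] psi 89.36 z [ 0.0013  0.     -1.    ] F [ 3.16  1.07 -0.01] w 0.0284 j [ 0.4   0.34  1.36 -0.    1.44  0.41]
-0.0003 -0.0002 0.0191 0.07 -0.00 -0.04 | rows>= 0.3
-0.0003 -0.0002 0.0211 0.07 -0.00 -0.04 | rows>= 0.3
```

Clamp force is 3.2 N, as expected for about 12 mm. Lowering.

Request:
{"api": "servo_tool", "payload": {"targets": "0 0 0.005 0 0 0;0 0 0.01 0 0 0;0 0 0.015 0 0 0;0 0 0.019 0 0 0;0 0 0.021 0 0 0;0 0 0.021 0 0 0"}}

```text
t: 30.18
ee_pos: [0.5352, 0.2684, 0.0687]
orientation: [0.711, 0.703, 0.0, 0.0]
wrist_force: [0.4, -0.1, 4.8]
gripper_width: 0.0289
```

```bash
python3 go.py; python3 - <<'E'
from go import *
a=snap('scene');cv2.imwrite('pics/x8.png',cv2.resize(a['frame'][180:280,270:410],(700,500),interpolation=cv2.INTER_CUBIC))
E
```

```text
t30.18 p [0.5352 0.2684 0.0687] psi 89.36 z [ 1.2e-03  2.0e-04 -1.0e+00] F [ 0.42 -0.07  4.75] w 0.0289 j [ 0.4   0.36  1.37 -0.    1.4   0.41]
```

View pics/x8.png

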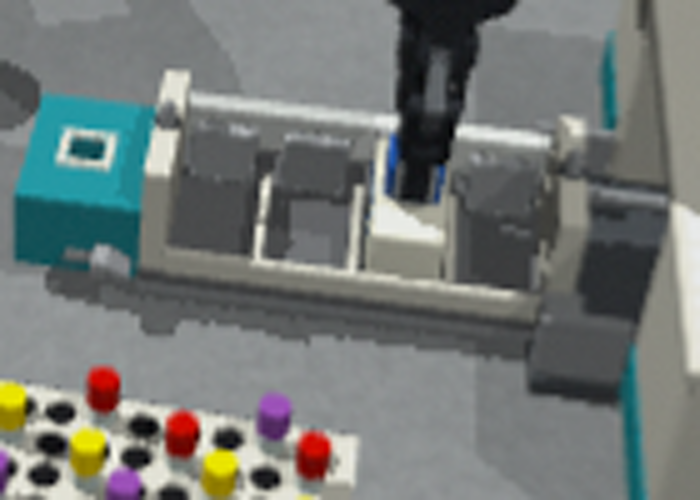

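On the floor: z is 0.0687, matching 25 mm plus the grip height. Opening only part way to stay clear of the clamp rail, then up.

Request:
{"api": "servo_tool", "payload": {"targets": "0 0 0 0 0 0;0 0 0 0 0 0;0 0 0 0 0 0;0 0 -0.02 0 0 0;0 0 -0.05 0 0 0;0 0 -0.1 0 0 0;-0.03 0 -0.15 0 0 0;-0.09 0 -0.2 0 0 0", "gripper": 125}}

```text
t: 31.22
ee_pos: [0.5339, 0.1904, 0.2627]
orientation: [0.71, 0.704, 0.002, 0.001]
wrist_force: [1.0, -0.5, 0.4]
gripper_width: 0.0437
```

```bash
python3 - <<'E'
from go import *
a=snap('scene');cv2.imwrite('pics/x9.png',cv2.resize(a['frame'][180:280,270:410],(700,500),interpolation=cv2.INTER_CUBIC))
snap('wrist');d=snap('wrist','w22.png')
rep();go((.5255,-.2045,.14,4.5))
E
```

```text
t31.38 p [0.5351 0.189  0.2636] psi 89.21 z [ 0.0086  0.0022 -1.    ] F [ 0.36  0.39 -0.69] w 0.0437 j [ 0.27  0.16  1.22 -0.    1.75  0.29]
-0.3939 -0.0052 0.1227 0.30 -0.47 84.71 | rows>= 7.9
```

View pics/x9.png

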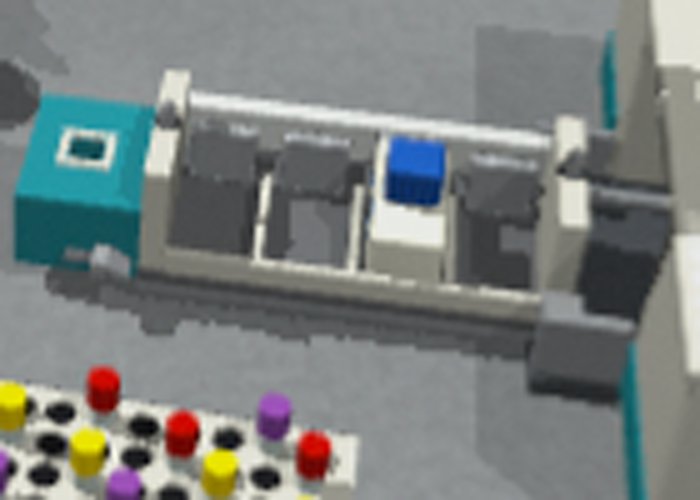

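View pics/w22.png

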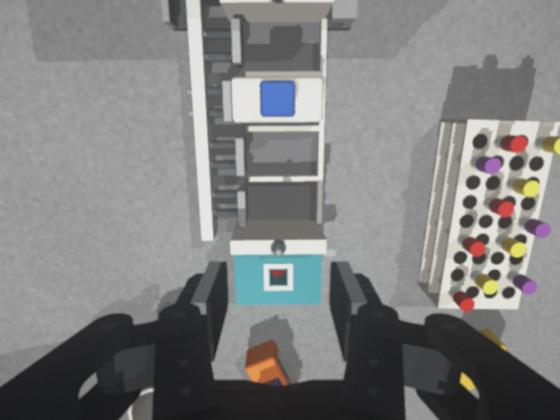

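Pack C is seated upright in bay 2 (cap at (277,98), bottle end at the stop wall, clamp pushed back). Next is pack A.

Request:
{"api": "servo_tool", "payload": {"targets": "-0.05 0 -0.02 0 0 10;-0.1 0 -0.02 0 0 21;-0.16 0 0 0 0 31.5;-0.22 0 0.03 0 0 42;-0.28 -0.003 0.06 0.2 -0.3 52.5;-0.34 -0.005 0.1 0.3 -0.5 63;-0.394 -0.005 0.12 0.3 -0.5 74;-0.394 -0.005 0.122 0.3 -0.5 84.7", "gripper": 0}}

```text
t: 32.38
ee_pos: [0.5242, -0.2064, 0.1376]
orientation: [0.999, 0.037, -0.002, -0.001]
wrist_force: [0.3, 0.5, -0.1]
gripper_width: 0.0855
```

Request:
{"api": "servo_tool", "payload": {"targets": "-0.001 -0.001 0 0 0 0;0 0 0 0 0 0"}}

```text
t: 32.62
ee_pos: [0.5243, -0.2052, 0.1376]
orientation: [0.999, 0.039, -0.003, -0.001]
wrist_force: [-0.6, 0.2, -0.5]
gripper_width: 0.0855
```

```bash
python3 packs.py w23.png
```

```text
t32.83 p [ 0.5247 -0.2056  0.1383] psi 4.36 z [-0.004   0.0014 -1.    ] F [ 0.77  0.4  -0.27] w 0.0852 j [-0.44  0.21  1.41 -0.    1.52  1.06]
cap [318.  79.] 2537 ctr [ 0.6127 -0.2211] mm [27.8 27.8] ang 87.2
cap [ 68. 215.] 938 ctr [ 0.5251 -0.0741] mm [20.4 28. ] ang 23.2
cap [276. 224.] 1844 ctr [ 0.5255 -0.2036] mm [27.1 28. ] ang 4.4
cream [293.  84.] 3125 ctr [ 0.6128 -0.221 ] mm [80.8 38.3] ang 87.2
cream [249. 207.] 1784 ctr [ 0.5249 -0.2038] mm [38.2 81.2] ang 4.4
cream [309. 226.] 516 ctr [ 0.5217 -0.2322] mm [27.7 22.7] ang 3.7
```

View pics/w23.png

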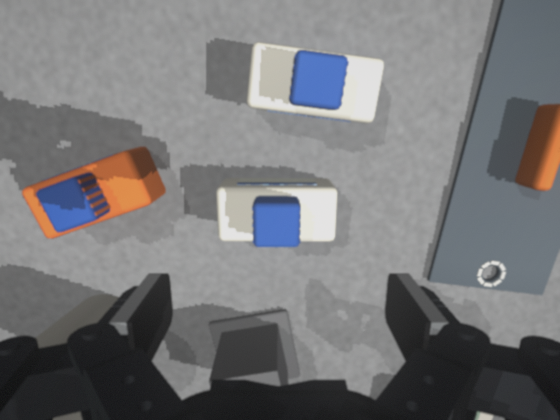

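```bash
python3 go.py .524,-.2045,.043,4.5
```

```text
t32.83 p [ 0.5247 -0.2056  0.1383] psi 4.36 z [-0.004   0.0014 -1.    ] F [ 0.77  0.4  -0.27] w 0.0852 j [-0.44  0.21  1.41 -0.    1.52  1.06]
-0.0002 -0.0009 0.0953 -0.10 0.22 -0.14 | rows>= 1.5
```

Request:
{"api": "servo_tool", "payload": {"targets": "0 -0.001 0.03 0 0.2 -0.1;0 -0.001 0.06 -0.1 0.2 -0.1;0 -0.001 0.085 -0.1 0.2 -0.1;0 -0.001 0.0953 -0.1 0.2 -0.1;0 -0.001 0.0953 -0.1 0.2 -0.1"}}

```text
t: 33.45
ee_pos: [0.5242, -0.2042, 0.0431]
orientation: [0.999, 0.039, -0.0, -0.0]
wrist_force: [0.6, -0.0, 0.9]
gripper_width: 0.0853
```

Request:
{"api": "servo_tool", "payload": {"targets": "0 0 0 0 0 0;0 0 0 0 0 0;0 0 0 0 0 0;0 0 0 0 0 0;0 0 0 0 0 0", "gripper": 255, "force": 60}}

```text
t: 34.08
ee_pos: [0.5247, -0.2044, 0.0438]
orientation: [0.999, 0.039, 0.0, 0.0]
wrist_force: [-0.4, 1.0, 5.6]
gripper_width: 0.0289
```

```bash
python3 go.py .556,.217,.16,89.4
```

```text
t34.08 p [ 0.5247 -0.2044  0.0438] psi 4.51 z [ 5.e-04 -5.e-04 -1.e+00] F [-0.36  1.03  5.62] w 0.0289 j [-0.44  0.3   1.51 -0.    1.33  1.06]
0.0644 -0.4175 -0.1164 0.05 0.00 -84.89 | rows>= 7.9
```

Request:
{"api": "servo_tool", "payload": {"targets": "0 0 -0.05 0 0 0;0 -0.03 -0.1 0 0 -10;0.01 -0.09 -0.137 0 0 -20;0.02 -0.15 -0.137 0 0 -31;0.03 -0.21 -0.137 0 0 -41.5;0.04 -0.27 -0.137 0 0 -52;0.05 -0.33 -0.137 0 0 -62.5;0.06 -0.39 -0.137 0 0 -73"}}

```text
t: 35.08
ee_pos: [0.5533, 0.1912, 0.1799]
orientation: [0.778, 0.628, -0.001, 0.0]
wrist_force: [0.3, -0.4, -0.9]
gripper_width: 0.029
```

```bash
python3 go.py .556,.217,.15,89.4 .556,.217,.089,89.4
```

```text
t35.08 p [0.5533 0.1912 0.1799] psi 77.86 z [-6.e-04 -9.e-04 -1.e+00] F [ 0.34 -0.39 -0.9 ] w 0.0290 j [ 0.27  0.24  1.29 -0.    1.61  0.48]
0.0258 -0.0028 0.0299 -0.03 0.06 -11.54 | rows>= 1.1
0.0259 -0.0028 0.0909 -0.03 0.06 -11.54 | rows>= 1.5
```

Request:
{"api": "servo_tool", "payload": {"targets": "0.018 -0.003 0 0 0 -8;0.0259 -0.0028 0 0 0 -11.5;0.0259 -0.0028 0.03 0 0 -11.5;0.0259 -0.0028 0.065 0 0 -11.5;0.0259 -0.0028 0.085 0 0 -11.5;0.0259 -0.0028 0.091 0 0 -11.5;0.0259 -0.0028 0.091 0 0 -11.5"}}

```text
t: 35.95
ee_pos: [0.5563, 0.217, 0.0895]
orientation: [0.711, 0.703, -0.0, 0.0]
wrist_force: [-0.2, 0.4, -1.3]
gripper_width: 0.0285
```

```bash
python3 - <<'E'
from go import *
d=snap('wrist','w24.png');rep();np.savez('w24.npz',**d);go((.535,.217,.089,89.4))
E
```

```text
t36.00 p [0.5566 0.2172 0.0902] psi 89.35 z [ 1.2e-03 -4.0e-04 -1.0e+00] F [-0.47 -0.75 -1.36] w 0.0288 j [ 0.31  0.34  1.36 -0.    1.44  0.32]
-0.0004 -0.0216 0.0011 0.07 0.02 -0.05 | rows>= 0.3
```

View pics/w24.png

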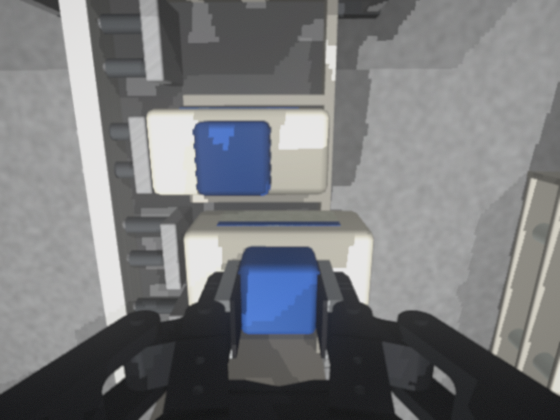

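Pack A's far edge (row 212) clears the divider (row 203) by about 4 mm, the same as pack C did. Pushing the clamp back.

Request:
{"api": "servo_tool", "payload": {"targets": "0 -0.006 0.001 0 0 0;0 -0.012 0.001 0 0 0;0 -0.018 0.001 0 0 0;0 -0.0218 0.001 0 0 0;0 -0.0218 0.001 0 0 0;0 -0.0218 0.001 0 0 0"}}

```text
t: 36.75
ee_pos: [0.5351, 0.2174, 0.0894]
orientation: [0.711, 0.703, 0.001, 0.001]
wrist_force: [3.2, 0.1, 0.0]
gripper_width: 0.0288
```

Request:
{"api": "servo_tool", "payload": {"targets": "0 0 0.005 0 0 0;0 0 0.01 0 0 0;0 0 0.015 0 0 0;0 0 0.019 0 0 0;0 0 0.021 0 0 0;0 0 0.021 0 0 0"}}

```text
t: 37.5
ee_pos: [0.5351, 0.2175, 0.0688]
orientation: [0.711, 0.703, 0.001, 0.001]
wrist_force: [0.6, -0.7, 4.7]
gripper_width: 0.0287
```

```bash
python3 go.py
```

```text
t37.50 p [0.5351 0.2175 0.0688] psi 89.35 z [ 0.0019 -0.     -1.    ] F [ 0.57 -0.67  4.7 ] w 0.0287 j [ 0.32  0.31  1.44 -0.    1.39  0.33]
```

Request:
{"api": "servo_tool", "payload": {"targets": "0 0 0 0 0 0;0 0 0 0 0 0;0 0 0 0 0 0;0 0 -0.02 0 0 0;0 0 -0.05 0 0 0;0 0 -0.1 0 0 0;-0.03 0 -0.15 0 0 0;-0.09 0 -0.2 0 0 0", "gripper": 125}}

```text
t: 38.5
ee_pos: [0.5337, 0.1395, 0.2609]
orientation: [0.71, 0.704, 0.001, 0.001]
wrist_force: [1.4, -0.5, 0.1]
gripper_width: 0.0437
```

```bash
python3 - <<'E'
from go import *
a=snap('scene');cv2.imwrite('pics/x10.png',cv2.resize(a['frame'][180:280,270:410],(700,500),interpolation=cv2.INTER_CUBIC))
rep();go((.612,-.221,.14,-2.7))
E
```

```text
t38.55 p [0.5352 0.1343 0.2672] psi 89.20 z [ 0.0116 -0.001  -0.9999] F [ 0.75 -3.63  4.68] w 0.0435 j [ 0.18  0.11  1.26 -0.    1.75  0.19]
-0.3541 0.0802 0.1284 0.55 -0.50 91.89 | rows>= 8.6
```

View pics/x10.png

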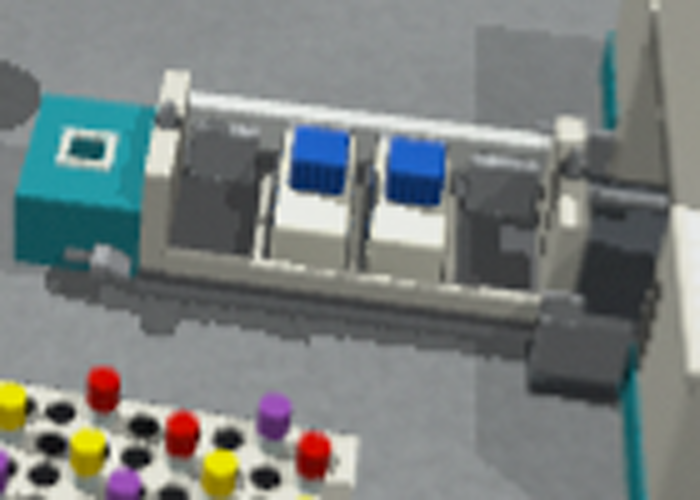

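Both packs are seated, with caps at (320,160) and (416,170) in the crop and their ends along the stop wall. Now pack B.

Request:
{"api": "servo_tool", "payload": {"targets": "-0.05 0.01 0 0 0 10.5;-0.1 0.02 0 0 0 21;-0.15 0.035 0.01 0 0 31.5;-0.2 0.045 0.03 0 0 42;-0.25 0.06 0.06 0.3 -0.3 52.5;-0.3 0.07 0.09 0.5 -0.5 63;-0.354 0.08 0.12 0.5 -0.5 74;-0.354 0.08 0.128 0.5 -0.5 84.5", "gripper": 0}}

```text
t: 39.55
ee_pos: [0.6101, -0.2242, 0.136]
orientation: [0.999, 0.036, -0.003, -0.0]
wrist_force: [-1.1, 0.8, 0.2]
gripper_width: 0.0853
```

Request:
{"api": "servo_tool", "payload": {"targets": "0 0 0 0 0 7.5;0 0 0 0 0 7.5;0 0 0 0 0 7.5"}}

```text
t: 39.92
ee_pos: [0.6102, -0.224, 0.1363]
orientation: [1.0, -0.028, -0.003, -0.0]
wrist_force: [0.3, 0.3, 0.3]
gripper_width: 0.0855
```

```bash
python3 packs.py w25.png
```

```text
t40.12 p [ 0.6102 -0.224   0.1364] psi -3.34 z [-4.9e-03  3.0e-04 -1.0e+00] F [ 0.26  1.59 -0.81] w 0.0851 j [-0.41  0.45  1.12 -0.    1.57  1.22]
cap [274. 221.] 1877 ctr [ 0.6141 -0.2213] mm [27.8 27.3] ang 86.7
cap [ 59. 338.] 239 ctr [ 0.5379 -0.0687] mm [ 7.2 27.1] ang 23.5
cream [245. 204.] 1909 ctr [ 0.6137 -0.2213] mm [81. 38.] ang 87.6
cream [307. 220.] 607 ctr [ 0.6076 -0.2481] mm [21. 29.] ang 89.0
```

View pics/w25.png

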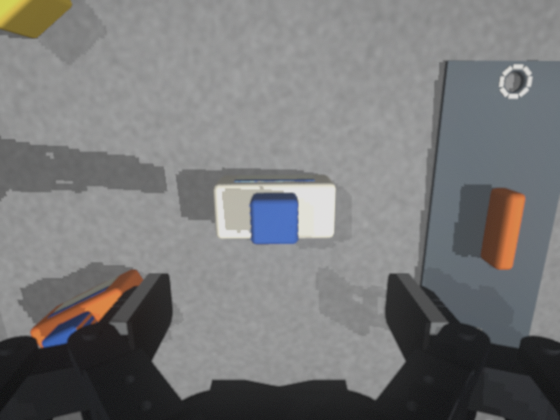

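```bash
python3 go.py .6125,-.222,.043,-3
```

```text
t40.12 p [ 0.6102 -0.224   0.1364] psi -3.34 z [-4.9e-03  3.0e-04 -1.0e+00] F [ 0.26  1.59 -0.81] w 0.0851 j [-0.41  0.45  1.12 -0.    1.57  1.22]
0.0026 -0.0021 0.0934 0.00 0.28 -0.34 | rows>= 1.5
```

Request:
{"api": "servo_tool", "payload": {"targets": "0.002 -0.002 0.03 0 0.3 -0.3;0.0026 -0.002 0.06 0 0.3 -0.3;0.0026 -0.002 0.083 0 0.3 -0.3;0.0026 -0.002 0.0934 0 0.3 -0.3;0.0026 -0.002 0.0934 0 0.3 -0.3"}}

```text
t: 40.75
ee_pos: [0.6123, -0.222, 0.0428]
orientation: [1.0, -0.026, -0.0, -0.0]
wrist_force: [-0.7, 0.4, 0.3]
gripper_width: 0.0852
```

Request:
{"api": "servo_tool", "payload": {"targets": "0 0 0 0 0 0;0 0 0 0 0 0;0 0 0 0 0 0;0 0 0 0 0 0;0 0 0 0 0 0", "gripper": 255, "force": 60}}

```text
t: 41.38
ee_pos: [0.6128, -0.2222, 0.0437]
orientation: [1.0, -0.026, 0.001, 0.0]
wrist_force: [0.5, 0.2, 4.2]
gripper_width: 0.0287
```

```bash
python3 go.py .556,.166,.18,89.4
```

```text
t41.38 p [ 0.6128 -0.2222  0.0437] psi -3.02 z [ 1.1e-03 -3.0e-04 -1.0e+00] F [0.46 0.18 4.22] w 0.0287 j [-0.4   0.53  1.21  0.    1.4   1.22]
-0.0770 -0.3846 -0.1365 0.07 -0.04 -92.42 | rows>= 8.6
```

Request:
{"api": "servo_tool", "payload": {"targets": "0 0 -0.05 0 0 0;-0.01 -0.03 -0.1 0 0 -10;-0.02 -0.08 -0.137 0 0 -20;-0.03 -0.13 -0.137 0 0 -31;-0.045 -0.19 -0.137 0 0 -41.5;-0.055 -0.25 -0.137 0 0 -52;-0.065 -0.31 -0.137 0 0 -62.5;-0.077 -0.36 -0.137 0 0 -73"}}

```text
t: 42.38
ee_pos: [0.5537, 0.1435, 0.1796]
orientation: [0.817, 0.576, -0.0, 0.0]
wrist_force: [0.1, 0.2, -2.3]
gripper_width: 0.0289
```

```bash
python3 go.py .556,.166,.18,89.4 .556,.166,.089,89.4
```

```text
t42.38 p [0.5537 0.1435 0.1796] psi 70.38 z [-5.e-04 -5.e-04 -1.e+00] F [ 0.09  0.22 -2.32] w 0.0289 j [ 0.19  0.21  1.34 -0.    1.6   0.53]
0.0219 -0.0054 -0.0004 -0.02 0.03 -19.02 | rows>= 1.8
0.0220 -0.0053 0.0906 -0.02 0.03 -19.02 | rows>= 1.8
```

Request:
{"api": "servo_tool", "payload": {"targets": "0.012 -0.003 0 0 0 -10;0.022 -0.0053 0 0 0 -19;0.022 -0.0053 0.01 0 0 -19;0.022 -0.0053 0.04 0 0 -19;0.022 -0.0053 0.07 0 0 -19;0.022 -0.0053 0.0906 0 0 -19;0.022 -0.0053 0.0906 0 0 -19"}}

```text
t: 43.25
ee_pos: [0.5543, 0.1649, 0.0859]
orientation: [0.712, 0.702, -0.003, -0.001]
wrist_force: [-0.3, 0.3, -2.1]
gripper_width: 0.0285
```

```bash
python3 - <<'E'
from go import *
d=snap('wrist','w26.png');rep();go((.535,.1665,.089,89.4))
E
```

```text
t43.30 p [0.5554 0.1653 0.0879] psi 89.22 z [-0.0029 -0.0012 -1.    ] F [-0.01  0.76 -1.32] w 0.0287 j [ 0.23  0.3   1.42 -0.    1.43  0.24]
0.0009 -0.0204 -0.0011 -0.16 0.07 -0.18 | rows>= 0.3
```

View pics/w26.png

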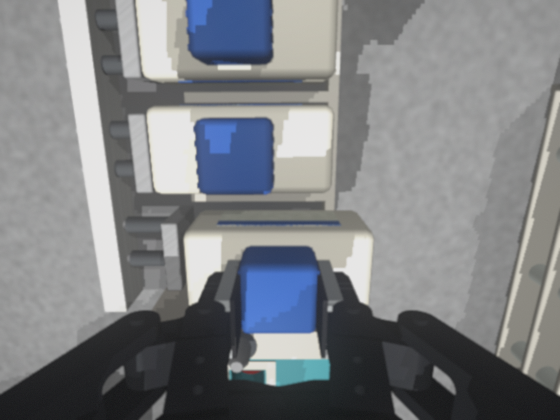

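```bash
python3 - <<'E'
from go import *
d=snap('wrist','w27.png');rep();f=d['frame']
cv2.imwrite('pics/z1.png',cv2.resize(f[180:260,150:390],None,fx=3.3,fy=5,interpolation=cv2.INTER_CUBIC))
E
```

```text
t43.35 p [0.5561 0.1656 0.0892] psi 89.25 z [-6.e-04 -6.e-04 -1.e+00] F [ 0.53  0.63 -1.53] w 0.0288 j [ 0.23  0.3   1.42 -0.    1.43  0.24]
```

View pics/z1.png

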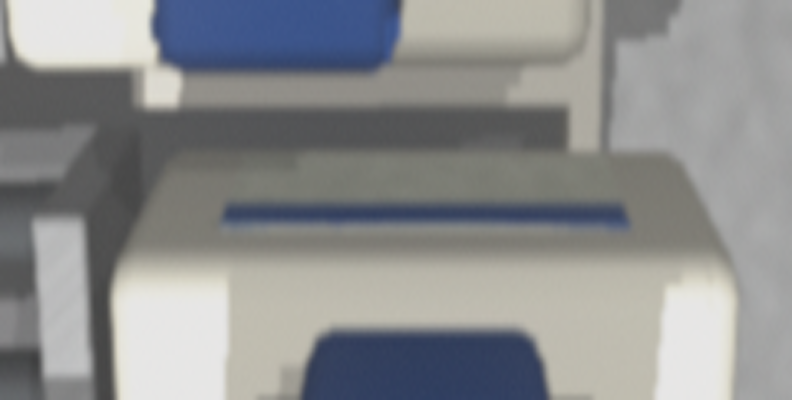

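The divider edge is at row 201 and the pack edge at row 210, about 4 mm as before. Proceeding.

Request:
{"api": "servo_tool", "payload": {"targets": "0.0008 -0.006 0 0 0 0;0.0008 -0.012 0 0 0 0;0.0008 -0.018 0 0 0 0;0.0008 -0.0212 0 0 0 0;0.0008 -0.0212 0 0 0 0;0.0008 -0.0212 0 0 0 0"}}

```text
t: 44.1
ee_pos: [0.5352, 0.1667, 0.0894]
orientation: [0.712, 0.702, -0.0, 0.0]
wrist_force: [3.4, 0.8, 0.4]
gripper_width: 0.0289
```

Request:
{"api": "servo_tool", "payload": {"targets": "0 0 0.005 0 0 0;0 0 0.01 0 0 0;0 0 0.015 0 0 0;0 0 0.019 0 0 0;0 0 0.021 0 0 0;0 0 0.021 0 0 0"}}

```text
t: 44.85
ee_pos: [0.5352, 0.1667, 0.0686]
orientation: [0.712, 0.702, -0.0, 0.0]
wrist_force: [2.2, -0.4, 2.5]
gripper_width: 0.0288
```

```bash
python3 go.py
```

```text
t44.85 p [0.5352 0.1667 0.0686] psi 89.25 z [ 2.e-04 -4.e-04 -1.e+00] F [ 2.19 -0.38  2.48] w 0.0288 j [ 0.24  0.26  1.5  -0.    1.38  0.25]
```

Request:
{"api": "servo_tool", "payload": {"targets": "0 0 0 0 0 0;0 0 0 0 0 0;0 0 0 0 0 0;0 0 -0.02 0 0 0;0 0 -0.06 0 0 0;0 0 -0.12 0 0 0;0.03 0.005 -0.18 0 0 0;0.06 0.005 -0.24 0 0 0", "gripper": 125}}

```text
t: 45.85
ee_pos: [0.5407, 0.2229, 0.3021]
orientation: [0.712, 0.702, -0.0, 0.0]
wrist_force: [1.3, 0.6, -0.4]
gripper_width: 0.0437
```

```bash
python3 go.py .54,.20,.34,90
```

```text
t45.85 p [0.5407 0.2229 0.3021] psi 89.20 z [ 2.e-04 -3.e-04 -1.e+00] F [ 1.25  0.58 -0.39] w 0.0437 j [ 0.33  0.22  1.08 -0.    1.84  0.34]
-0.0229 -0.0003 -0.0379 0.01 0.02 -0.80 | rows>= 0.7
```

Request:
{"api": "servo_tool", "payload": {"targets": "0 0 -0.04 0 0 -0.8;0 0 -0.058 0 0 -0.8;0 0 -0.058 0 0 -0.8;0 0 -0.058 0 0 -0.8"}}

```text
t: 46.35
ee_pos: [0.5405, 0.2228, 0.3585]
orientation: [0.707, 0.707, -0.001, -0.0]
wrist_force: [-0.0, 0.1, 0.2]
gripper_width: 0.0434
```

```bash
python3 - <<'E'
from go import *
for i in range(4):snap('wrist')
d=snap('wrist','w28.png');rep();np.savez('w28.npz',**d)
f=d['frame']
cv2.imwrite('pics/z2.png',cv2.resize(f[30:300,200:360],None,fx=2.2*1.6,fy=2.2,interpolation=cv2.INTER_CUBIC))
E
```

```text
t46.60 p [0.5405 0.2228 0.3593] psi 90.00 z [-1.2e-03 -8.0e-04 -1.0e+00] F [-0.29 -0.62  0.19] w 0.0434 j [ 0.33  0.24  0.94 -0.    1.96  0.33]
```

View pics/w28.png

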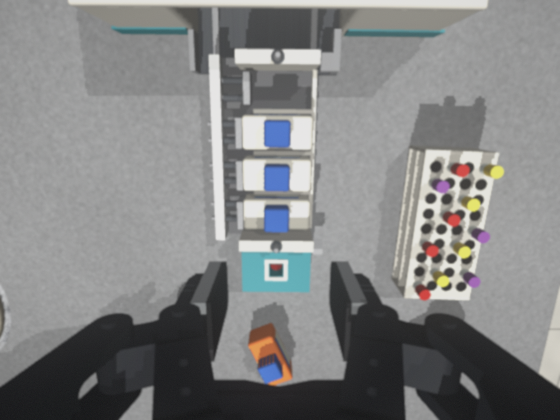

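View pics/z2.png

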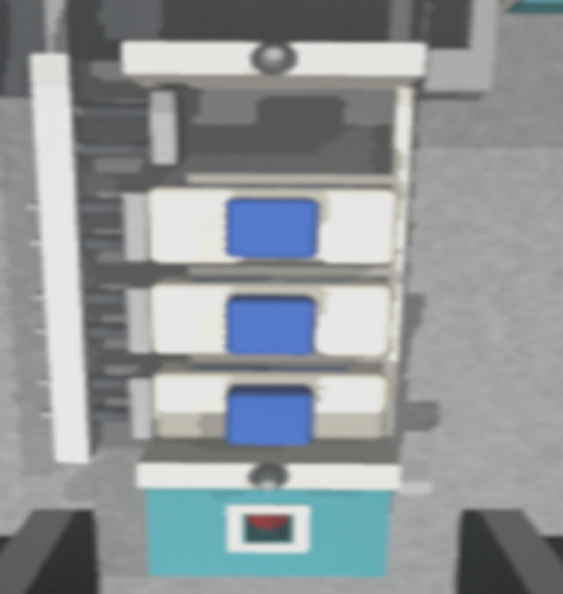

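All three packs are in bays 0-2, with caps aligned at columns 276-278 and clamps pushed back; bay 3 is empty. Now I measure the seat again for the cover.

```bash
python3 - <<'E'
from go import *
d=dict(np.load('w28.npz'));f=d['frame'];g=f.mean(2)
def edges(v,o,th=22):
    dd=np.diff(v);return [(round(o+i+.5+0.5*(dd[i-1]-dd[i+1])/(dd[i-1]-2*dd[i]+dd[i+1]),2),int(dd[i])) for i in range(1,len(dd)-1) if abs(dd[i])>th and abs(dd[i])>=abs(dd[i-1]) and abs(dd[i])>abs(dd[i+1])]
for c0,c1 in((248,266),(290,306)):
    e=edges(g[:,c0:c1].mean(1),0)
    print('rows',c0,[(a,b) for a,b in e if a<75 or 230<a<256])
for r0,r1 in((50,60),(242,249)):
    print('cols',r0,[x for x in edges(g[r0:r1,220:330].mean(0),220)])
P=lambda u,v,z:np.round(onz(d,(u,v),z),4)
import json
E
```

```text
rows 248 [(np.float64(6.32), -31), (np.float64(48.41), 57), (np.float64(63.49), -40), (np.float64(240.19), 48), (np.float64(251.49), -35)]
rows 290 [(np.float64(7.29), -33), (np.float64(48.73), 61), (np.float64(63.72), -36), (np.float64(240.38), 53), (np.float64(252.07), -35)]
cols 50 [(np.float64(234.11), 60), (np.float64(271.1), -41), (np.float64(283.47), 43), (np.float64(320.36), -38)]
cols 242 [(np.float64(238.34), 37), (np.float64(270.45), -45), (np.float64(281.21), 48), (np.float64(313.34), -28)]
```

```bash
python3 - <<'E'
from go import *
d=dict(np.load('w28.npz'))
P=lambda u,v,z:onz(d,(u,v),z)
n0,n1=P(276,240.3,.091),P(276,251.8,.091);f0,f1=P(277,48.57,.091),P(277,63.6,.091)
yn=(n0+n1)[1]/2;yf=(f0+f1)[1]/2
print('near y',n0[1],n1[1],'far',f0[1],f1[1],'span',yf-yn,'seat y',(yn+yf)/2)
xn=(P(238.34,245.5,.091)+P(313.34,245.5,.091))[0]/2;xf=(P(234.11,55,.091)+P(320.36,55,.091))[0]/2
print('width',(P(313.34,245.5,.091)-P(238.34,245.5,.091))[0],(P(320.36,55,.091)-P(234.11,55,.091))[0],'x',xn,xf,'seat x',(xn+xf)/2,'yaw',np.degrees(np.arctan2(yf-yn,xf-xn)))
print('pin col x', (P(270.45,245.5,.095)+P(281.21,245.5,.095))[0]/2,(P(271.1,55,.095)+P(283.47,55,.095))[0]/2)
go((.588,-.33,.33,0))
E
```

```text
near y 0.14278947465012146 0.12791664304771944 far 0.3556999772339384 0.3410305605790026 span 0.21301221005755006 seat y 0.2418591638776955
width 0.09083777532581094 0.09060762556835722 x 0.53691667596367 0.5388377772617033 seat x 0.5378772266126867 yaw 89.4832783895087
pin col x 0.536953945694631 0.5389195203823445
-0.5528 0.0475 0.0297 -0.02 0.09 90.00 | rows>= 8.9
```

Seat reading: (0.538,0.2415), yaw 89.5°. Now over to the cover.

```bash
python3 go.py .56,.0,.30,45 .59,-.385,.25,-3.5
```

```text
t46.60 p [0.5405 0.2228 0.3593] psi 90.00 z [-1.2e-03 -8.0e-04 -1.0e+00] F [-0.29 -0.62  0.19] w 0.0434 j [ 0.33  0.24  0.94 -0.    1.96  0.33]
-0.2228 0.0196 0.0594 -0.05 0.07 45.00 | rows>= 4.2
-0.6077 0.0496 0.1097 -0.02 0.09 93.50 | rows>= 9.9
```

Request:
{"api": "servo_tool", "payload": {"targets": "-0.06 0.005 0.01 0 0 9;-0.12 0.01 0.02 0 0 19;-0.18 0.015 0.03 0 0 29;-0.24 0.02 0.04 0 0 39;-0.3 0.025 0.06 0 0 49;-0.36 0.03 0.08 0 0 59;-0.42 0.035 0.1 0 0 69;-0.48 0.04 0.11 0 0 79", "gripper": 0}}

```text
t: 47.6
ee_pos: [0.5798, -0.2576, 0.2483]
orientation: [0.996, 0.093, -0.001, -0.0]
wrist_force: [0.6, 0.5, 0.2]
gripper_width: 0.0854
```

```bash
python3 go.py .59,-.385,.25,-3.5
```

```text
t47.60 p [ 0.5798 -0.2576  0.2483] psi 10.68 z [-2.8e-03  2.0e-04 -1.0e+00] F [0.57 0.53 0.24] w 0.0854 j [-0.48  0.37  1.01 -0.    1.77  0.91]
-0.0136 0.1270 -0.0018 -0.02 0.16 14.18 | rows>= 2.0
```

Request:
{"api": "servo_tool", "payload": {"targets": "-0.006 0.06 -0.002 0 0.1 8;-0.0136 0.12 -0.002 0 0.2 14.2;-0.0136 0.127 -0.002 0 0.2 14.2;-0.0136 0.127 -0.002 0 0.2 14.2;-0.0136 0.127 -0.002 0 0.2 14.2"}}

```text
t: 48.22
ee_pos: [0.5905, -0.3834, 0.2509]
orientation: [1.0, -0.03, 0.001, -0.0]
wrist_force: [-0.7, 0.3, 0.6]
gripper_width: 0.0856
```

```bash
cat > cov.py <<'E'
from go import *
def cov(d,z0=0.):
    f=d['frame'];h=cv2.cvtColor(f,cv2.COLOR_BGR2HSV)
    m=cv2.inRange(h,(3,150,110),(16,255,255));n,l,s,c=cv2.connectedComponentsWithStats(m)
    for i in range(1,n):
        if s[i,4]>200:
            cs,_=cv2.findContours((l==i).astype(np.uint8),cv2.RETR_EXTERNAL,cv2.CHAIN_APPROX_NONE)
            P=np.array([onz(d,p[0],z0+.031)[:2] for p in cs[0]],np.float32);r=cv2.minAreaRect(P*1000)
            print('orange',np.round(c[i]),s[i,4],'ctr',np.round(np.array(r[0])/1000,4),np.round(r[1],1),round(r[2],1))
    m=cv2.inRange(h,(0,0,170),(180,40,255));n,l,s,c=cv2.connectedComponentsWithStats(m)
    for i in range(1,n):
        if 60<s[i,4]<1500 and abs(int(s[i,2])-int(s[i,3]))<8: 
            cs,_=cv2.findContours((l==i).astype(np.uint8),cv2.RETR_EXTERNAL,cv2.CHAIN_APPROX_NONE)
            if len(cs[0])<5: continue
            e=cv2.fitEllipse(cs[0]);print('white ring?',np.round(e[0],1),s[i],'ctr',np.round(onz(d,e[0],z0+.005),4))
if __name__=='__main__':
    import sys
    for i in range(3):snap('wrist')
    d=snap('wrist',sys.argv[1]);rep();cov(d)
E
python3 cov.py w30.png
```

```text
t48.42 p [ 0.5903 -0.3839  0.251 ] psi -3.43 z [ 1.4e-03 -1.0e-04 -1.0e+00] F [-0.64  0.14 -0.48] w 0.0855 j [-0.63  0.59  0.71  0.    1.84  1.  ]
orange [288. 186.] 653 ctr [ 0.5856 -0.3927] [11.4 57.2] 87.2
orange [ 21. 245.] 1591 ctr [ 0.5385 -0.096 ] [38.7 69.8] 23.3
white ring? [287.2  79.7] [276  68  23  24 192] ctr [ 0.6908 -0.3986  0.005 ]
white ring? [286.9 273.3] [277 265  21  18 125] ctr [ 0.4777 -0.387   0.005 ]
```

View pics/w30.png

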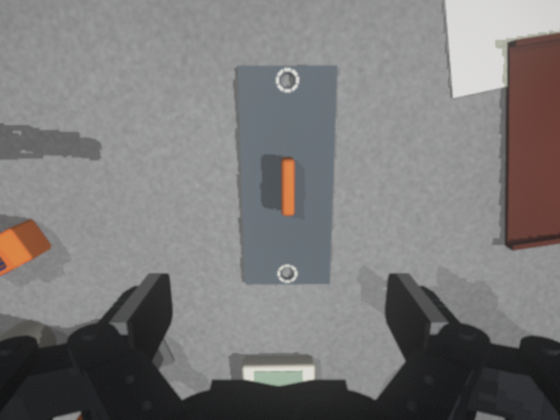

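Hole spacing is 213.4 mm, which fits. The cover centre is (0.584,-0.393), yaw -3.1°.

```bash
python3 go.py .584,-.393,.06,-3.1 .584,-.393,.013,-3.1
```

```text
t48.42 p [ 0.5903 -0.3839  0.251 ] psi -3.43 z [ 1.4e-03 -1.0e-04 -1.0e+00] F [-0.64  0.14 -0.48] w 0.0855 j [-0.63  0.59  0.71  0.    1.84  1.  ]
-0.0060 0.0095 0.1909 0.00 -0.08 -0.33 | rows>= 3.1
-0.0061 0.0095 0.2379 0.00 -0.08 -0.33 | rows>= 3.8
```

Request:
{"api": "servo_tool", "payload": {"targets": "-0.006 0.0095 0.05 0 0 -0.3;-0.006 0.0095 0.11 0 0 -0.3;-0.006 0.0095 0.165 0 0 -0.3;-0.006 0.0095 0.2 0 0 -0.3;-0.006 0.0095 0.225 0 0 -0.3;-0.006 0.0095 0.238 0 0 -0.3;-0.006 0.0095 0.238 0 0 -0.3;-0.006 0.0095 0.238 0 0 -0.3"}}

```text
t: 49.42
ee_pos: [0.5849, -0.3934, 0.0148]
orientation: [1.0, -0.027, 0.002, 0.001]
wrist_force: [0.3, -0.4, 0.0]
gripper_width: 0.0854
```

Request:
{"api": "servo_tool", "payload": {"targets": "0 0 0 0 0 0;0 0 0 0 0 0;0 0 0 0 0 0;0 0 0 0 0 0;0 0 0 0 0 0;0 0 0 0 0 0", "gripper": 255, "force": 80}}

```text
t: 50.18
ee_pos: [0.585, -0.3936, 0.0151]
orientation: [1.0, -0.027, 0.002, 0.001]
wrist_force: [-1.1, 0.1, 2.4]
gripper_width: 0.0115
```

```bash
python3 go.py .584,-.393,.2,-3.1
```

```text
t50.17 p [ 0.585  -0.3936  0.0151] psi -3.12 z [ 0.0039 -0.002  -1.    ] F [-1.11  0.13  2.43] w 0.0115 j [-0.64  0.7   1.02  0.    1.42  0.98]
-0.0003 -0.0002 -0.1849 0.10 -0.23 -0.02 | rows>= 3.0
```

Request:
{"api": "servo_tool", "payload": {"targets": "0 0 -0.02 0 0 0;0 0 -0.06 0 0 0;0 0 -0.11 0 0 0;0 0 -0.16 0.1 0 0;0 0 -0.185 0.1 0 0;0 0 -0.185 0.1 0 0"}}

```text
t: 50.92
ee_pos: [0.585, -0.3937, 0.204]
orientation: [1.0, -0.027, 0.004, 0.002]
wrist_force: [0.6, -0.1, -2.6]
gripper_width: 0.0121
```

```bash
python3 - <<'E'
from go import *
d=snap('wrist','w31.png');b=snap('side','s31.png');rep();go((.56,0,.22,45),(.5382,.241,.22,89.5))
E
```

```text
t51.02 p [ 0.5839 -0.3929  0.1988] psi -3.12 z [ 2.4e-03  9.0e-04 -1.0e+00] F [-0.31  0.39 -2.74] w 0.0118 j [-0.65  0.59  0.81  0.    1.74  0.98]
-0.0452 -0.3910 -0.0209 0.00 -0.15 -48.12 | rows>= 6.3
-0.0801 -0.6305 -0.0207 0.07 -0.15 -92.62 | rows>= 10.2
```

View pics/w31.png

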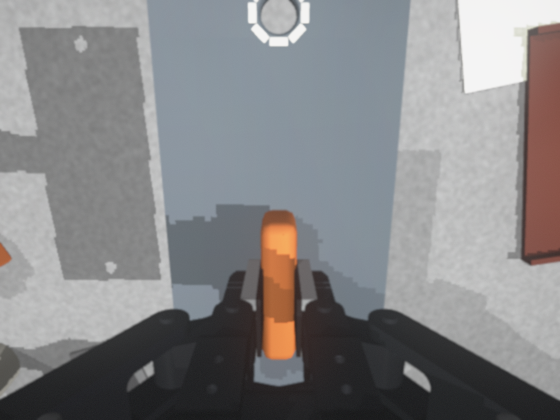

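View pics/s31.png

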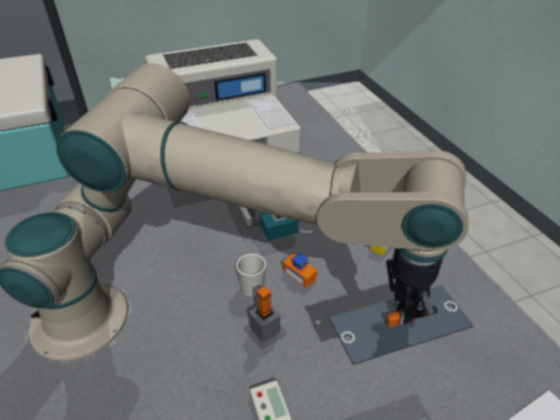

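The cover is held level, and the wrist view shows its forward hole at (279,13), so I can sight the far pin through it. Carrying it over.

Request:
{"api": "servo_tool", "payload": {"targets": "-0.005 -0.05 -0.02 0 0 -7;-0.01 -0.11 -0.021 0 0 -14;-0.02 -0.17 -0.021 0 0 -21;-0.025 -0.23 -0.021 0 0 -28;-0.03 -0.29 -0.021 0 0 -35;-0.04 -0.35 -0.021 0 0 -42;-0.05 -0.41 -0.021 0 0 -50;-0.055 -0.465 -0.021 0 0 -58"}}

```text
t: 52.02
ee_pos: [0.5528, 0.0764, 0.2179]
orientation: [0.886, 0.463, -0.0, -0.001]
wrist_force: [1.0, -0.6, -2.2]
gripper_width: 0.0116
```

```bash
python3 go.py .5382,.2405,.21,89.5
```

```text
t52.02 p [0.5528 0.0764 0.2179] psi 55.16 z [-1.2e-03  7.0e-04 -1.0e+00] F [ 0.96 -0.63 -2.25] w 0.0116 j [0.07 0.15 1.32 0.   1.67 0.68]
0.1263 -0.1058 0.0081 -0.08 -0.02 -34.34 | rows>= 3.2
```

Request:
{"api": "servo_tool", "payload": {"targets": "0.03 -0.03 0.008 0 0 -10;0.07 -0.06 0.008 0 0 -20;0.11 -0.09 0.008 0 0 -30;0.1263 -0.1058 0.03 0 0 -34.3;0.1263 -0.1058 0.06 0 0 -34.3;0.1263 -0.1058 0.075 0 0 -34.3;0.1263 -0.1058 0.075 0 0 -34.3"}}

```text
t: 52.9
ee_pos: [0.5371, 0.2398, 0.1409]
orientation: [0.711, 0.704, -0.002, -0.002]
wrist_force: [0.4, -0.1, -1.1]
gripper_width: 0.012
```

```bash
python3 - <<'E'
from go import *
for i in range(3):snap('wrist')
d=snap('wrist','w32.png');a=snap('scene','sc32.png');b=snap('side','s32.png');rep();np.savez('w32.npz',**d)
cv2.imwrite('pics/z4.png',cv2.resize(d['frame'][0:100,200:360],None,fx=5,fy=5,interpolation=cv2.INTER_CUBIC))
cv2.imwrite('pics/z5.png',np.hstack([cv2.resize(a['frame'][160:260,260:400],(560,400),interpolation=cv2.INTER_CUBIC)]))
cv2.imwrite('pics/z6.png',np.hstack([cv2.resize(b['frame'][120:260,180:320],(560,560),interpolation=cv2.INTER_CUBIC)]))
E
```

```text
t53.20 p [0.5386 0.2405 0.1443] psi 89.44 z [ 6.0e-04  1.4e-03 -1.0e+00] F [-0.67 -0.23 -2.35] w 0.0123 j [0.36 0.27 1.33 0.   1.54 0.37]
```

View pics/z4.png

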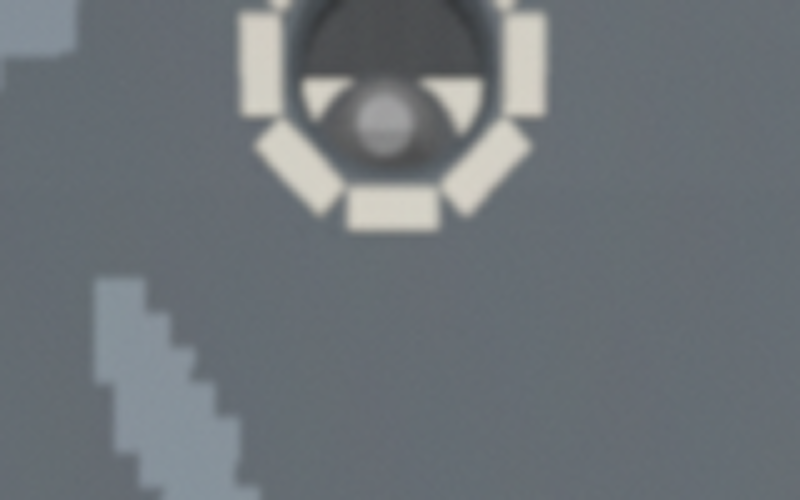

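View pics/z5.png

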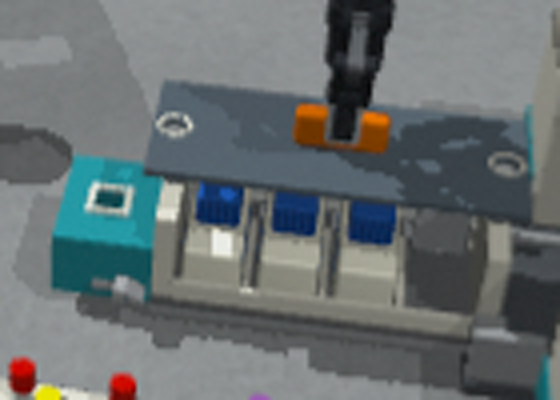

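View pics/z6.png

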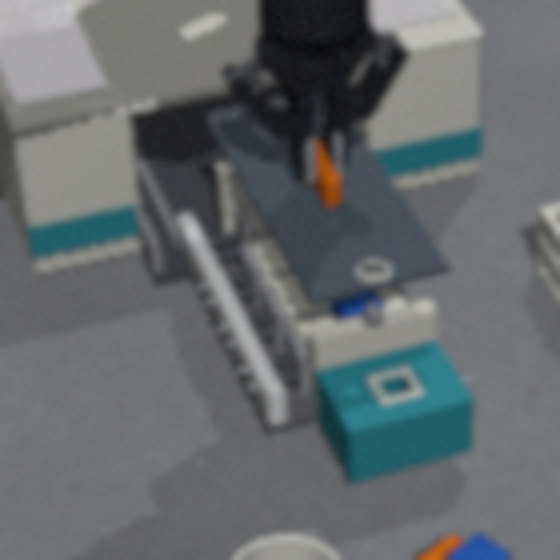

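```bash
python3 - <<'E'
from go import *
d=dict(np.load('w32.npz'))
c=lambda x,y:((x+.5)/5-.5+200,(y+.5)/5-.5)
z=.1443-.0151+.005
print('hole',onz(d,c(393.5,64),z),'blocks',onz(d,c(261,64),z),onz(d,c(525,64),z),'bottom outer',onz(d,c(393,230),z))
print('pin',onz(d,c(385,122),.105),'pin base region',onz(d,c(385,122),.100))
go((.5382,.2405,.12,89.5))
E
```

```text
hole [0.53979065 0.34668875 0.1342    ] blocks [0.52971485 0.34679618 0.1342    ] [0.54979088 0.34659237 0.1342    ] bottom outer [0.53963249 0.33503545 0.1342    ]
pin [0.53904355 0.34887535 0.105     ] pin base region [0.53903417 0.34993631 0.1       ]
-0.0000 -0.0004 0.0243 0.03 -0.08 -0.06 | rows>= 0.4
```

Request:
{"api": "servo_tool", "payload": {"targets": "0.0018 -0.0007 0.008 0 0 0;0.0018 -0.0007 0.016 0 0 0;0.0018 -0.0007 0.021 0 0 0;0.0018 -0.0007 0.021 0 0 0"}}

```text
t: 53.7
ee_pos: [0.5376, 0.2422, 0.1224]
orientation: [0.711, 0.704, 0.0, -0.001]
wrist_force: [-0.3, -0.0, -1.5]
gripper_width: 0.012
```

```bash
python3 - <<'E'
from go import *
snap('wrist')
d=snap('wrist');a=snap('scene');b=snap('side');rep();np.savez('w33.npz',**d)
cv2.imwrite('pics/z7.png',cv2.resize(d['frame'][0:100,200:360],None,fx=5,fy=5,interpolation=cv2.INTER_CUBIC))
cv2.imwrite('pics/z8.png',np.hstack([cv2.resize(a['frame'][180:240,270:400],(780,360),interpolation=cv2.INTER_CUBIC)]))
cv2.imwrite('pics/z9.png',np.hstack([cv2.resize(b['frame'][150:230,220:310],(720,640)[:2],interpolation=cv2.INTER_CUBIC)])[:600])
E
```

```text
t53.90 p [0.5381 0.2424 0.1236] psi 89.44 z [ 0.0011  0.0016 -1.    ] F [-0.03  0.24 -2.19] w 0.0120 j [0.36 0.29 1.35 0.   1.5  0.37]
```

View pics/z7.png

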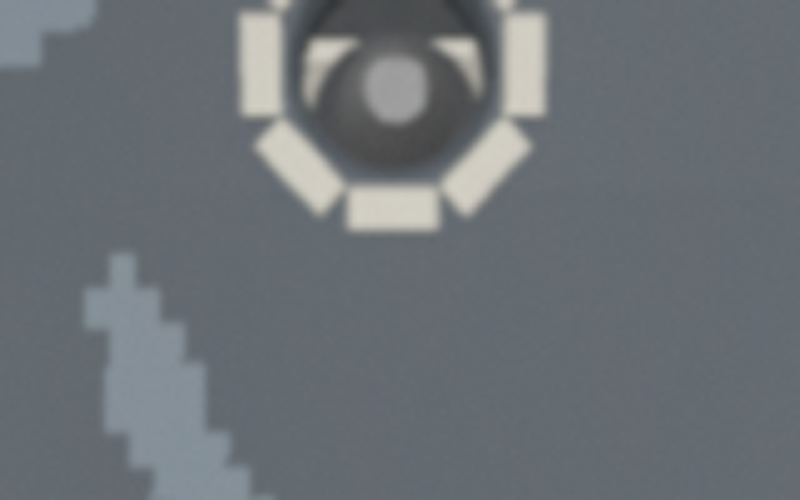

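View pics/z8.png

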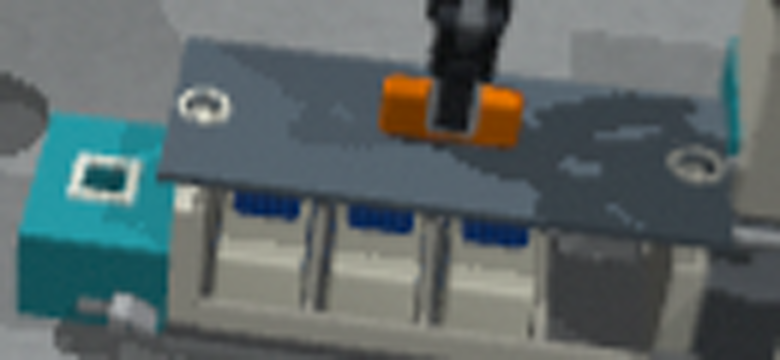

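View pics/z9.png

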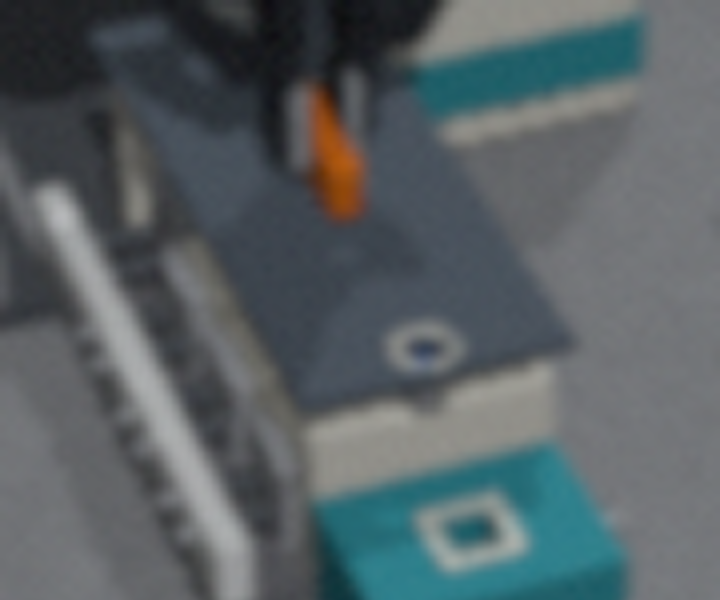

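```bash
python3 - <<'E'
from go import *
d=dict(np.load('w33.npz'))
c=lambda x,y:((x+.5)/5-.5+200,(y+.5)/5-.5)
z=.1236-.0151+.005
print('hole',onz(d,c(393.5,64),z),'pin',onz(d,c(396,90),.105))
E
```

```text
hole [0.53886287 0.3484263  0.1135    ] pin [0.53906201 0.34856502 0.105     ]
```

The hole and pin now agree within 0.3 mm. Lowering over the pins.

Request:
{"api": "servo_tool", "payload": {"targets": "0 0 0.004 0 0 0;0 0 0.008 0 0 0;0 0 0.012 0 0 0;0 0 0.015 0 0 0;0 0 0.015 0 0 0"}}

```text
t: 54.52
ee_pos: [0.538, 0.2424, 0.1082]
orientation: [0.711, 0.704, 0.001, -0.0]
wrist_force: [-0.0, -0.3, -2.2]
gripper_width: 0.0117
```

```bash
python3 go.py
```

```text
t54.52 p [0.538  0.2424 0.1082] psi 89.44 z [ 6.0e-04  1.4e-03 -1.0e+00] F [-0.05 -0.27 -2.25] w 0.0117 j [0.36 0.3  1.37 0.   1.47 0.37]
```

Request:
{"api": "servo_tool", "payload": {"targets": "0 0 0.0015 0 0 0;0 0 0.003 0 0 0;0 0 0.003 0 0 0;0 0 0.003 0 0 0"}}

```text
t: 55.02
ee_pos: [0.5381, 0.2425, 0.106]
orientation: [0.711, 0.704, 0.001, -0.0]
wrist_force: [-3.6, -0.9, 5.2]
gripper_width: 0.0121
```

```bash
python3 - <<'E'
from go import *
rep();a=snap('scene');b=snap('side')
cv2.imwrite('pics/za.png',np.hstack([cv2.resize(a['frame'][180:240,270:400],(780,360),interpolation=cv2.INTER_CUBIC)]))
cv2.imwrite('pics/zb.png',np.hstack([cv2.resize(b['frame'][150:230,220:310],(720,640)[:2],interpolation=cv2.INTER_CUBIC)])[:600])
E
```

```text
t55.02 p [0.5381 0.2425 0.106 ] psi 89.44 z [ 0.0012  0.0018 -1.    ] F [-3.57 -0.89  5.19] w 0.0121 j [0.36 0.3  1.37 0.   1.47 0.37]
```

View pics/za.png

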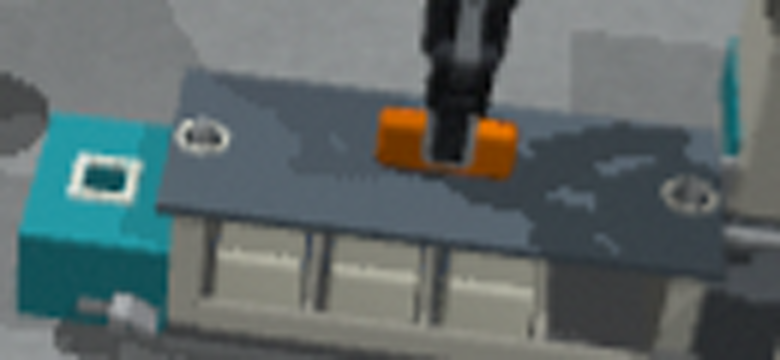

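View pics/zb.png

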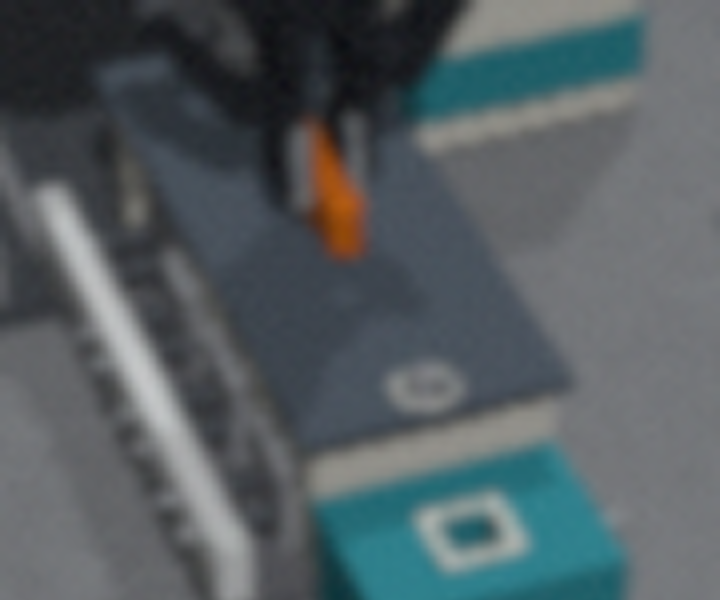

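Flush: z is 0.106 as predicted, both pins show in their rings, and the plate lies on both cheeks. Releasing.

Request:
{"api": "servo_tool", "payload": {"targets": "0 0 0 0 0 0;0 0 0 0 0 0;0 0 0 0 0 0;0 0 -0.015 0 0 0;0 0 -0.05 0 0 0;0 0 -0.1 0 0 0;-0.03 0 -0.14 0 0 0;-0.09 0 -0.14 0 0 0", "gripper": 150}}

```text
t: 56.12
ee_pos: [0.5382, 0.1528, 0.2515]
orientation: [0.709, 0.705, 0.005, 0.002]
wrist_force: [0.0, -0.5, -1.1]
gripper_width: 0.0353
```

```bash
python3 - <<'E'
from go import *
rep();snap('wrist');d=snap('wrist','w35.png');a=snap('scene');b=snap('side')
cv2.imwrite('pics/zc.png',np.vstack([cv2.resize(a['frame'][180:240,270:400],(650,300),interpolation=cv2.INTER_CUBIC),cv2.resize(b['frame'][160:222,210:340],(650,300),interpolation=cv2.INTER_CUBIC)]))
go((.537,.025,.20,90),(.537,.025,.036,90))
E
```

```text
t56.12 p [0.5382 0.1528 0.2515] psi 89.63 z [ 0.0102  0.0039 -0.9999] F [ 0.04 -0.51 -1.1 ] w 0.0353 j [0.21 0.14 1.27 0.   1.72 0.22]
-0.1267 0.0011 0.0468 0.16 -0.14 -0.66 | rows>= 2.2
-0.1271 0.0007 0.2108 0.16 -0.14 -0.66 | rows>= 3.9
```

View pics/zc.png

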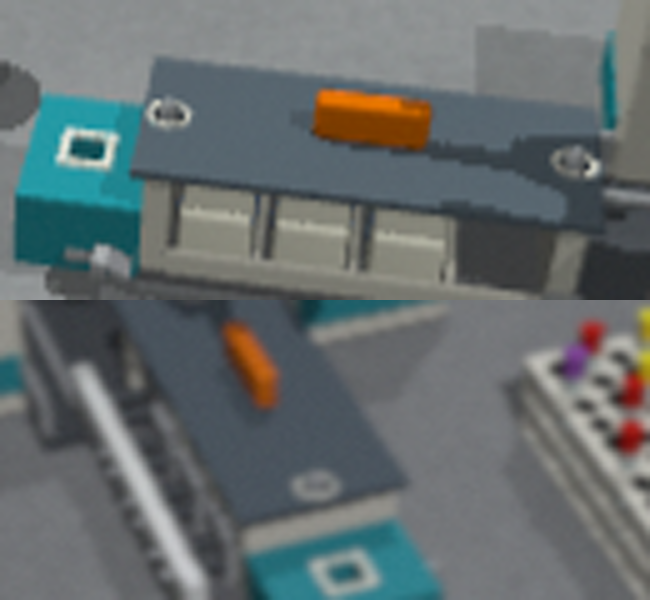

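View pics/w35.png

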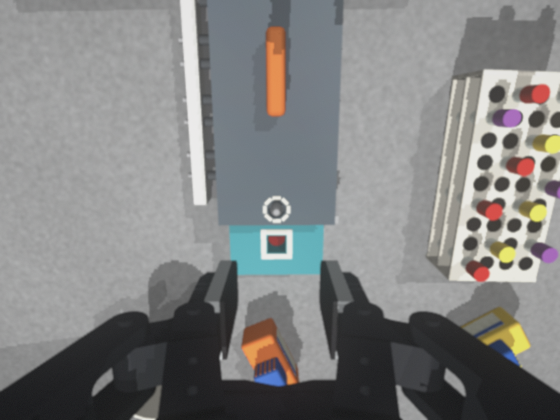

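The cover lies flush with both pins in their holes. Now the nose: I check the gap to the orange look-alike before going down.

```bash
python3 - <<'E'
from go import *
d=snap('wrist');rep()
print('decoy tip',onz(d,(262,321),.0),onz(d,(262,321),.04),'nose',onz(d,(276,274),.065))
go((.537,.036,.16,90),(.537,.036,.037,90))
E
```

```text
t56.38 p [0.5371 0.1524 0.2466] psi 89.42 z [ 0.0021  0.0023 -1.    ] F [ 0.05 -0.18 -1.18] w 0.0348 j [0.21 0.14 1.28 0.   1.72 0.22]
decoy tip [ 0.5157294  -0.02444668  0.        ] [0.51798395 0.00078096 0.04      ] nose [0.53438081 0.06869287 0.065     ]
-0.1166 0.0009 0.0863 0.12 -0.13 -0.58 | rows>= 2.3
-0.1169 0.0007 0.2093 0.12 -0.13 -0.58 | rows>= 3.8
```

Request:
{"api": "servo_tool", "payload": {"targets": "-0.06 0 0.03 0 0 -0.6;-0.11 0.001 0.06 0 0 -0.6;-0.117 0.001 0.08 0 0 -0.6;-0.117 0.001 0.12 0 0 -0.6;-0.117 0.001 0.16 0 0 -0.6;-0.117 0.001 0.19 0 0 -0.6;-0.117 0.001 0.209 0 0 -0.6;-0.117 0.001 0.209 0 0 -0.6", "gripper": 255}}

```text
t: 57.38
ee_pos: [0.5367, 0.0366, 0.0363]
orientation: [0.707, 0.708, 0.001, -0.001]
wrist_force: [-0.0, 0.5, 0.3]
gripper_width: 0.0003
```

```bash
python3 go.py .539,.3075,.037,89.5
```

```text
t57.38 p [0.5367 0.0366 0.0363] psi 90.08 z [-5.0e-04  2.4e-03 -1.0e+00] F [-0.04  0.45  0.3 ] w 0.0003 j [-0.    0.25  1.59  0.    1.31 -0.  ]
0.2709 0.0027 -0.0001 -0.03 -0.14 0.58 | rows>= 4.3
```

Request:
{"api": "servo_tool", "payload": {"targets": "0.01 0 0 0 0 0;0.02 0 0 0 0 0;0.04 0.0005 0 0 0 0;0.065 0.0005 0 0 0 0;0.09 0.001 0 0 0 0;0.12 0.001 0 0 0 0;0.15 0.0015 0 0 0 0;0.18 0.002 0 0 0 0"}}

```text
t: 58.38
ee_pos: [0.5387, 0.2183, 0.0376]
orientation: [0.707, 0.708, 0.001, -0.0]
wrist_force: [2.2, -2.9, 1.3]
gripper_width: -0.0005
```

```bash
python3 go.py .539,.3075,.037,89.7;python3 - <<'E'
from go import *
a=snap('scene','sc40.png')
E
```

```text
t58.38 p [0.5387 0.2183 0.0376] psi 90.09 z [ 0.001   0.0024 -1.    ] F [ 2.16 -2.86  1.34] w -0.0005 j [0.32 0.35 1.45 0.   1.33 0.32]
0.0892 0.0005 0.0008 0.06 -0.14 0.39 | rows>= 1.4
```

View pics/sc40.png

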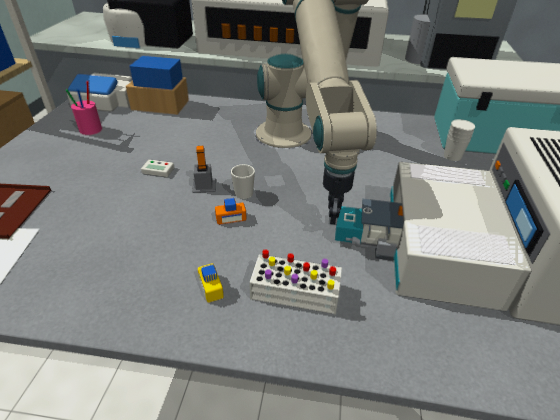

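Request:
{"api": "servo_tool", "payload": {"targets": "0.02 0 0 0 0 0;0.04 0 0 0 0 0;0.058 0 0 0 0 0;0.068 0 0 0 0 0;0.076 0.0005 0 0 0 0;0.082 0.0005 0 0 0 0;0.086 0.0005 0 0 0 0;0.088 0.0005 0 0 0 0"}}

```text
t: 59.42
ee_pos: [0.5384, 0.3051, 0.0382]
orientation: [0.706, 0.708, -0.002, 0.001]
wrist_force: [-7.0, -28.9, 13.1]
gripper_width: -0.0
```

```bash
python3 go.py
```

```text
t59.42 p [0.5384 0.3051 0.0382] psi 90.11 z [-0.0015 -0.0045 -1.    ] F [ -7.01 -28.93  13.11] w -0.0000 j [ 0.46  0.45  1.32 -0.    1.37  0.46]
```

A hard stop at nose y = 0.3166, where it started (0.317), with force rising to 29 N. Backing off to check.

Request:
{"api": "servo_tool", "payload": {"targets": "-0.01 0 0 0 0 0;-0.04 0 0 0 0 0;-0.05 0 -0.05 0 0 0;-0.05 0 -0.11 0 0 0;-0.05 0 -0.17 0 0 0;-0.05 0 -0.23 0 0 0;-0.03 0 -0.29 0 0 0;-0.003 -0.013 -0.322 0 0 0", "gripper": 0}}

```text
t: 60.42
ee_pos: [0.5263, 0.3039, 0.3641]
orientation: [0.707, 0.707, 0.001, 0.002]
wrist_force: [0.3, 0.2, 0.0]
gripper_width: 0.0856
```

```bash
python3 go.py .525,.305,.36,90; python3 - <<'E'
from go import *
for i in range(6):snap('wrist')
d=snap('wrist','w41.png');rep();snap('scene','sc41.png');snap('side','s41.png')
f=d['frame'];cv2.imwrite('pics/w41c.png',cv2.resize(f[80:180,200:380],None,fx=4.4,fy=4.4,interpolation=cv2.INTER_CUBIC));np.savez('w41.npz',**d)
E
```

```text
t60.42 p [0.5263 0.3039 0.3641] psi 90.04 z [ 0.0032 -0.0011 -1.    ] F [0.27 0.21 0.  ] w 0.0856 j [ 0.46  0.31  0.84 -0.    1.98  0.46]
0.0011 -0.0013 0.0041 0.18 0.06 0.04 | rows>= 0.1
t60.77 p [0.526  0.3029 0.3581] psi 90.07 z [-0.0045 -0.0058 -1.    ] F [-0.05 -0.42  0.18] w 0.0855 j [ 0.46  0.32  0.85 -0.    1.98  0.46]
```

View pics/w41c.png

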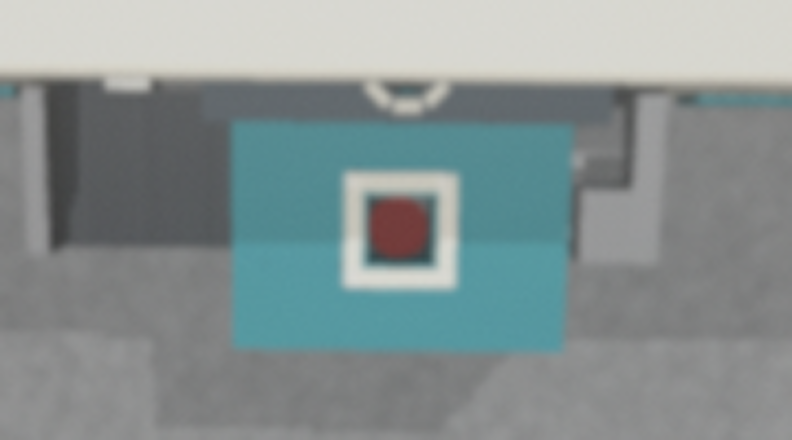

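View pics/sc41.png

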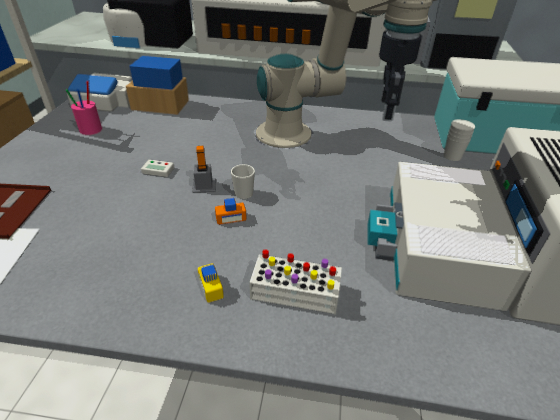

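View pics/s41.png

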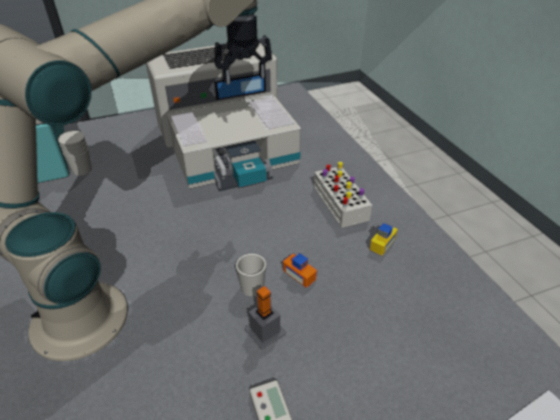

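```bash
python3 - <<'E' 
from go import *
def teal(d,box):
    h=cv2.cvtColor(d['frame'],cv2.COLOR_BGR2HSV);m=cv2.inRange(h,(85,120,60),(100,255,255));n,l,s,c=cv2.connectedComponentsWithStats(m)
    return [(np.round(c[i],1),s[i]) for i in range(1,n) if s[i,4]>500]
for k,f in(('scene','scene0.png'),('side','side0.png')):
    print(k,'before',teal({'frame':cv2.imread('pics/'+f)},0),'now',teal(snap(k),0))
d=dict(np.load('w41.npz'));f=lambda x,y,z:np.round(onz(d,((x+.5)/4.4-.5+200,(y+.5)/4.4-.5+80),z),4)
print('rim',f(400,231,.065),'nose',f(398,350,.065),'deck',f(300,78,.14))
E
```

```text
scene before [(array([381.2, 227. ]), array([368, 210,  29,  36, 750], dtype=int32))] now [(array([381.2, 227. ]), array([368, 210,  29,  36, 748], dtype=int32))]
side before [(array([249.7, 172.6]), array([233, 158,  34,  29, 618], dtype=int32))] now [(array([249.7, 172.6]), array([233, 158,  34,  29, 619], dtype=int32))]
rim [0.539  0.3478 0.065 ] nose [0.5387 0.316  0.065 ] deck [0.5149 0.3845 0.14  ]
```

The nose sits exactly where it started in both fixed views: teal centroids (381.2,227.0) and (249.7,172.6), to 0.1 px. The tool is stowed, the look-alikes and bystanders have not moved, and the arm is clear. Handing in.

```bash
python3 -c "
from h import *
print(job_done())"
```

```text
the job is handed in; nothing more can be done
None
```

The job is handed in after about 61 s of the 210 s allowed. The tray is loaded with all three packs present, covered and pushed back in.

**What I did**
- I took the pin tool, pressed the release button and, holding it down, pushed the tray out to its stop. Then I put the tool back in its stand.
- I seated the three cream packs in bays 0, 1 and 2. One of them had been knocked aside during the run and was measured again before I picked it.
- I lowered the cover over both pins until it lay flush, and pushed the tray in to a hard stop.

**Last checks**
- **Tray shut:** in both fixed cameras the nose is back where it started to 0.1 px. The final push ended at 29 N with no more travel. I could not test the catch by pulling on the tray.
- **Packs:** each touched the bay floor at the expected height, after pushing its clamp back with 3.2–3.4 N. From above they all stood upright against the stop wall.
- **Cover:** it touched down at the expected height with both pins showing in their holes.
- **Other things:** the look-alikes and bystanders look unmoved in the last pictures.

**What went less cleanly**
- **Tool tilt:** the pin tool tilted about 5° in the grip during the push. I corrected this before stowing, and it went into the stand freely.
- **Tray slid back:** after the push the tray was about 5 mm short of its stop, probably dragged back by the pin. I pushed it out again with closed fingers, this time without the button held, until it met the hard stop.
- **Travel readings:** the camera readings of the first push disagreed, from 0.252 to 0.256 m. That the stop was reached with the button held rests on the 0.256 reading and a rise in push force to about 5 N.

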